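# Survey a loaded vial carrier end-on and side-on on a probe jig, then park it

### The job

Load every vial that stands between the jig and the lead bricks upright into the steel carrier, one to a compartment, and survey the carrier on the jig: first with a short end flush against the fence, centred on the plate's centre line, and the knob turned until the probe's pointer is on the scale's mark farther from the fence; then with the carrier turned a quarter so that a long side is flush against the fence, again centred, and the pointer wound on to the nearer mark. For each of the two readings let go of carrier and knob and leave both untouched for two seconds. Then park the carrier with its vials midway between the two lead bricks and centred on their length, its long sides parallel to them, leave the pointer on the nearer mark and do not disturb the lead pot, the carton or the forceps.

Things in the scene. Friction and masses are not known exactly. Their poses are not given: they have to be found in the camera images.
- jig: survey jig fixed to the worktop: aluminium base plate 140 (x) x 362 mm (y), top 10 mm above the worktop. Origin on the worktop, on the plate's centre line x = 0 (engraved on the seat). Along y: at -y a steel fence, 120 mm long (x), 40 mm high above the plate, face at y = -136 mm; the carrier's seat, y = -136 to -20 mm; the probe on its slide; at +y the knob. The scale lies along the -x edge
- fence (a point): middle of the foot of the fence's face, on top of the base plate (10 mm above the worktop); axes as the jig's: +y points out of the face to the probe, x runs along the face
- probe_face (a point): centre of the round front end of the probe (a level grey cylinder, 37 mm diameter, 56 mm long, 46 mm above the worktop, 64 mm up to the top), which looks to the fence; moves with the slide. 30 mm from the carrier when the pointer is on the proper mark
- pointer_tip (a point): tip of the dark pointer that rides with the probe over the scale, 12 mm above the worktop
- mark_far (a point): the setting line of the scale that is farther from the fence: a long black line with a brass clip at the plate's edge; used with a short end of the carrier at the fence. Its axes are the jig's; the pointer is on it when both have the same jig y
- mark_near (a point): the setting line of the scale that is nearer to the fence, 40 mm from the other one, likewise with a brass clip; used with a long side of the carrier at the fence
- knob_grip (a point): the black fluted hand knob, 38 mm diameter, 24 mm high, on an upright axis; this point is on the axis 60 mm above the worktop, 10 mm below the knob's flat top (70 mm); the gearbox under the knob (60 x 50 mm) ends at 36 mm. It may be gripped across at any angle
- knob (a joint): angle of the knob, rad: grows as it is turned clockwise seen from above; -0.4 to 9.8, turns with light friction (0.03 N m) and stays where it is left. A rack and pinion move the probe and pointer 10 mm per rad: clockwise brings them towards the fence. The rack bar behind the probe sticks out of the gearbox at +y, up to 60 mm past the plate, 22 mm high
- carriage (a joint): travel of the probe and pointer towards the fence, m: 0.010 per rad of the knob; 0.040 at the far mark, 0.080 at the near mark
- carrier: vial carrier of sheet steel, 70 mm (its x, between long sides) x 110 mm (its y, between short ends), 0.65 kg empty; origin at the centre of its underside. Floor 6 mm thick; walls 32 mm high from the underside, 3 mm thick; four open compartments 30.5 mm square, centres at x = +-16.75, y = +-36.75 mm; an upright flat handle in the middle
- carrier_grip (a point): grip of the carrier's handle, on its upright centre line 75 mm above its underside: a black block 10 mm thick (across the carrier's y, the way to grip it) and 24 mm wide (along x), its top 88 mm above the carrier's underside. Axes as the carrier's
- bay: parking place fixed to the worktop: a thin tray (its floor 3 mm above the worktop), 124 mm (x) x 220 mm (y), with two grey lead bricks on it, each 100 mm (x) x 50 mm (y) x 50 mm high, parallel to the tray's x, 110 mm apart. Origin on the worktop midway between the bricks
- bay_mid (a point): point on the tray's floor midway between the two bricks; x runs along the bricks, y from one brick to the other
- shield_foot (a point): point under the foremost edge of the lead-glass bench shield, a piece of furniture that never moves: 300 mm wide (150 mm to either side in y), 0.40 m high, leaning away from the robot; nothing of it is nearer to the robot than this point's x. It stands in the way: swing the hand past it in front, close to the robot
- lead_pot: bystander: small cast lead pot with a knob lid, 57 mm diameter, 93 mm high; leave alone
- needle_carton: bystander: small carton, 50 x 110 x 60 mm high; leave alone
- tongs: bystander: artery forceps lying flat, 61 x 151 x 8 mm; leave alone
- vial_1_mid (a point): glass vial with a crimped cap, 23 mm diameter and 47 mm high, 30 g, at first standing upright on the worktop between the jig and the brick tray; this point is on its axis at half its height (23.5 mm above its underside), z along its axis. May be absent (None)
- vial_2_mid (a point): glass vial with a crimped cap, 23 mm diameter and 47 mm high, 30 g, at first standing upright on the worktop between the jig and the brick tray; this point is on its axis at half its height (23.5 mm above its underside), z along its axis. May be absent (None)
- vial_3_mid (a point): glass vial with a crimped cap, 23 mm diameter and 47 mm high, 30 g, at first standing upright on the worktop between the jig and the brick tray; this point is on its axis at half its height (23.5 mm above its underside), z along its axis. May be absent (None)
- vial_4_mid (a point): glass vial with a crimped cap, 23 mm diameter and 47 mm high, 30 g, at first standing upright on the worktop between the jig and the brick tray; this point is on its axis at half its height (23.5 mm above its underside), z along its axis. May be absent (None)
Not all that is in view belongs to the job. Leave any black look-alike of the part that bears vial_1_mid alone.

How it is judged (in metres and radians):
On the way, in this order (a step that is already met when the one before it is completed fails the run):
1. every vial stands in a compartment of the carrier (x of vial_1_mid in the frame of carrier between -0.032 and 0.032 m and y of vial_1_mid in the frame of carrier between -0.052 and 0.052 m and z of vial_1_mid in the frame of carrier between 0.02 and 0.04 m and angle between each of vial_1_mid, vial_2_mid, vial_3_mid, vial_4_mid's own z axis and vertical below 0.3 rad and x of vial_2_mid in the frame of carrier between -0.032 and 0.032 m and y of vial_2_mid in the frame of carrier between -0.052 and 0.052 m and z of vial_2_mid in the frame of carrier between 0.02 and 0.04 m and x of vial_3_mid in the frame of carrier between -0.032 and 0.032 m and y of vial_3_mid in the frame of carrier between -0.052 and 0.052 m and z of vial_3_mid in the frame of carrier between 0.02 and 0.04 m and x of vial_4_mid in the frame of carrier between -0.032 and 0.032 m and y of vial_4_mid in the frame of carrier between -0.052 and 0.052 m and z of vial_4_mid in the frame of carrier between 0.02 and 0.04 m), for 0.2 s.
2. end-on: a short end of the loaded carrier at the fence (4 mm, 0.06 rad), centred within 12 mm, pointer within 2 mm of the far mark, carrier and knob untouched 2 s (all of step 1 and y of carrier in the frame of fence between 0.052 and 0.059 m and x of carrier in the frame of fence between -0.012 and 0.012 m and angle between the y axis of carrier and the y axis of jig, either way round below 0.06 rad and z of carrier in the frame of fence below 0.003 m and angle between carrier's own z axis and vertical below 0.05 rad and y of pointer_tip in the frame of mark_far between -0.002 and 0.002 m and contact force between the fingers and carrier below 0.05 N and contact force between the fingers and knob below 0.05 N and linear speed of carrier below 0.01 m/s), for 1.8 s.
3. side-on: a long side of the loaded carrier at the fence (4 mm, 0.06 rad), centred within 12 mm, pointer within 2 mm of the near mark, carrier and knob untouched 2 s (all of step 1 and y of carrier in the frame of fence between 0.032 and 0.039 m and x of carrier in the frame of fence between -0.012 and 0.012 m and angle between the x axis of carrier and the y axis of jig, either way round below 0.06 rad and z of carrier in the frame of fence below 0.003 m and angle between carrier's own z axis and vertical below 0.05 rad and y of pointer_tip in the frame of mark_near between -0.002 and 0.002 m and contact force between the fingers and carrier below 0.05 N and contact force between the fingers and knob below 0.05 N and linear speed of carrier below 0.01 m/s), for 1.8 s.
At the end, for the whole second after the job is handed in: The carrier stands on the tray midway between the bricks (within 10 mm across, 15 mm along, 0.1 rad), upright and at rest, with every vial upright in it, and the pointer is within 2 mm of the near mark (all of step 1 and x of carrier in the frame of bay_mid between -0.015 and 0.015 m and y of carrier in the frame of bay_mid between -0.01 and 0.01 m and z of carrier in the frame of bay_mid below 0.003 m and angle between the y axis of carrier and the x axis of bay, either way round below 0.1 rad and angle between carrier's own z axis and vertical below 0.05 rad and y of pointer_tip in the frame of mark_near between -0.002 and 0.002 m and contact force between the fingers and carrier below 0.05 N and contact force between the fingers and knob below 0.05 N and linear speed of carrier below 0.01 m/s); the robot touches nothing.
It fails at once if the lead pot, the carton or the forceps are moved by more than 3 cm (distance of any of lead_pot, needle_carton, tongs from where it was at the start of the episode above 0.03 m).
Of hot_vial_1, hot_vial_2, hot_vial_3, hot_vial_4 only 2 to 4 are there at a start; the rules pass over those that are not, and their reading is None.
At some moment in a run one of carrier may be knocked a few centimetres aside while the robot is not near it.
It also fails if it takes over 210 s, if anything falls off the work surface, if the arm or the gripper's body presses on something with over 40 N, if the wrist force passes 120 N, or if a joint passes its speed limit or range.

### The arm

A 6-joint arm with a two-finger parallel gripper is mounted at the origin on a cart in front of the work surface, level with it; the furniture and walls round the work are solid. World frame = base frame: x ahead of the robot, y to its left, z up, the work surface at z = 0. Lengths are in mm, angles in rad, forces in N, time in s.
With the tool pointing down it reaches from about 350 to 925 mm from the base axis. Payload 6.4 kg.
Tool frame: the origin (TCP) lies midway between the tips of the shut fingers; the grasp point (between the pads) lies 19 mm behind it (manip.pinch_z is the y of the grasp point in the tool frame, in mm); y points along the fingers, x is the direction in which the jaws open and shut, and the axes are right-handed (so a half turn about y gives the same grasp; the last joint's range is limited). The gripper opens to 94 mm and grips with 3 to 60 N. Pads are 16 mm wide; open, the fingers measure 119 mm over their backs; the gripper's body (75 mm by 177 mm) begins 78 mm behind the grasp point.
Start: joints at [-1.332, 0.245, 1.558, -0, 1.339, -0.174], TCP at [260.77, -595.41, 205.455] pointing down, gripper open.
Joint ranges: [-3.13, 3.13], [-1.02, 2.26], [0.13, 2.54], [-0.95, 4.09], [0.21, 2.88], [-2.74, 2.74]. Speed limits (rad/s): [2.57, 2.57, 3.14, 3.14, 3.14, 3.14].

### API

Orientations are given as a unit quaternion [w, x, y, z].
In Python, from plant import manip gives the robot as it stands.
- The arm moves only by the tool jog_arm, never from a script. Its argument "steps" is a list of rows, each a list of 5 numbers: the opening, from 0 (shut) to 1 (fully open), then the shift along the tool's x, y, z as a fraction of full scale, then the turn about the tool's y as a fraction of full scale. A call has 1 to 8 rows; each row is the pose to reach, as a shift and turn from the pose commanded when the call began, along the tool's axes at that moment; what a row does not reach only later rows make up. Full scale, the value 1, is 0.15 m for a shift and pi/4 rad for a turn. A row lasts 1/8 s, in which the tool goes at most 62.5 mm and 10.7 degrees, less where a joint would pass 70% of its speed; a pose out of reach is approached as far as the arm can. A call with a number of a shift or a turn outside -1 to 1 is refused whole. A call with a gripper value outside its range is refused whole. The fingers move at their own pace and stop on an object; "force" is the grip in N (left out, the last holds). Time passes only in rows, so rows that repeat a pose let the fingers close. It gives the time, the measured TCP pose, the force and the opening at its end, in the units of the state.
- manip.sense(): the state, without advancing time (a new reading comes with each control period).
- manip.capture(name): name is "scene" or "top" or "wrist"; returns a dict with "pixels" (384x512x3 uint8, blue, green, red), "mtx" (3x3 intrinsics, pixels), "R" (3x3) and "t" (3): a world point X has camera coordinates R X + t. Camera axes: x right, y down, z forward; pixel columns grow to the right and rows downward; lengths in mm; the calibration is good to about 2 mm. The wrist camera is an equidistant fisheye: a pixel r from the principal point sees the ray r / f radians off the axis. A picture is of the moment at which its call begins. There is no depth.
- manip.job_done(): hands the job in, once; it reports no verdict.
The state is a dict: "t": time; "joint_pos": joint angles; "joint_velocities": joint speeds; "joint_efforts": joint torques, N m; "position": TCP position; "ee_rot": TCP orientation; "wrist_force": force on the tool from outside, world axes, zero at the start; "torque": the same for the moment, N m; "opening": opening from 0.0 (shut) to 1.0 (fully open).
Only numpy, scipy, OpenCV 4.12 (cv2) and the standard library are available. Lean on these libraries where they do the work, as an engineer would, in place of code of your own. Each camera call takes 0.05 s, during which the arm holds its last target.

## Working session

There is one attempt and no reset: what is moved stays moved. The work goes in short steps, Python scripts to look and compute and a tool call to move; the robot and the scene stay as the last step left them, time stands still between calls to the robot, and variables do not carry over. Pictures are saved under pics/ and viewed, and the job is handed in when it is done.

Besides the shell and the picture viewer there is one more tool, called after "Request:" as name([rows], argument=value, ...), one row to a line, values as JSON. jog_arm: Moves the arm, as the interface text tells. Its arguments: {"type":"object","properties":{"steps":{"type":"array","items":{"type":"array","items":{"type":"number"}}},"force":{"type":"number"}},"required":["steps"]}

```bash
ls; mkdir -p pics
python3 - <<'E'
from plant import manip
import cv2
s=manip.sense(); print(s)
for n in ("scene","top","wrist"):
    c=manip.capture(n); cv2.imwrite(f"pics/{n}0.png",c["pixels"]); print(n,c["mtx"],c["R"],c["t"])
    cv2.imwrite(f"pics/{n}0x.png",cv2.resize(c["pixels"],(800,600),interpolation=cv2.INTER_CUBIC))
print(manip.pinch_z)
E
```

```text
pics
{'t': 0.0, 'joint_pos': array([-1.33210043e+00,  2.45761602e-01,  1.55897132e+00, -2.35929792e-05,
        1.33871286e+00, -1.74110932e-01]), 'joint_velocities': array([ 0.00060886, -0.00025403, -0.00082876, -0.00065167,  0.00037067,
       -0.00070216]), 'joint_efforts': array([ 2.70237339e-03, -4.15825689e+01, -3.14605594e+01,  6.86580688e-02,
        3.30760935e-02, -1.48677773e-04]), 'position': array([ 260.62012516, -594.82231008,  204.40188184]), 'ee_rot': array([ 0.59230062, -0.5914163 ,  0.38739844, -0.38643134]), 'wrist_force': array([-1.07319392, -0.65522954,  0.89976668]), 'torque': array([-0.00609919, -0.02232054,  0.01525755]), 'opening': 1.0049035362614962}
scene [[361.29328849   0.         257.87048187]
 [  0.         361.29328849 194.20290654]
 [  0.           0.           1.        ]] [[-0.43950905 -0.89801343  0.02009176]
 [-0.60011496  0.27692021 -0.75045135]
 [ 0.66835158 -0.34188753 -0.66062023]] [224.22848426 415.42668617 713.14325488]
top [[373.79098354   0.         257.16469164]
 [  0.         373.79098354 195.80016661]
 [  0.           0.           1.        ]] [[ 0.04628823 -0.9989233  -0.00310628]
 [-0.97407522 -0.04444705 -0.22181506]
 [ 0.22143817  0.01329318 -0.97508381]] [ -48.42965533  574.48753969 1265.01300185]
wrist [[297.31863964   0.         255.9421214 ]
 [  0.         297.31863964 187.31521093]
 [  0.           0.           1.        ]] [[ 0.40112761 -0.91602072 -0.00163724]
 [-0.87684446 -0.38448812  0.28863937]
 [-0.26502914 -0.11434562 -0.95743649]] [-650.03168031  -31.90920707  392.598983  ]
-18.8
```

View pics/scene0x.png

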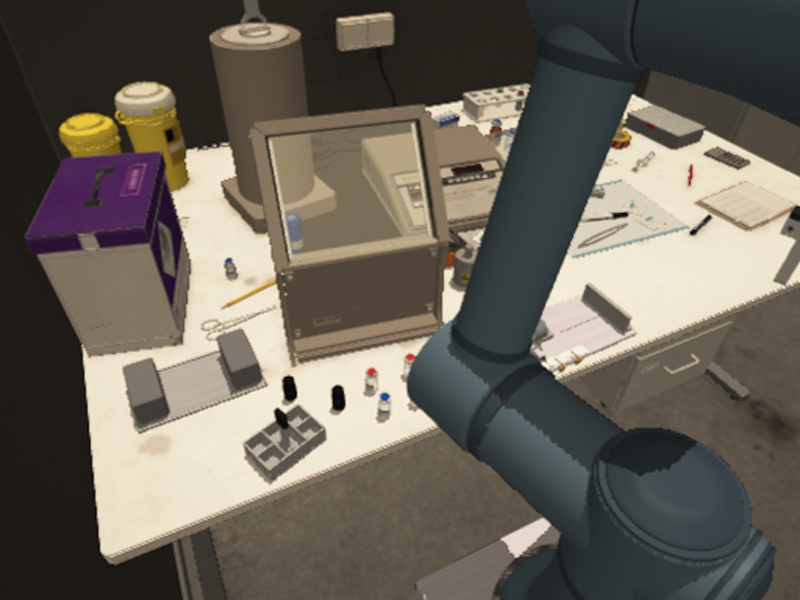

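View pics/top0x.png

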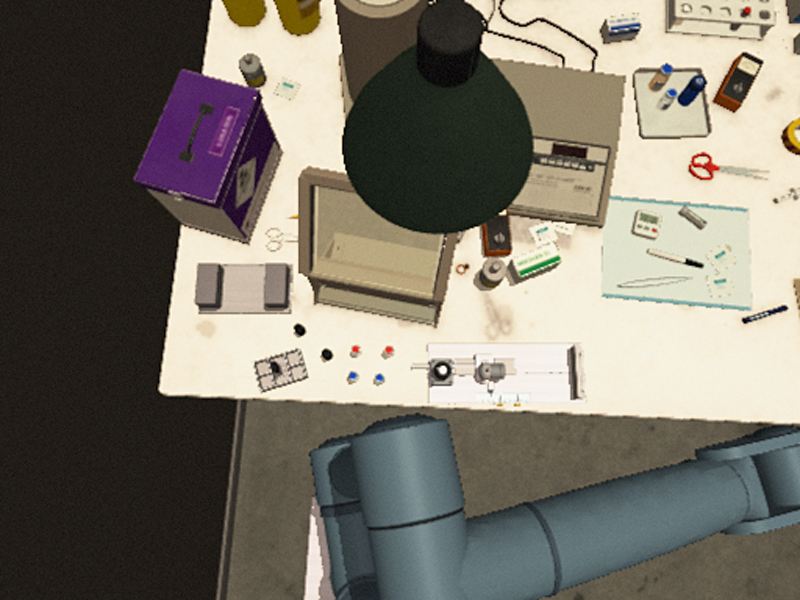

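View pics/wrist0x.png

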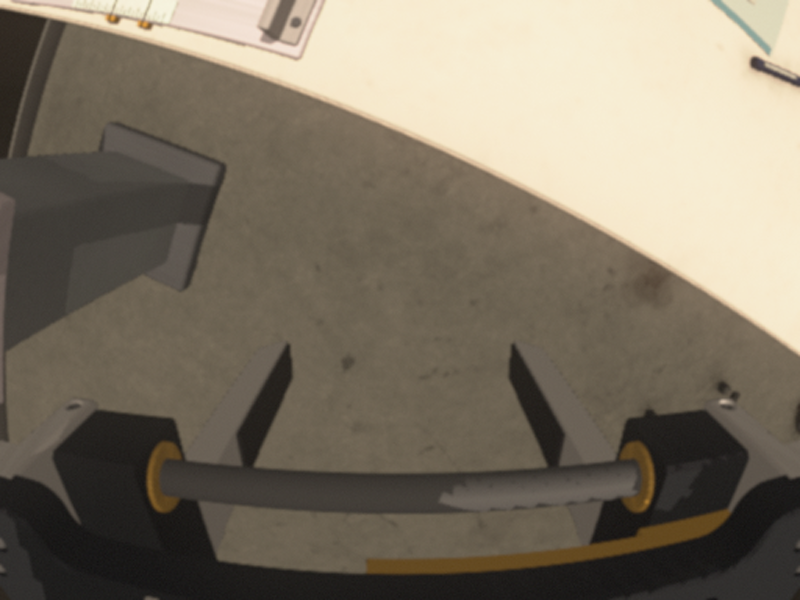

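```bash
cat > h.py <<'E'
import numpy as np, cv2
from plant import manip
def crop(c,x0,y0,x1,y1,k,name):
    im=c["pixels"][y0:y1,x0:x1]
    im=cv2.resize(im,None,fx=k,fy=k,interpolation=cv2.INTER_CUBIC)
    # ticks each 10px
    for x in range((x0+9)//10*10,x1,10):
        cv2.line(im,((x-x0)*k+k//2,0),((x-x0)*k+k//2,6 if x%50 else 14),(0,0,255),1)
        if x%20==0: cv2.putText(im,str(x),((x-x0)*k-8,24),0,.35,(0,0,255),1)
    for y in range((y0+9)//10*10,y1,10):
        cv2.line(im,(0,(y-y0)*k+k//2),(6 if y%50 else 14,(y-y0)*k+k//2),(0,0,255),1)
        if y%20==0: cv2.putText(im,str(y),(10,(y-y0)*k+4),0,.35,(0,0,255),1)
    print(name,im.shape); cv2.imwrite("pics/"+name,im)
def ray(c,uv):
    K=c["mtx"];R=c["R"];t=c["t"]
    uv=np.array(uv,float)
    x=(uv[0]-K[0,2])/K[0,0];y=(uv[1]-K[1,2])/K[1,1]
    if c.get("fish"):
        r=np.hypot(x,y); d=np.array([x/r*np.sin(r),y/r*np.sin(r),np.cos(r)]) if r>0 else np.array([0,0,1.])
    else: d=np.array([x,y,1])
    return -R.T@t, R.T@d
def at_z(c,uv,z):
    o,d=ray(c,uv); return o+d*(z-o[2])/d[2]
def proj(c,X):
    p=c["R"]@np.array(X,float)+c["t"]; K=c["mtx"]
    if c.get("fish"):
        r=np.hypot(p[0],p[1]); th=np.arctan2(r,p[2]); a=th*p[:2]/r
    else: a=p[:2]/p[2]
    return np.array([a[0]*K[0,0]+K[0,2],a[1]*K[1,1]+K[1,2]])
def cap(n):
    c=manip.capture(n)
    c={k:np.array(v) for k,v in c.items()}
    if n=="wrist": c["fish"]=True
    return c
E
python3 - <<'E'
from h import *
import pickle
c=cap("top"); pickle.dump(c,open("top0.pkl","wb"))
crop(c,150,195,280,260,6,"t1.png"); crop(c,255,205,385,265,6,"t2.png"); crop(c,110,140,210,215,7,"t3.png")
c=cap("scene");pickle.dump(c,open("sc0.pkl","wb"))
E
```

```text
t1.png (390, 780, 3)
t2.png (360, 780, 3)
t3.png (525, 700, 3)
```

View pics/t1.png

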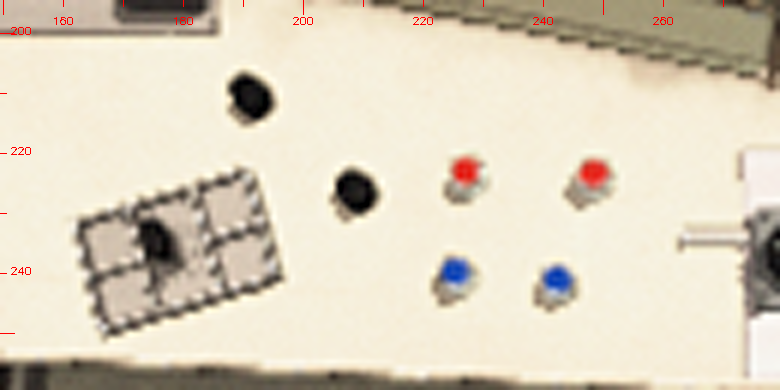

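View pics/t2.png

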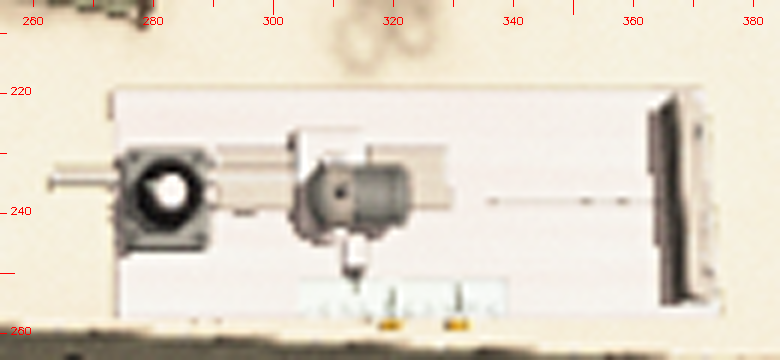

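View pics/t3.png

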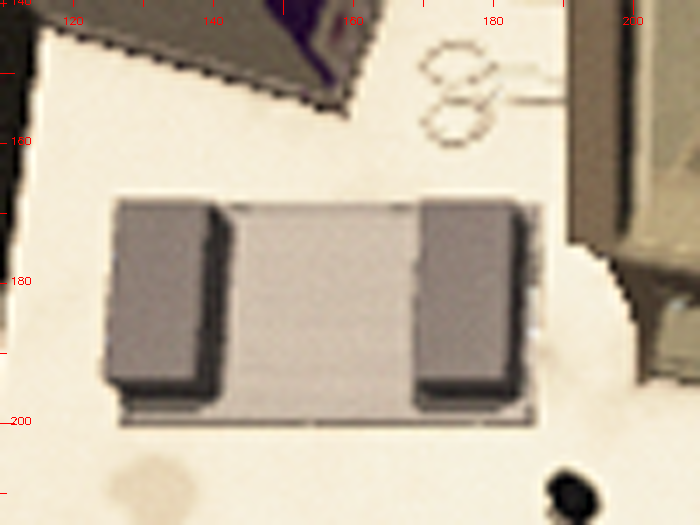

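Run:
```python
from h import *
import pickle
c=pickle.load(open("top0.pkl","rb"))
print("cam",-c["R"].T@c["t"])
def P(X,Y,x0,y0,k,z): return np.round(at_z(c,(x0+(X-k/2)/k,y0+(Y-k/2)/k),z)[:2],0)
f1=lambda X,Y,z:P(X,Y,150,195,6,z)
f2=lambda X,Y,z:P(X,Y,255,205,6,z)
f3=lambda X,Y,z:P(X,Y,110,140,7,z)
print("vials",[f1(*p,47) for p in((465,171),(594,173),(456,271),(558,279))], "black",[f1(*p,47) for p in ((250,97),(355,192))])
print("carrier",[f1(*p,32) for p in((80,222),(250,170),(282,275),(103,333))],"grip",f1(152,240,88))
print("jig corners",[f2(*p,10) for p in ((113,90),(705,90),(720,314),(113,316))],"line",[f2(*p,10) for p in((490,201),(635,201))])
print("marks",f2(391,290,10),f2(459,290,10),"tip",f2(356,288,12),"knob",f2(165,193,70), "fence top",f2(652,115,50),f2(662,305,50))
print("tray",[f3(*p,3) for p in((120,425),(535,425),(538,205))])
print("bricks L",[f3(*p,50) for p in((118,200),(210,200),(200,382),(106,382))],"R",[f3(*p,50) for p in((420,200),(515,200),(510,382),(415,382))])
```

```text
cam [ 281.71363556  -39.65927619 1360.77324671]
vials [array([476.,  81.]), array([479.,   4.]), array([417.,  82.]), array([415.,  22.])] black [array([515., 211.]), array([461., 145.])]
carrier [array([438., 309.]), array([473., 210.]), array([412., 186.]), array([373., 289.])] grip [423. 252.]
jig corners [array([502., -84.]), array([ 519., -444.]), array([ 384., -450.]), array([367., -89.])] line [array([ 445., -313.]), array([ 449., -401.])]
marks [ 390. -254.] [ 391. -295.] tip [ 390. -233.] knob [ 434. -114.] fence top [ 496. -401.] [ 385. -405.]
tray [array([551., 463.]), array([561., 243.]), array([683., 252.])]
bricks L [array([662., 462.]), array([664., 413.]), array([566., 407.]), array([564., 456.])] R [array([669., 304.]), array([671., 254.]), array([573., 248.]), array([571., 297.])]
```

```bash
cat >> h.py <<'E'
from scipy.spatial.transform import Rotation as Ro
def pose():
    s=manip.sense(); q=s["ee_rot"]; R=Ro.from_quat([q[1],q[2],q[3],q[0]]).as_matrix()
    return s,np.array(s["position"]),R
def yaw(R): return np.arctan2(R[1,0],R[0,0])
def delta(target,cur=None,R=None):
    """shift fractions along tool axes for world target"""
    if cur is None: _,cur,R=pose()
    return np.round(R.T@(np.array(target,float)-cur)/150,3)
def turn(yaw_from,yaw_to,half=True):
    d=-(yaw_to-yaw_from)
    if half: d=(d+np.pi/2)%np.pi-np.pi/2
    return d,round(d/(np.pi/4),3)
def Ryaw(y):
    x=np.array([np.cos(y),np.sin(y),0]);yy=np.array([0,0,-1.]);return np.stack([x,yy,np.cross(x,yy)],1)
E
python3 - <<'E'
from h import *
import pickle
s,p,R=pose(); print(R.round(3), yaw(R), p)
c=pickle.load(open("top0.pkl","rb"))
for uv in ((202,196),(277,209.5),(240,202.5)): print(at_z(c,uv,0).round())
# joint6 vs yaw
print(s["joint_pos"][0]+s["joint_pos"][5], s["joint_pos"][0]-s["joint_pos"][5])
cy=np.arctan2(99,-35); print("carrier y dir",cy)
for o in (0,np.pi,-np.pi): print(cy+o, turn(yaw(R),cy+o,False))
E
```

```text
[[ 0.401 -0.     0.916]
 [-0.916  0.001  0.401]
 [-0.001 -1.     0.   ]] -1.1579927888292385 [ 260.71044129 -595.1534007   204.97685747]
[581. 185.   0.]
[542. -97.   0.]
[562.  41.   0.]
-1.5061643458763125 -1.1580001096938033
carrier y dir 1.910617203217763
1.910617203217763 (np.float64(-3.0686099920470014), np.float64(-3.907))
5.052209856807556 (np.float64(-6.2102026456367945), np.float64(-7.907))
-1.23097545037203 (np.float64(0.07298266154279154), np.float64(0.093))
```

Request:
jog_arm([
  [1, -0.25, -0.04, 0.2, 0],
  [1, -0.5, -0.07, 0.4, 0],
  [0.5, -0.72, -0.1, 0.58, 0.09],
  [0.5, -0.72, -0.1, 0.58, 0.09],
])

```text
t: 0.75
position: [298.0, -459.7, 220.9]
ee_rot: [-0.578, 0.578, -0.407, 0.407]
wrist_force: [0.7, -0.6, 0.3]
opening: 0.824
```

Request:
jog_arm([
  [0.5, -0.25, -0.04, 0.19, 0],
  [0.5, -0.5, -0.07, 0.38, 0],
  [0.5, -0.75, -0.1, 0.56, 0],
])

```text
t: 1.12
position: [338.7, -327.1, 235.6]
ee_rot: [-0.578, 0.578, -0.408, 0.408]
wrist_force: [-0.5, 0.3, 0.1]
opening: 0.517
```

Request:
jog_arm([
  [0.5, -0.25, -0.04, 0.18, 0],
  [0.5, -0.5, -0.07, 0.36, 0],
  [0.5, -0.75, -0.1, 0.54, 0],
])

```text
t: 1.5
position: [377.5, -193.8, 250.8]
ee_rot: [-0.578, 0.578, -0.408, 0.408]
wrist_force: [0.9, 0.3, 0.7]
opening: 0.499
```

Request:
jog_arm([
  [0.5, -0.25, -0.04, 0.18, 0],
  [0.5, -0.5, -0.07, 0.34, 0],
  [0.5, -0.75, -0.1, 0.5, 0],
  [0.5, -0.75, -0.1, 0.5, 0],
])

```text
t: 2.0
position: [410.8, -61.9, 266.0]
ee_rot: [0.579, -0.579, 0.406, -0.407]
wrist_force: [-0.7, 0.1, -0.2]
opening: 0.502
```

Run:
```python
from h import *
import pickle
s,p,R=pose(); print(p,yaw(R),s["t"],s["opening"],s["joint_pos"])
c=cap("wrist"); pickle.dump(c,open("w1.pkl","wb")); cv2.imwrite("pics/w1.png",cv2.resize(c["pixels"],(800,600)))
print(-c["R"].T@c["t"])
```

```text
[410.81951905 -61.91745263 266.03795912] -1.2241268392226476 2.0 0.5023374678788746 [-4.24003604e-01 -3.94562873e-01  2.05164419e+00 -6.52046525e-05
  1.48340839e+00  8.00128586e-01]
[488.81209668 -34.63940097 445.63694166]
```

View pics/w1.png

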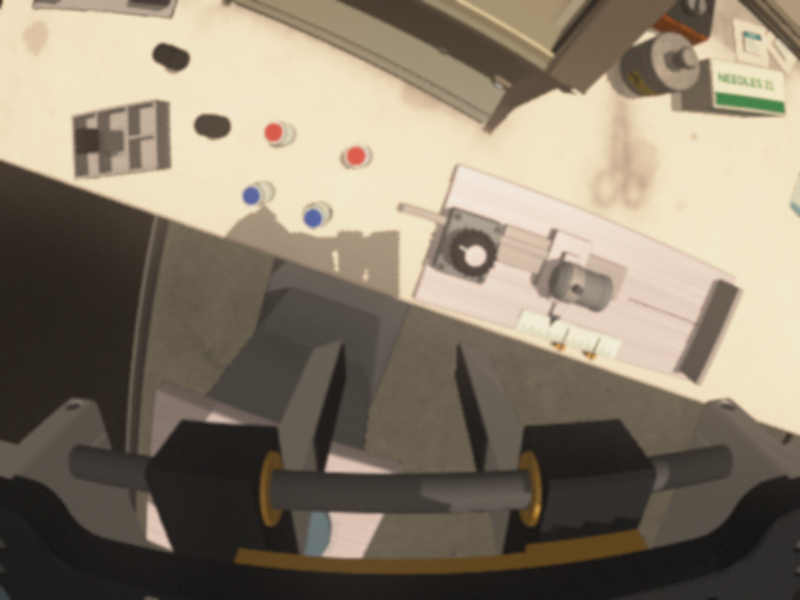

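Run:
```python
from h import *
import pickle
c=pickle.load(open("w1.pkl","rb"))
crop(c,40,55,240,155,4,"w1a.png"); crop(c,250,100,480,250,3,"w1b.png")
```

```text
w1a.png (400, 800, 3)
w1b.png (450, 690, 3)
```

View pics/w1a.png

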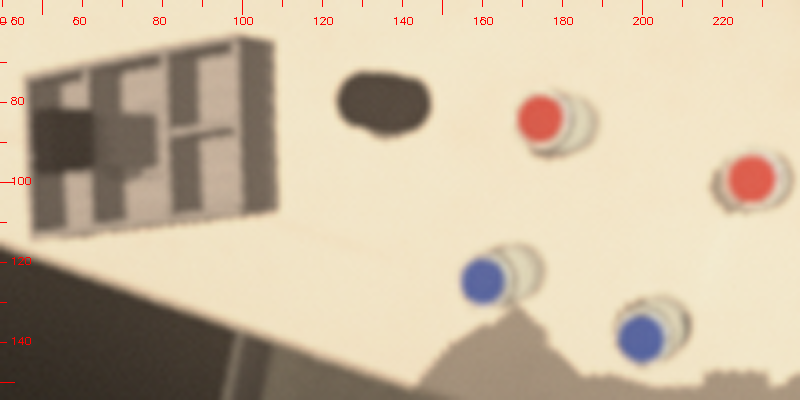

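View pics/w1b.png

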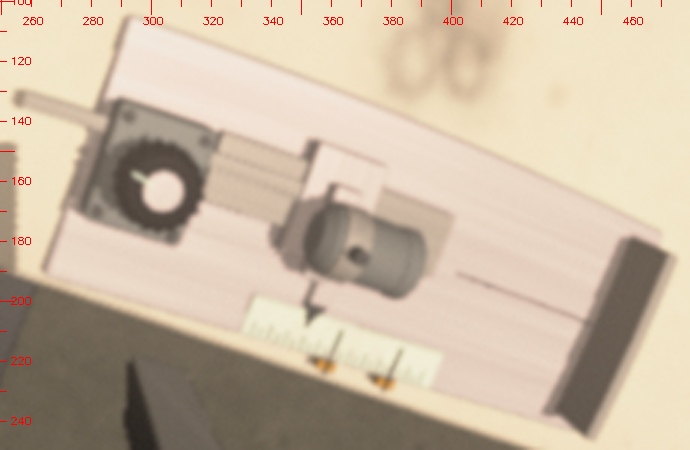

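Run:
```python
from h import *
import pickle
c=pickle.load(open("w1.pkl","rb"))
def P(X,Y,x0,y0,k,z): return np.round(at_z(c,(x0+(X-k/2)/k,y0+(Y-k/2)/k),z)[:2],1)
a=lambda X,Y,z:P(X,Y,40,55,4,z)
b=lambda X,Y,z:P(X,Y,250,100,3,z)
print("vials",[a(*p,47) for p in((540,118),(752,178),(483,281),(641,338))])
print("carrier top",[a(*p,32) for p in((26,78),(238,36),(243,212),(33,238))],"bottom r",[a(*p,0) for p in((272,40),(278,209))])
print("knob",b(162,190,70),"white",b(162,190,70))
print("jig",[b(*p,10) for p in((132,17),(45,272),(663,232))],"line",[b(*p,10) for p in((455,272),(588,321))])
print("fence foot",[b(*p,10) for p in((543,412),)],"fence top face",[b(*p,50) for p in((626,238),(553,400))])
print("marks",[b(*p,10) for p in((333,348),(398,365))],[b(*p,10) for p in((342,330),(403,349))],"tip",b(309,323,12))
```

```text
vials [array([475.6,  76.9]), array([478.2,   1.2]), array([416.1,  79.2]), array([414.8,  19.6])]
carrier top [array([437.1, 310.3]), array([474.2, 209.5]), array([410.4, 186.3]), array([374.1, 287.3])] bottom r [array([474.9, 211.8]), array([409.8, 187.5])]
knob [ 434.9 -120.3] white [ 434.9 -120.3]
jig [array([501.5, -88.6]), array([365.8, -93.5]), array([ 519., -445.])] line [array([ 443.3, -309.5]), array([ 448.6, -417.1])]
fence foot [array([ 385.4, -417.9])] fence top face [array([ 503. , -382.1]), array([ 403.4, -385.3])]
marks [array([ 378.5, -258.5]), array([ 382. , -301.8])] [array([ 389.8, -258.7]), array([ 391.7, -300. ])] tip [ 387.7 -237.5]
```

Run:
```python
from h import *
import pickle
c=cap("scene"); pickle.dump(c,open("sc1.pkl","wb"))
crop(c,150,215,290,310,5,"s1.png")
for X in ((476,79,0),(476,79,47),(424,248,88)): print(proj(c,X))
s,p,R=pose(); print(p)
R=Ryaw(-1.223)
print(delta((416.5,80.5,150),p,R))
```

```text
s1.png (475, 700, 3)
[237.75253454 248.75962111]
[237.46126313 237.40626908]
[180.38786095 263.45394278]
[410.25838241 -63.73708989 265.48538893]
[-0.89   0.77   0.367]
```

View pics/s1.png

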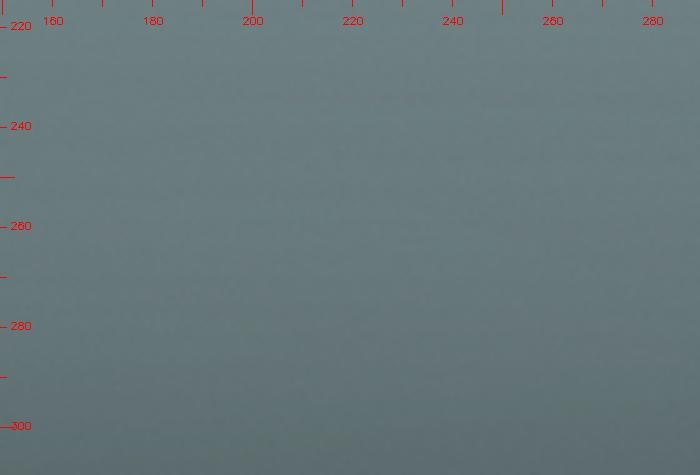

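Run:
```python
from h import *
import pickle
c=pickle.load(open("sc0.pkl","rb"))
crop(c,200,215,290,280,8,"s1.png")
```

```text
s1.png (520, 720, 3)
```

View pics/s1.png

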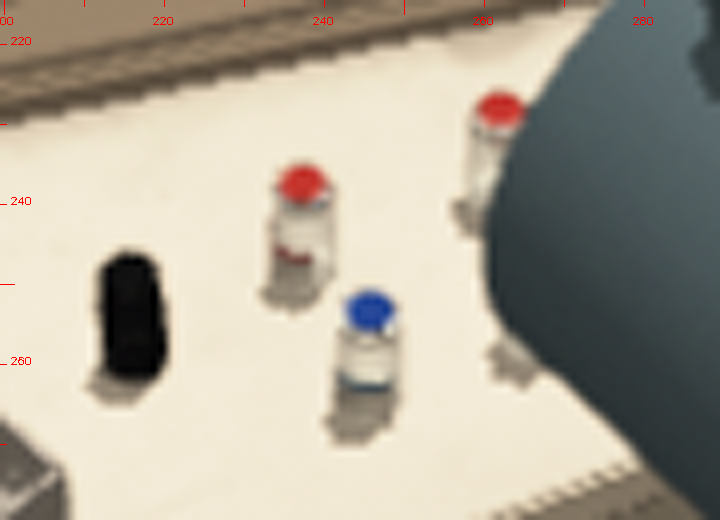

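Request:
jog_arm([
  [0.5, -0.3, 0.15, 0.12, 0],
  [0.5, -0.6, 0.3, 0.24, 0],
  [0.5, -0.89, 0.45, 0.367, 0],
  [0.5, -0.89, 0.5, 0.367, 0],
  [0.5, -0.89, 0.5, 0.367, 0],
])

```text
t: 2.72
position: [417.1, 79.8, 189.9]
ee_rot: [-0.577, 0.578, -0.408, 0.408]
wrist_force: [0.1, -0.2, 0.5]
opening: 0.503
```

Run:
```python
from h import *
import pickle
s,p,R=pose(); print(p,yaw(R),s["t"],s["opening"])
c=cap("wrist"); pickle.dump(c,open("w2.pkl","wb")); cv2.imwrite("pics/w2.png",cv2.resize(c["pixels"],(800,600)))
print(-c["R"].T@c["t"]); print(pose()[1])
```

```text
[417.10204991  79.79869953 189.94447105] -1.2302621950212775 2.725 0.5034278389211743
[495.68628279 106.56941286 369.36441218]
[417.56087545  79.55939036 190.68406041]
```

View pics/w2.png

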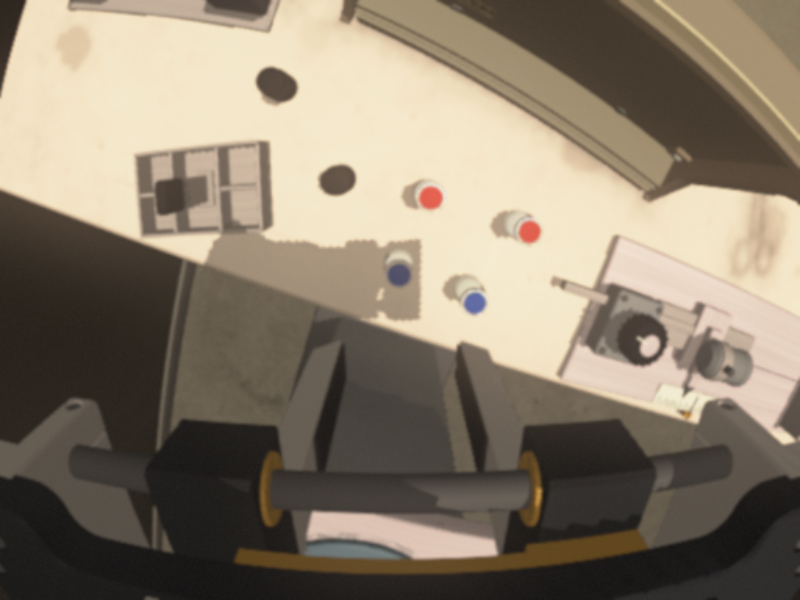

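Run:
```python
from h import *
import pickle
c=pickle.load(open("w2.pkl","rb"))
f=lambda X,Y,z: at_z(c,(X*.64-.2,Y*.64-.2),z)[:2].round(1)
for n,p in dict(R1=(431,197),R2=(529,232),B1=(399,274),B2=(474,302)).items(): print(n,f(*p,47))
print([f(*p,32) for p in((135,156),(261,141),(269,229),(141,236))])
crop(c,80,80,280,190,4,"w2a.png")
```

```text
R1 [476.1  77. ]
R2 [477.7   1.9]
B1 [416.7  79.5]
B2 [415.1  20.4]
[array([436.4, 310.8]), array([475.1, 207.8]), array([413.7, 182.2]), array([374.3, 288.9])]
w2a.png (440, 800, 3)
```

View pics/w2a.png

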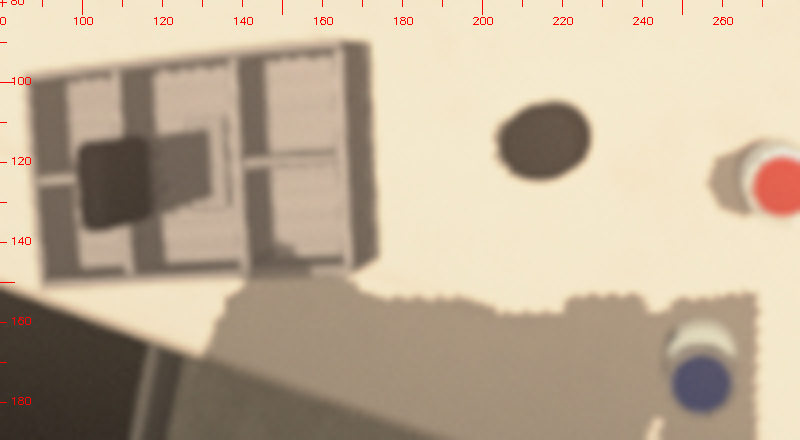

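```bash
cat >> h.py <<'E'
import json
def load(): d=json.load(open("cmd.json")); return np.array(d["p"]),d["yaw"]
def app(*calls):
    p,y=load()
    for a in calls:
        p=p+Ryaw(y)@(np.array(a[:3])*150); y=y-(a[3]*np.pi/4 if len(a)>3 else 0)
    json.dump({"p":list(p),"yaw":y},open("cmd.json","w")); return p.round(1),round(y,4)
def plan(*targets):
    """targets: (x,y,z[,yaw]); prints shift fractions for successive calls"""
    p,y=load(); print("cmd",p.round(1),round(y,4),"meas",np.round(pose()[1],1),round(yaw(pose()[2]),4))
    for t in targets:
        a=np.round(Ryaw(y).T@(np.array(t[:3])-p)/150,3)
        tr=round(-(t[3]-y)/(np.pi/4),3) if len(t)>3 else 0
        print(t,"->",a,tr)
        p=p+Ryaw(y)@(a*150); y=y-tr*np.pi/4
E
python3 - <<'E'
from h import *
json.dump({"p":[260.77,-595.41,205.455],"yaw":-1.1581},open("cmd.json","w"))
print(app((-.72,-.1,.58,.09),(-.75,-.1,.56),(-.75,-.1,.54),(-.75,-.1,.5),(-.89,.5,.367)))
plan((416.7,79.7,80),(416.7,79.7,23),(416.7,79.7,125),(427.1,288.6,125),(427.1,288.6,36),(427.1,288.6,130),(415,20.3,130))
E
```

```text
(array([417.1,  81.1, 190.5]), -1.2288)
cmd [417.1  81.1 190.5] -1.2288 meas [417.6  79.6 190.7] -1.2311
(416.7, 79.7, 80) -> [ 0.008  0.736 -0.006] 0
(416.7, 79.7, 23) -> [-0.    0.38  0.  ] 0
(416.7, 79.7, 125) -> [-0.   -0.68  0.  ] 0
(427.1, 288.6, 125) -> [-1.289  0.     0.532] 0
(427.1, 288.6, 36) -> [-0.     0.594  0.   ] 0
(427.1, 288.6, 130) -> [-0.    -0.627  0.   ] 0
(415, 20.3, 130) -> [ 1.658  0.    -0.675] 0
```

Request:
jog_arm([
  [0.5, 0, 0.35, 0, 0],
  [0.5, 0, 0.7, 0, 0],
  [0.5, 0, 0.8, 0, 0],
], force=12)

```text
t: 3.15
position: [415.6, 79.8, 68.5]
ee_rot: [-0.576, 0.578, -0.41, 0.407]
wrist_force: [0.0, -0.6, 0.2]
opening: 0.504
```

Request:
jog_arm([
  [0.5, 0, 0.2, 0, 0],
  [0.5, 0, 0.316, 0, 0],
  [0.5, 0, 0.316, 0, 0],
  [0.1, 0, 0.316, 0, 0],
  [0.1, 0, 0.316, 0, 0],
  [0.1, 0, 0.316, 0, 0],
  [0.1, 0, 0.316, 0, 0],
])

```text
t: 4.03
position: [418.0, 81.1, 23.9]
ee_rot: [0.578, -0.577, 0.407, -0.408]
wrist_force: [0.1, -0.5, 4.3]
opening: 0.235
```

Request:
jog_arm([
  [0.1, 0, -0.1, 0, 0],
  [0.1, 0, -0.4, 0, 0],
  [0.1, 0, -0.68, 0, 0],
  [0.1, 0, -0.68, 0, 0],
])

```text
t: 4.53
position: [419.7, 81.0, 129.2]
ee_rot: [0.579, -0.576, 0.405, -0.41]
wrist_force: [-0.1, -0.5, -0.3]
opening: 0.228
```

Run:
```python
from h import *
import pickle
print(app((0,.8,0),(0,.316,0),(0,-.68,0)))
s,p,R=pose(); print(p,yaw(R),s["t"],s["opening"])
c=cap("wrist"); pickle.dump(c,open("w3.pkl","wb")); cv2.imwrite("pics/w3.png",cv2.resize(c["pixels"],(800,600)))
plan((427.1,288.6,126))
```

```text
(array([417.1,  81.1, 125.1]), -1.2288)
[419.73013935  81.01666828 129.16679699] -1.2285060966857362 4.525 0.22820196321303832
cmd [417.1  81.1 125.1] -1.2288 meas [418.1  81.1 126.8] -1.2285
(427.1, 288.6, 126) -> [-1.281 -0.006  0.526] 0
```

View pics/w3.png

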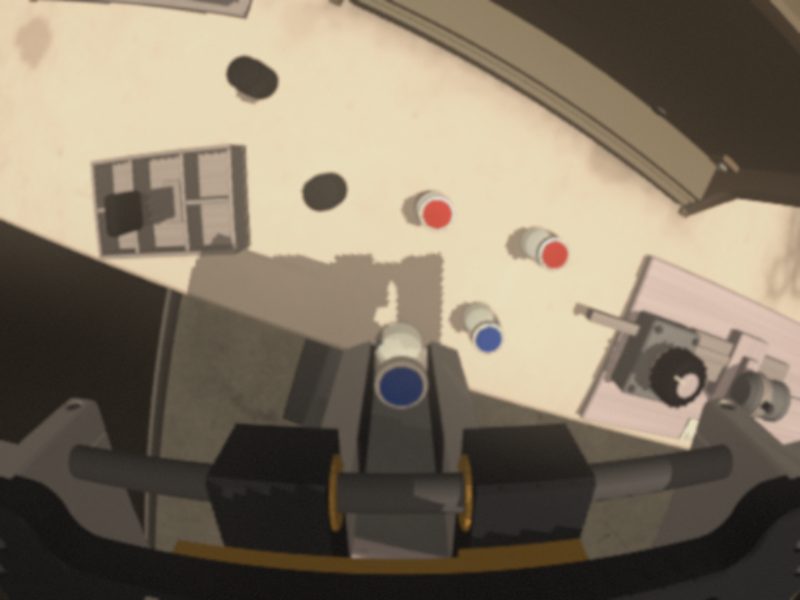

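Request:
jog_arm([
  [0.1, -0.25, -0.05, 0.12, 0],
  [0.1, -0.5, -0.05, 0.24, 0],
  [0.1, -0.75, -0.05, 0.36, 0],
])

```text
t: 4.95
position: [429.0, 206.2, 131.0]
ee_rot: [-0.577, 0.579, -0.408, 0.407]
wrist_force: [-0.0, -0.1, 0.1]
opening: 0.236
```

Request:
jog_arm([
  [0.1, -0.28, 0, 0.08, 0],
  [0.1, -0.531, 0, 0.166, 0],
  [0.1, -0.531, 0.2, 0.166, 0],
  [0.1, -0.531, 0.35, 0.166, 0],
  [0.1, -0.531, 0.35, 0.166, 0],
])

```text
t: 5.58
position: [424.0, 287.6, 76.7]
ee_rot: [-0.576, 0.58, -0.409, 0.406]
wrist_force: [0.4, 1.0, 0.2]
opening: 0.229
```

Run:
```python
from h import *
import pickle
print(app((-.75,-.05,.36),(-.531,.35,.166)))
s,p,R=pose(); print(p,yaw(R),s["t"],s["opening"])
c=cap("wrist"); pickle.dump(c,open("w3.pkl","wb")); crop(c,170,120,370,270,4,"w4.png")
```

```text
(array([427. , 288.6,  80.1]), -1.2288)
[424.02153401 287.5673966   76.68941913] -1.2284513586698727 5.575 0.22895868659624
w4.png (600, 800, 3)
```

View pics/w4.png

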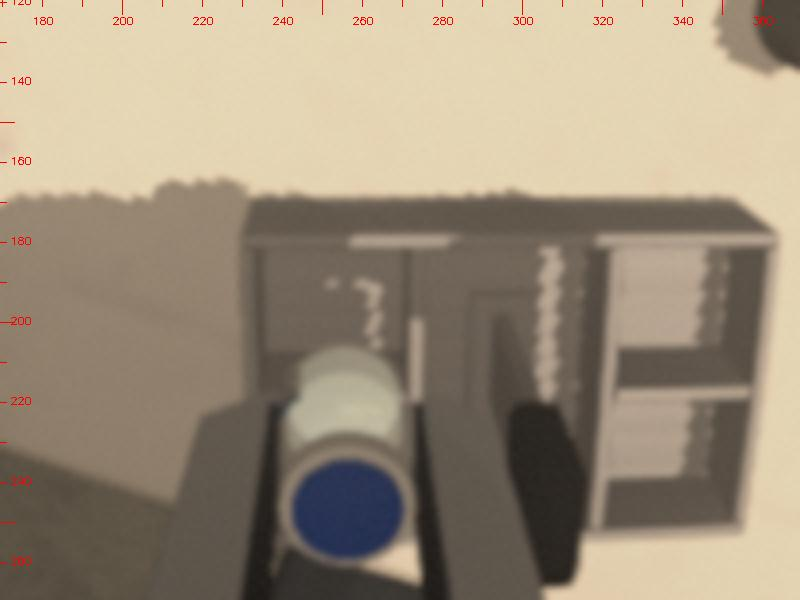

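Run:
```python
from h import *
import pickle
c=pickle.load(open("w3.pkl","rb"))
f=lambda X,Y,z: at_z(c,(170+(X-2)/4,120+(Y-2)/4),z)[:2]
A,B,C=[f(*p,32) for p in((243,237),(778,237),(742,532))]
print(A,B,C,np.linalg.norm(A-B),np.linalg.norm(B-C),np.arctan2(*(A-B)[::-1]),np.arctan2(*(B-C)[::-1])); ctr=(A+C)/2; print("ctr",ctr)
th=np.arctan2(*(A-B)[::-1]); u=np.array([np.cos(th),np.sin(th)]);v=np.array([u[1],-u[0]])
ctr=B+55*u-35*v
print(ctr)
for a,b in((1,1),(1,-1),(-1,1),(-1,-1)): print(a,b,ctr+a*36.75*u+b*16.75*v)
# vial cap position: cap z = tip+24
print("vial cap",f(347,510,80+24),"tip meas",pose()[1])
```

```text
[438.16246724 312.83237923] [474.80315262 210.87298309] [410.46243421 187.35958584] 108.34324292216797 68.5026123233744 1.9157900558568008 0.35037301485430783
ctr [424.31245072 250.09598253]
[423.26494488 250.79557247]
1 1 [426.59948322 291.04486879]
1 -1 [395.07338451 279.7154778 ]
-1 1 [451.45650524 221.87566714]
-1 -1 [419.93040653 210.54627615]
vial cap [425.39181782 286.78259371] tip meas [425.41915443 288.01609674  78.38743887]
```

Request:
jog_arm([
  [0.1, -0.019, 0.0, 0.012, 0],
  [0.1, -0.019, 0.14, 0.012, 0],
  [0.1, -0.019, 0.25, 0.012, 0],
  [0.1, -0.019, 0.28, 0.012, 0],
  [0.1, -0.019, 0.28, 0.012, 0],
])

```text
t: 6.25
position: [427.7, 291.9, 38.1]
ee_rot: [-0.578, 0.578, -0.408, 0.408]
wrist_force: [-0.0, 0.5, -0.7]
opening: 0.232
```

Run:
```python
from h import *
import pickle
print(app((-.019,.28,.012)))
s,p,R=pose(); print(p,yaw(R),s["t"],s["opening"],s["wrist_force"])
c=cap("wrist"); pickle.dump(c,open("w3.pkl","wb")); crop(c,170,120,370,270,4,"w4.png")
```

```text
(array([427.8, 291.9,  38.1]), -1.2288)
[427.73104511 291.88667144  38.09184601] -1.228758012635247 6.25 0.2318575871547036 [-0.03152447  0.47364823 -0.68690651]
w4.png (600, 800, 3)
```

View pics/w4.png

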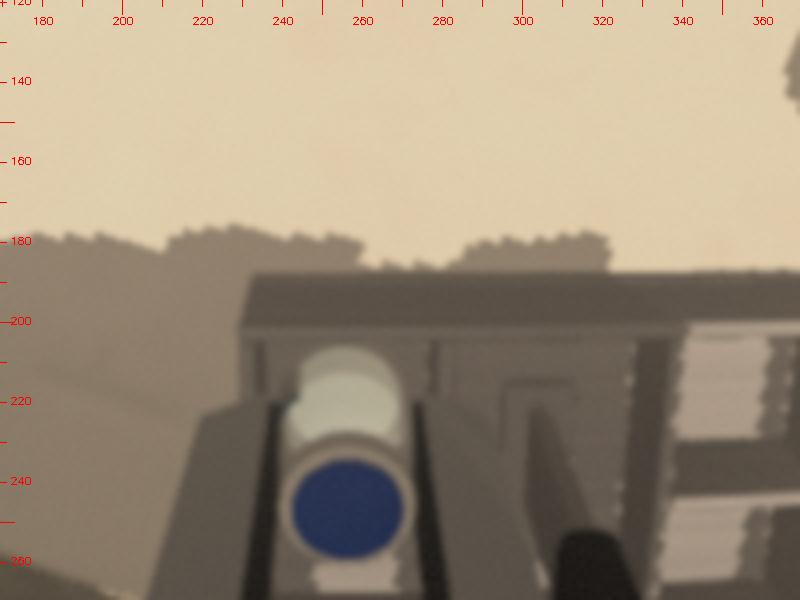

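Request:
jog_arm([
  [0.34, 0, 0, 0, 0],
  [0.34, 0, 0, 0, 0],
  [0.34, 0, -0.1, 0, 0],
  [0.34, 0, -0.35, 0, 0],
  [0.34, 0, -0.62, 0, 0],
  [0.34, 0, -0.62, 0, 0],
])

```text
t: 7.05
position: [430.5, 293.1, 136.0]
ee_rot: [0.581, -0.575, 0.406, -0.409]
wrist_force: [0.2, 0.2, -0.2]
opening: 0.34
```

Run:
```python
from h import *
import pickle
print(app((0,-.62,0)))
s,p,R=pose(); print(p,yaw(R),s["t"],s["opening"],s["wrist_force"])
c=cap("wrist"); pickle.dump(c,open("w3.pkl","wb")); crop(c,170,120,370,270,4,"w4.png")
plan((421,150,130),(415.3,21.5,130),(415.3,21.5,23),(415.3,21.5,130),(405,150,130),(395.8,279.7,130),(395.8,279.7,60))
```

```text
(array([427.8, 291.9, 131.1]), -1.2288)
[430.50729889 293.09701851 135.97964496] -1.2285700541143014 7.05 0.33976030089416437 [ 0.24297274  0.24065587 -0.17251837]
w4.png (600, 800, 3)
cmd [427.8 291.9 131.1] -1.2288 meas [428.9 292.5 133.5] -1.2285
(421, 150, 130) -> [ 0.876  0.007 -0.36 ] 0
(415.3, 21.5, 130) -> [ 0.794  0.    -0.323] 0
(415.3, 21.5, 23) -> [0.    0.713 0.   ] 0
(415.3, 21.5, 130) -> [ 0.    -0.713  0.   ] 0
(405, 150, 130) -> [-0.83   0.     0.223] 0
(395.8, 279.7, 130) -> [-0.835  0.     0.232] 0
(395.8, 279.7, 60) -> [-0.     0.467  0.   ] 0
```

View pics/w4.png

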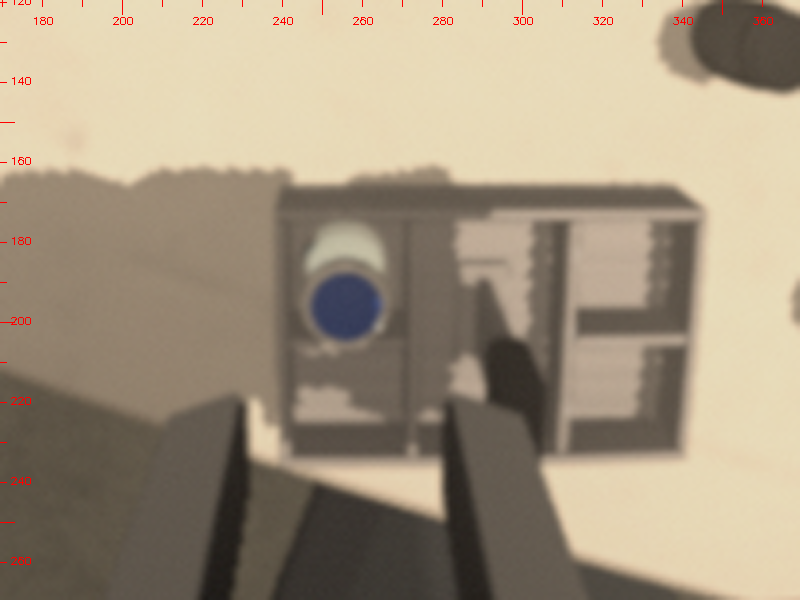

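Request:
jog_arm([
  [0.4, 0.3, 0, -0.12, 0],
  [0.5, 0.6, 0, -0.24, 0],
  [0.5, 0.876, 0.007, -0.36, 0],
])

```text
t: 7.48
position: [419.7, 148.6, 128.8]
ee_rot: [-0.577, 0.578, -0.408, 0.407]
wrist_force: [0.7, 0.1, -0.5]
opening: 0.496
```

Request:
jog_arm([
  [0.5, 0.3, 0, -0.12, 0],
  [0.5, 0.6, 0, -0.24, 0],
  [0.5, 0.794, 0, -0.323, 0],
  [0.5, 0.794, 0, -0.323, 0],
])

```text
t: 7.98
position: [414.3, 20.4, 129.0]
ee_rot: [-0.577, 0.577, -0.409, 0.408]
wrist_force: [0.6, 0.7, -0.3]
opening: 0.497
```

Request:
jog_arm([
  [0.5, 0, 0.3, 0, 0],
  [0.5, 0, 0.55, 0, 0],
  [0.5, 0, 0.713, 0, 0],
  [0.5, 0, 0.713, 0, 0],
  [0.1, 0, 0.713, 0, 0],
  [0.1, 0, 0.713, 0, 0],
  [0.1, 0, 0.713, 0, 0],
  [0.1, 0, 0.713, 0, 0],
])

```text
t: 8.98
position: [416.1, 21.4, 24.0]
ee_rot: [0.578, -0.577, 0.407, -0.408]
wrist_force: [-0.4, 1.0, 5.0]
opening: 0.234
```

Request:
jog_arm([
  [0.1, 0, -0.1, 0, 0],
  [0.1, 0, -0.4, 0, 0],
  [0.1, 0, -0.713, 0, 0],
  [0.1, 0, -0.713, 0, 0],
])

```text
t: 9.48
position: [418.2, 20.9, 134.7]
ee_rot: [0.579, -0.577, 0.404, -0.411]
wrist_force: [0.6, -0.4, -0.6]
opening: 0.235
```

Request:
jog_arm([
  [0.1, -0.3, 0, 0.08, 0],
  [0.1, -0.6, 0, 0.16, 0],
  [0.1, -0.83, 0, 0.223, 0],
])

```text
t: 9.85
position: [403.7, 151.3, 129.2]
ee_rot: [-0.577, 0.578, -0.408, 0.407]
wrist_force: [-0.4, 0.1, 0.3]
opening: 0.232
```

Request:
jog_arm([
  [0.1, -0.3, 0, 0.08, 0],
  [0.1, -0.6, 0, 0.16, 0],
  [0.1, -0.835, 0, 0.232, 0],
  [0.1, -0.835, 0.2, 0.232, 0],
  [0.1, -0.835, 0.35, 0.232, 0],
  [0.1, -0.835, 0.35, 0.232, 0],
  [0.1, -0.835, 0.35, 0.232, 0],
])

```text
t: 10.72
position: [395.9, 279.7, 78.0]
ee_rot: [0.578, -0.578, 0.408, -0.408]
wrist_force: [-0.6, 0.6, 0.8]
opening: 0.234
```

Run:
```python
from h import *
import pickle
print(app((.876,.007,-.36),(.794,0,-.323),(-.83,0,.223),(-.835,.35,.232)))
s,p,R=pose(); print(p,yaw(R),s["t"],s["opening"],s["wrist_force"])
c=cap("wrist"); pickle.dump(c,open("w3.pkl","wb")); crop(c,170,120,370,270,4,"w5.png")
```

```text
(array([395.8, 279.7,  77.5]), -1.2288)
[395.91776095 279.67030216  77.96081356] -1.2288715816611766 10.725 0.23361237232026494 [-0.5688135   0.6495505   0.82053866]
w5.png (600, 800, 3)
```

View pics/w5.png

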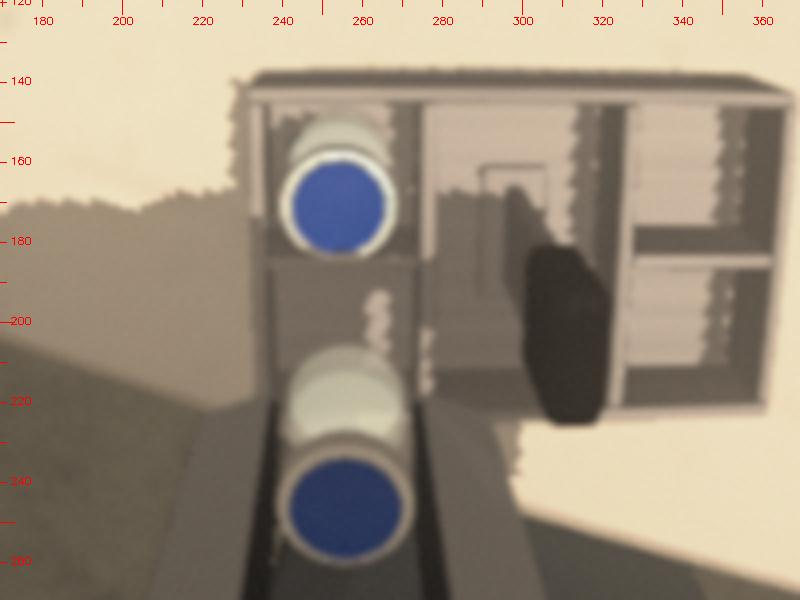

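```bash
cat >> h.py <<'E'
def carr(c,A,B,C,cappx,capz,k=4,x0=170,y0=120):
    f=lambda p,z: at_z(c,(x0+(p[0]-k/2)/k,y0+(p[1]-k/2)/k),z)[:2]
    A,B,C=[f(p,32) for p in(A,B,C)]
    u=(A-B)/np.linalg.norm(A-B); v=np.array([u[1],-u[0]])
    ctr=(A+C)/2
    print("dims",np.linalg.norm(A-B),np.linalg.norm(B-C),"th",np.arctan2(u[1],u[0]),"ctr",ctr)
    for a,b in((1,1),(1,-1),(-1,1),(-1,-1)): print(a,b,(ctr+a*36.75*u+b*16.75*v).round(1))
    if cappx: print("cap",f(cappx,capz).round(1))
E
python3 - <<'E'
from h import *
import pickle
c=pickle.load(open("w3.pkl","rb"))
carr(c,(246,92),(796,95),(766,414),(345,508),77.7+24)
print(at_z(c,(170+(338-2)/4,120+(208-2)/4),53)[:2])
plan((395.8,279.7,36))
E
```

```text
dims 109.252521794998 69.07155570722895 th 1.9222994607818753 ctr [423.84900829 250.46308135]
1 1 [426.9 290.7]
1 -1 [395.5 279.2]
-1 1 [452.2 221.7]
-1 -1 [420.8 210.2]
cap [395.5 278.5]
[426.65219455 290.96674702]
cmd [395.8 279.7  77.5] -1.2288 meas [396.3 279.8  78.4] -1.229
(395.8, 279.7, 36) -> [-0.     0.277  0.   ] 0
```

Request:
jog_arm([
  [0.1, 0, 0.15, 0, 0],
  [0.1, 0, 0.26, 0, 0],
  [0.1, 0, 0.26, 0, 0],
  [0.34, 0, 0.26, 0, 0],
  [0.34, 0, 0.26, 0, 0],
  [0.34, 0, 0.15, 0, 0],
  [0.34, 0, -0.1, 0, 0],
  [0.34, 0, -0.36, 0, 0],
])

```text
t: 11.78
position: [395.8, 279.8, 133.8]
ee_rot: [0.578, -0.578, 0.407, -0.408]
wrist_force: [0.7, 0.7, 0.3]
opening: 0.34
```

Run:
```python
from h import *
import pickle
print(app((0,-.36,0)))
s,p,R=pose(); print(p,yaw(R),s["t"],s["opening"],s["wrist_force"])
c=cap("wrist"); pickle.dump(c,open("w3.pkl","wb")); crop(c,170,120,370,270,4,"w5.png")
c=pickle.load(open("top0.pkl","rb"))
for z in (300,350,400): print(z,[at_z(c,(x*.64,y*.64),z).round() for x,y in((303,172),(455,225),(450,235))])
crop(c,180,100,300,215,6,"t4.png")
plan((436,179,131),(476.3,78.8,131))
```

```text
(array([395.8, 279.7, 131.5]), -1.2288)
[395.83071805 279.75527839 133.82839358] -1.2286736764177746 11.775 0.3401226768692638 [0.73640336 0.65299835 0.27014151]
w5.png (600, 800, 3)
300 [array([784., 181., 300.]), array([ 687., -120.,  300.]), array([ 666., -111.,  300.])]
350 [array([760., 171., 350.]), array([ 668., -116.,  350.]), array([ 648., -108.,  350.])]
400 [array([736., 161., 400.]), array([ 649., -112.,  400.]), array([ 630., -104.,  400.])]
t4.png (690, 720, 3)
cmd [395.8 279.7 131.5] -1.2288 meas [399.3 281.3 139.7] -1.2283
(436, 179, 131) -> [0.722 0.003 0.027] 0
(476.3, 78.8, 131) -> [0.72  0.    0.029] 0
```

View pics/w5.png

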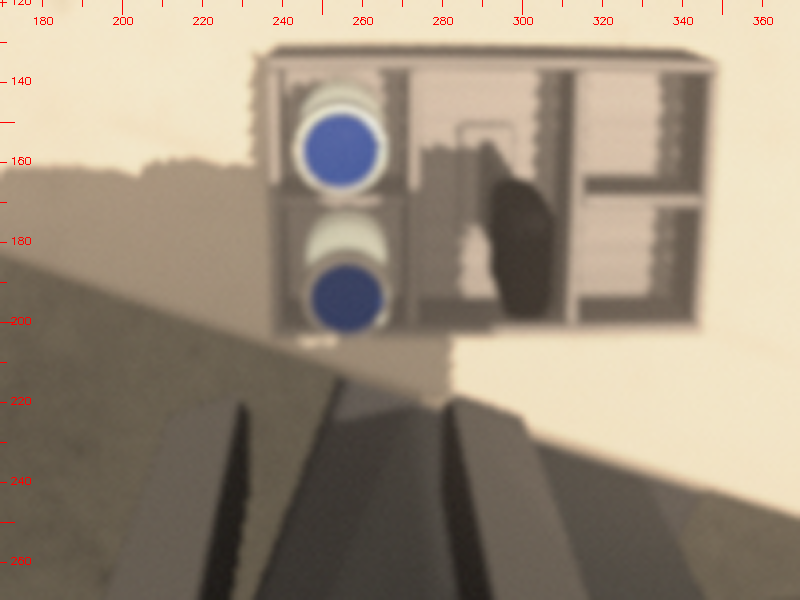

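View pics/t4.png

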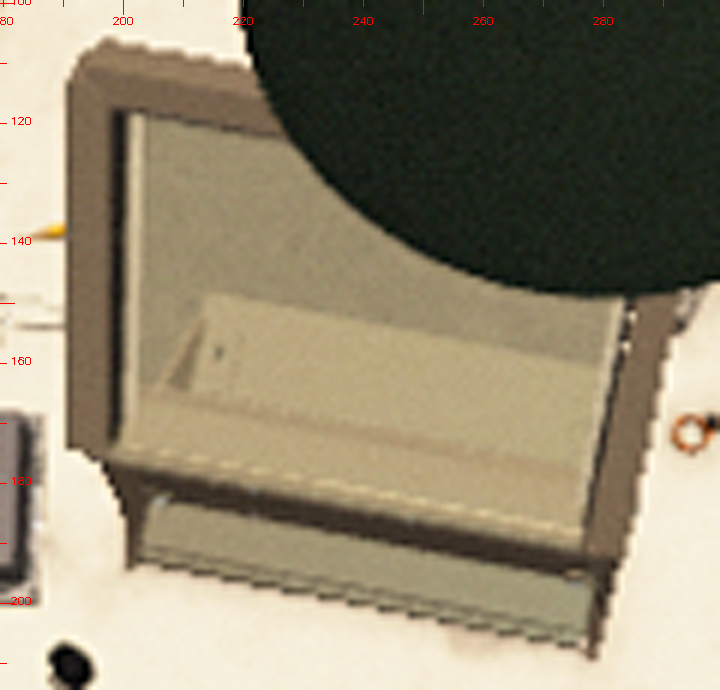

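Request:
jog_arm([
  [0.5, 0.25, 0, 0.01, 0],
  [0.5, 0.5, 0, 0.02, 0],
  [0.5, 0.722, 0.003, 0.027, 0],
])

```text
t: 12.2
position: [436.8, 178.1, 132.6]
ee_rot: [0.578, -0.577, 0.407, -0.408]
wrist_force: [-0.4, 0.3, -0.5]
opening: 0.5
```

Request:
jog_arm([
  [0.5, 0.25, 0, 0.01, 0],
  [0.5, 0.5, 0, 0.02, 0],
  [0.5, 0.72, 0, 0.029, 0],
  [0.5, 0.72, 0, 0.029, 0],
  [0.5, 0.72, 0, 0.029, 0],
])

```text
t: 12.82
position: [476.1, 79.3, 131.6]
ee_rot: [0.578, -0.578, 0.407, -0.408]
wrist_force: [-1.2, 0.2, 0.7]
opening: 0.502
```

Request:
jog_arm([
  [0.5, 0, 0.3, 0, 0],
  [0.5, 0, 0.55, 0, 0],
  [0.5, 0, 0.72, 0, 0],
  [0.5, 0, 0.72, 0, 0],
  [0.1, 0, 0.72, 0, 0],
  [0.1, 0, 0.72, 0, 0],
  [0.1, 0, 0.72, 0, 0],
  [0.1, 0, 0.72, 0, 0],
])

```text
t: 13.82
position: [477.2, 78.7, 24.1]
ee_rot: [0.578, -0.577, 0.407, -0.408]
wrist_force: [-0.4, -0.0, 5.3]
opening: 0.231
```

Request:
jog_arm([
  [0.1, 0, -0.1, 0, 0],
  [0.1, 0, -0.4, 0, 0],
  [0.1, 0, -0.72, 0, 0],
  [0.1, 0, -0.72, 0, 0],
])

```text
t: 14.32
position: [479.3, 78.6, 136.0]
ee_rot: [0.58, -0.576, 0.405, -0.41]
wrist_force: [0.3, 0.9, 0.2]
opening: 0.23
```

Run:
```python
from h import *
import pickle
print(app((.722,.003,.027),(.72,0,.029)))
s=pose()[0]; print(s["t"],s["opening"])
plan((452.5,222,131),(452.5,222,75))
```

```text
(array([476.3,  78.7, 131.1]), -1.2288)
14.325 0.23018338251984913
cmd [476.3  78.7 131.1] -1.2288 meas [479.3  78.6 136. ] -1.2286
(452.5, 222, 131) -> [-0.953  0.     0.171] 0
(452.5, 222, 75) -> [0.    0.374 0.   ] 0
```

Request:
jog_arm([
  [0.1, -0.35, 0, 0.06, 0],
  [0.1, -0.7, 0, 0.12, 0],
  [0.1, -0.953, 0, 0.171, 0],
  [0.1, -0.953, 0.18, 0.171, 0],
  [0.1, -0.953, 0.35, 0.171, 0],
  [0.1, -0.953, 0.35, 0.171, 0],
  [0.1, -0.953, 0.35, 0.171, 0],
])

```text
t: 15.2
position: [452.6, 222.0, 79.0]
ee_rot: [0.578, -0.578, 0.408, -0.408]
wrist_force: [0.5, -1.0, -0.2]
opening: 0.228
```

Run:
```python
from h import *
import pickle
print(app((-.953,.35,.171)))
s,p,R=pose(); print(p,yaw(R),s["t"],s["opening"],s["wrist_force"])
c=cap("wrist"); pickle.dump(c,open("w3.pkl","wb")); crop(c,150,120,350,270,4,"w6.png")
```

```text
(array([452.5, 222. ,  78.6]), -1.2288)
[452.57878083 221.95234165  78.98061962] -1.2288748660812043 15.2 0.22794022437349098 [ 0.53488465 -0.96547787 -0.24282395]
w6.png (600, 800, 3)
```

View pics/w6.png

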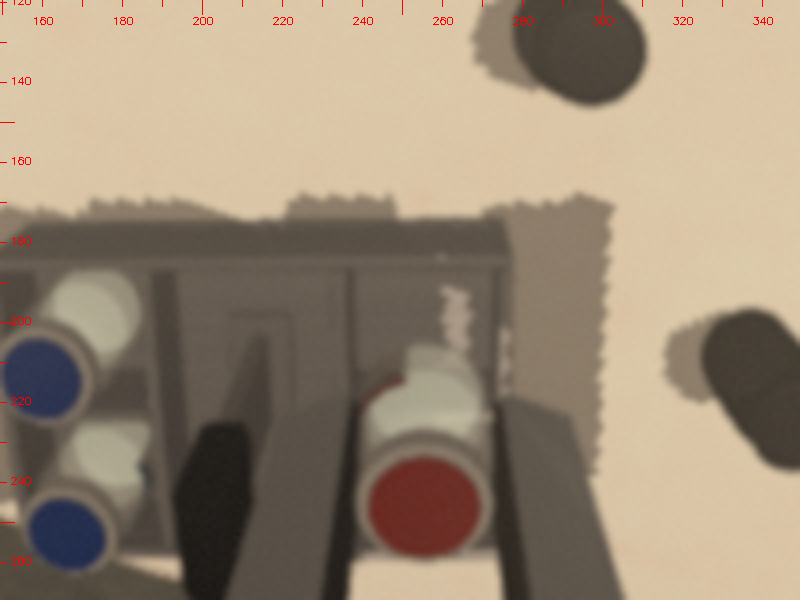

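Run:
```python
from h import *
import pickle
c=pickle.load(open("w3.pkl","rb"))
print(at_z(c,(150+(511-2)/4,120+(260-2)/4),32)[:2])
th=1.9195;u=np.array([np.cos(th),np.sin(th)]);v=np.array([u[1],-u[0]]);print(np.array([424,250.5])-55*u+35*v)
print("cap",at_z(c,(150+(425-2)/4,120+(508-2)/4),78.6+24)[:2])
app((0,-.36,0))
plan((465,112,131),(478.3,3,131),(478.3,3,23),(478.3,3,131),(450,108,131),(421,210.6,131))
```

```text
[474.38570093 210.63856203]
[475.6859633  210.76888879]
cap [452.09918007 220.81907202]
cmd [452.5 222.  132.6] -1.2288 meas [453.  222.   79.5] -1.2289
(465, 112, 131) -> [ 0.719  0.01  -0.167] 0
(478.3, 3, 131) -> [ 0.714  0.    -0.161] 0
(478.3, 3, 23) -> [0.   0.72 0.  ] 0
(478.3, 3, 131) -> [ 0.   -0.72  0.  ] 0
(450, 108, 131) -> [-0.723  0.     0.058] 0
(421, 210.6, 131) -> [-0.709  0.     0.047] 0
```

Request:
jog_arm([
  [0.1, 0, 0.15, 0, 0],
  [0.1, 0, 0.27, 0, 0],
  [0.1, 0, 0.27, 0, 0],
  [0.34, 0, 0.27, 0, 0],
  [0.34, 0, 0.27, 0, 0],
  [0.34, 0, 0.15, 0, 0],
  [0.34, 0, -0.1, 0, 0],
  [0.34, 0, -0.36, 0, 0],
])

```text
t: 16.25
position: [452.6, 222.1, 135.0]
ee_rot: [0.578, -0.577, 0.407, -0.408]
wrist_force: [0.8, 0.8, 0.2]
opening: 0.338
```

Request:
jog_arm([
  [0.34, 0, 0, 0, 0],
  [0.5, 0.3, 0, -0.07, 0],
  [0.5, 0.6, 0, -0.14, 0],
  [0.5, 0.719, 0.01, -0.167, 0],
])

```text
t: 16.75
position: [464.8, 110.2, 131.0]
ee_rot: [-0.577, 0.578, -0.408, 0.408]
wrist_force: [0.5, -0.6, -0.4]
opening: 0.503
```

Request:
jog_arm([
  [0.5, 0.3, 0, -0.07, 0],
  [0.5, 0.6, 0, -0.14, 0],
  [0.5, 0.714, 0, -0.161, 0],
  [0.5, 0.714, 0, -0.161, 0],
  [0.5, 0.714, 0, -0.161, 0],
])

```text
t: 17.38
position: [477.8, 4.1, 130.8]
ee_rot: [0.578, -0.578, 0.408, -0.407]
wrist_force: [-0.6, -0.0, 0.7]
opening: 0.5
```

Request:
jog_arm([
  [0.5, 0, 0.3, 0, 0],
  [0.5, 0, 0.55, 0, 0],
  [0.5, 0, 0.72, 0, 0],
  [0.5, 0, 0.72, 0, 0],
  [0.1, 0, 0.72, 0, 0],
  [0.1, 0, 0.72, 0, 0],
  [0.1, 0, 0.72, 0, 0],
  [0.1, 0, 0.72, 0, 0],
])

```text
t: 18.38
position: [479.1, 3.0, 24.1]
ee_rot: [0.578, -0.577, 0.407, -0.408]
wrist_force: [-0.7, 1.2, 4.7]
opening: 0.235
```

Request:
jog_arm([
  [0.1, 0, -0.1, 0, 0],
  [0.1, 0, -0.4, 0, 0],
  [0.1, 0, -0.72, 0, 0],
  [0.1, 0, -0.72, 0, 0],
])

```text
t: 18.88
position: [481.2, 2.3, 136.0]
ee_rot: [0.579, -0.577, 0.404, -0.411]
wrist_force: [0.8, -0.3, -0.9]
opening: 0.233
```

Request:
jog_arm([
  [0.1, -0.3, 0, 0.02, 0],
  [0.1, -0.6, 0, 0.05, 0],
  [0.1, -0.723, 0, 0.058, 0],
])

```text
t: 19.25
position: [448.2, 109.7, 129.9]
ee_rot: [-0.578, 0.579, -0.408, 0.406]
wrist_force: [0.2, -0.8, -0.0]
opening: 0.235
```

Request:
jog_arm([
  [0.1, -0.3, 0, 0.02, 0],
  [0.1, -0.6, 0, 0.04, 0],
  [0.1, -0.709, 0, 0.047, 0],
  [0.1, -0.709, 0.18, 0.047, 0],
  [0.1, -0.709, 0.35, 0.047, 0],
  [0.1, -0.709, 0.35, 0.047, 0],
  [0.1, -0.709, 0.35, 0.047, 0],
])

```text
t: 20.12
position: [421.5, 210.4, 79.2]
ee_rot: [0.578, -0.578, 0.408, -0.408]
wrist_force: [-0.4, 1.1, -0.4]
opening: 0.233
```

Run:
```python
from h import *
import pickle
print(app((.719,.01,-.167),(.714,0,-.161),(-.723,0,.058),(-.709,.35,.047)))
s,p,R=pose(); print(p,yaw(R),s["t"],s["opening"],s["wrist_force"])
c=cap("wrist"); pickle.dump(c,open("w3.pkl","wb")); crop(c,150,120,350,270,4,"w7.png")
```

```text
(array([421. , 210.6,  78.6]), -1.2288)
[421.51605342 210.37229731  79.17660397] -1.2292244442990499 20.125 0.23285654380112275 [-0.38700054  1.09555859 -0.35536041]
w7.png (600, 800, 3)
```

View pics/w7.png

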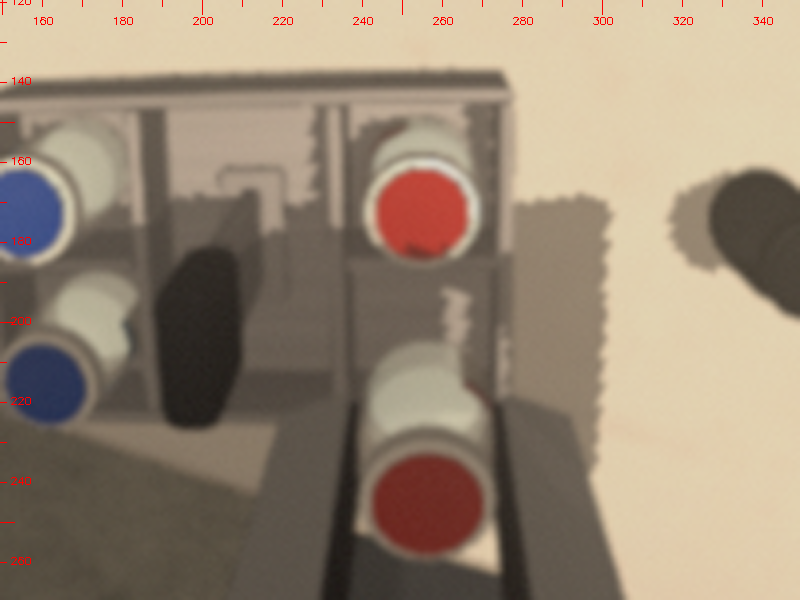

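Request:
jog_arm([
  [0.1, 0, 0.15, 0, 0],
  [0.1, 0, 0.27, 0, 0],
  [0.1, 0, 0.27, 0, 0],
  [0.34, 0, 0.27, 0, 0],
  [0.34, 0, 0.27, 0, 0],
  [0.34, 0, 0.15, 0, 0],
  [0.34, 0, -0.1, 0, 0],
  [0.34, 0, -0.36, 0, 0],
])

```text
t: 21.18
position: [420.9, 210.7, 134.1]
ee_rot: [0.578, -0.578, 0.407, -0.408]
wrist_force: [1.6, -0.2, -0.3]
opening: 0.342
```

Request:
jog_arm([
  [0.3, -0.1, 0, 0.05, 0],
  [0.3, -0.246, 0, 0.109, 0],
  [0.3, -0.246, 0, 0.109, 0],
  [0.3, -0.246, 0, 0.109, 0],
])

```text
t: 21.68
position: [423.3, 250.7, 131.6]
ee_rot: [-0.577, 0.578, -0.408, 0.407]
wrist_force: [0.1, -0.3, 0.8]
opening: 0.3
```

Run:
```python
from h import *
import pickle
print(app((0,-.36,0),(-.246,0,.109)))
s,p,R=pose(); print(p,yaw(R),s["t"],s["opening"],s["wrist_force"])
c=cap("wrist"); pickle.dump(c,open("w3.pkl","wb")); crop(c,170,120,370,270,4,"w8.png")
```

```text
(array([424. , 250.9, 132.6]), -1.2288)
[423.32717078 250.70369069 131.62540266] -1.2281788688932596 21.675 0.3000890504199631 [ 0.14357166 -0.33153305  0.84315164]
w8.png (600, 800, 3)
```

View pics/w8.png

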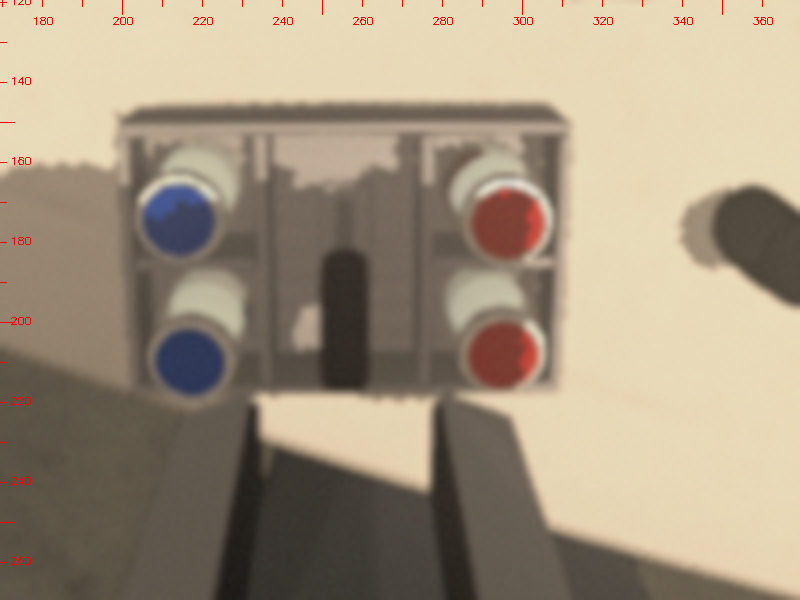

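Run:
```python
from h import *
import pickle
c=pickle.load(open("w3.pkl","rb"))
print("handle",at_z(c,(170+(344-2)/4,120+(318-2)/4),88)[:2])
carr(c,(118,128),(569,128),(558,392),None,0)
app((0,.47,0),(0,-.63,0))
plan((426,130,157,-1.5238),(430,10,157),(435,-110,157),(440,-220,157),(447,-330,157))
```

```text
handle [428.88164848 251.95790964]
dims 108.4408305923533 68.3938442409113 th 1.9131383059924272 ctr [423.76714741 249.89867174]
1 1 [427.2 290.1]
1 -1 [395.7 278.9]
-1 1 [451.9 220.9]
-1 -1 [420.3 209.7]
cmd [424.  250.9 156.6] -1.2288 meas [423.5 250.5 131.8] -1.2287
(426, 130, 157, -1.5238) -> [ 0.764 -0.003 -0.258] 0.376
(430, 10, 157) -> [ 0.8    0.    -0.011] 0
(435, -110, 157) -> [ 0.801  0.    -0.004] 0
(440, -220, 157) -> [ 0.734  0.    -0.001] 0
(447, -330, 157) -> [0.735 0.    0.013] 0
```

Request:
jog_arm([
  [0.3, 0, 0.2, 0, 0],
  [0.3, 0, 0.4, 0, 0],
  [0.3, 0, 0.47, 0, 0],
  [0.3, 0, 0.47, 0, 0],
  [0, 0, 0.47, 0, 0],
  [0, 0, 0.47, 0, 0],
  [0, 0, 0.47, 0, 0],
  [0, 0, 0.47, 0, 0],
], force=45)

```text
t: 22.72
position: [424.7, 251.3, 63.1]
ee_rot: [0.578, -0.577, 0.407, -0.408]
wrist_force: [-2.1, 0.9, 6.7]
opening: 0.107
```

Request:
jog_arm([
  [0, 0, 0, 0, 0],
  [0, 0, -0.1, 0, 0],
  [0, 0, -0.25, 0, 0],
  [0, 0, -0.4, 0, 0],
  [0, 0, -0.55, 0, 0],
  [0, 0, -0.63, 0, 0],
  [0, 0, -0.63, 0, 0],
])

```text
t: 23.6
position: [423.8, 250.8, 156.5]
ee_rot: [0.578, -0.578, 0.408, -0.408]
wrist_force: [0.5, 0.4, -9.9]
opening: 0.103
```

Request:
jog_arm([
  [0, 0.1, 0, -0.03, 0.05],
  [0, 0.3, 0, -0.1, 0.15],
  [0, 0.5, 0, -0.17, 0.26],
  [0, 0.7, 0, -0.23, 0.376],
  [0, 0.764, 0, -0.258, 0.376],
])

```text
t: 24.22
position: [425.0, 128.0, 155.3]
ee_rot: [-0.51, 0.512, -0.489, 0.489]
wrist_force: [0.5, -0.5, -9.0]
opening: 0.108
```

Request:
jog_arm([
  [0, 0.2, 0, 0, 0],
  [0, 0.45, 0, 0, 0],
  [0, 0.7, 0, 0, 0],
  [0, 0.8, 0, -0.011, 0],
])

```text
t: 24.72
position: [429.4, 8.6, 155.9]
ee_rot: [-0.511, 0.511, -0.489, 0.488]
wrist_force: [-0.5, -0.0, -9.5]
opening: 0.102
```

Request:
jog_arm([
  [0, 0.2, 0, 0, 0],
  [0, 0.45, 0, 0, 0],
  [0, 0.7, 0, 0, 0],
  [0, 0.8, 0, -0.004, 0],
])

```text
t: 25.22
position: [434.7, -110.9, 156.2]
ee_rot: [0.511, -0.511, 0.489, -0.488]
wrist_force: [-0.2, 0.3, -8.7]
opening: 0.101
```

Request:
jog_arm([
  [0, 0.2, 0, 0, 0],
  [0, 0.45, 0, 0, 0],
  [0, 0.65, 0, 0, 0],
  [0, 0.734, 0, 0, 0],
  [0, 0.734, 0, 0, 0],
  [0, 0.734, 0, 0, 0],
])

```text
t: 25.98
position: [439.9, -218.4, 156.1]
ee_rot: [0.512, -0.512, 0.488, -0.487]
wrist_force: [-0.5, 0.0, -9.3]
opening: 0.105
```

Run:
```python
from h import *
import pickle
print(app((.764,0,-.258,.376),(.8,0,-.011),(.8,0,-.004),(.734,0,0)))
s,p,R=pose(); print(p,yaw(R),s["t"],s["opening"],s["wrist_force"])
c=cap("wrist"); pickle.dump(c,open("w4.pkl","wb")); cv2.imwrite("pics/w9.png",cv2.resize(c["pixels"],(800,600)))
```

```text
(array([ 440.1, -219.9,  156.6]), -1.5241)
[ 439.88910181 -218.43816469  156.10054467] -1.5229787909086445 25.975 0.10453628030537553 [-0.50900628  0.04263477 -9.27855733]
```

View pics/w9.png

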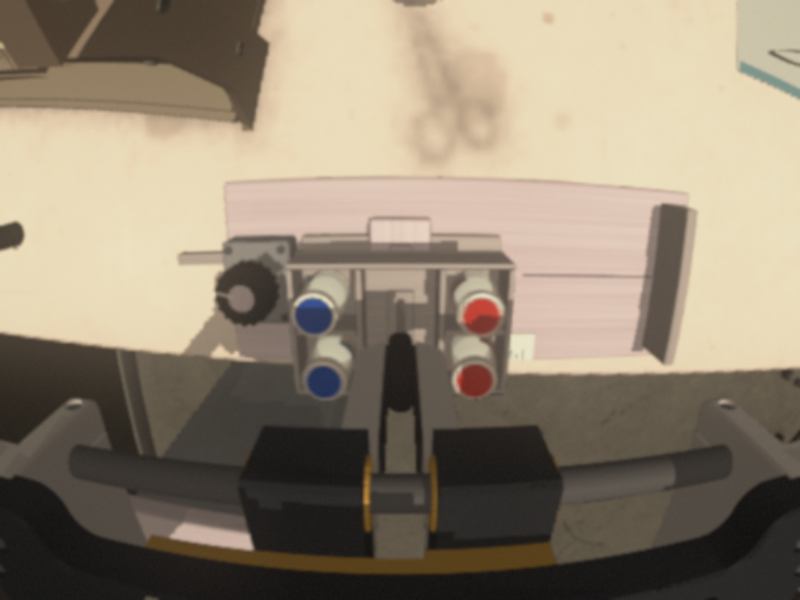

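Run:
```python
from h import *
import pickle
c=pickle.load(open("w4.pkl","rb"))
crop(c,325,105,455,240,6,"w9a.png"); crop(c,105,105,205,240,6,"w9b.png")
```

```text
w9a.png (810, 780, 3)
w9b.png (810, 600, 3)
```

View pics/w9a.png

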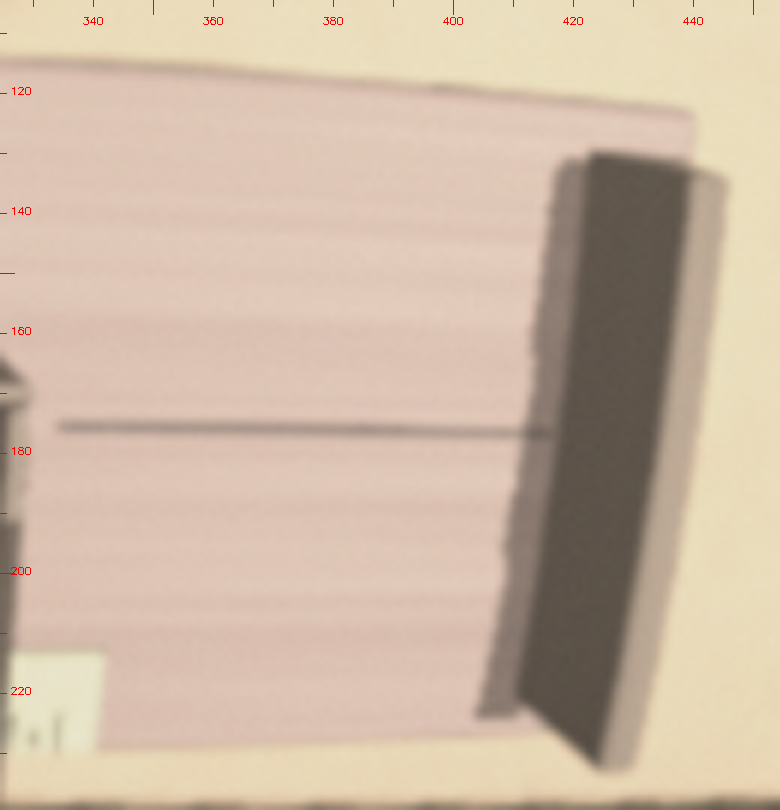

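View pics/w9b.png

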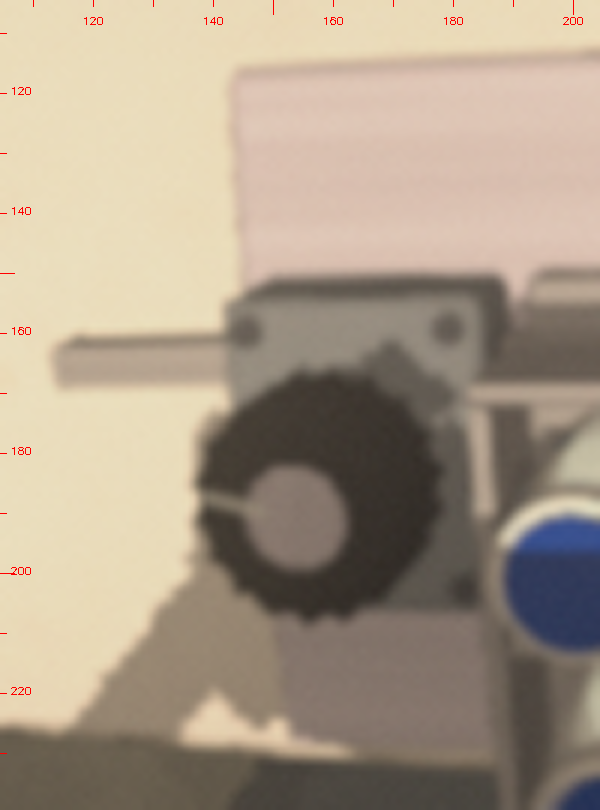

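Run:
```python
from h import *
import pickle
c=pickle.load(open("w4.pkl","rb"))
a=lambda p,z: at_z(c,(325+(p[0]-3)/6,105+(p[1]-3)/6),z)[:2].round(1)
b=lambda p,z: at_z(c,(105+(p[0]-3)/6,105+(p[1]-3)/6),z)[:2].round(1)
print("foot",a((590,152),10),a((518,698),10)); print("top",a((690,165),50),a((600,770),50))
print("line",a((60,426),10),a((550,435),10)); print("corner",a((692,108),10),b((235,70),10))
print("knob",b((298,517),70))
```

```text
foot [ 507.6 -420.1] [ 388.5 -426.1]
top [ 509.9 -418.1] [ 389.6 -424.6]
line [ 443.4 -310.6] [ 447.9 -420.6]
corner [ 519.9 -445.1] [503.2 -88.7]
knob [ 434.7 -120.7]
```

Run:
```python
from h import *
plan((445.8,-365,156.6))
```

```text
cmd [ 440.1 -219.9  156.6] -1.5241 meas [ 439.9 -218.5  156.2] -1.5228
(445.8, -365, 156.6) -> [ 0.968 -0.    -0.007] 0
```

Request:
jog_arm([
  [0, 0.2, 0, 0, 0],
  [0, 0.45, 0, 0, 0],
  [0, 0.7, 0, -0.003, 0],
  [0, 0.9, 0, -0.006, 0],
  [0, 0.968, 0, -0.007, 0],
  [0, 0.968, 0.1, -0.007, 0],
  [0, 0.968, 0.14, -0.007, 0],
  [0, 0.968, 0.14, -0.007, 0],
])

```text
t: 27.02
position: [445.3, -363.1, 134.0]
ee_rot: [0.512, -0.512, 0.489, -0.487]
wrist_force: [0.0, 0.2, -8.5]
opening: 0.106
```

Run:
```python
from h import *
import pickle
print(app((.968,.14,-.007)))
s,p,R=pose(); print(p,yaw(R),s["t"],s["opening"],s["wrist_force"])
c=cap("wrist"); pickle.dump(c,open("w5.pkl","wb")); crop(c,160,130,350,270,4,"w10.png")
c=cap("scene"); pickle.dump(c,open("sc2.pkl","wb")); cv2.imwrite("pics/s2.png",cv2.resize(c["pixels"],(800,600)))
```

```text
(array([ 445.8, -365. ,  135.6]), -1.5241)
[ 445.29700672 -363.08702644  133.96651119] -1.5229327443478107 27.025 0.10566735780537444 [ 0.02457579  0.16366115 -8.47493439]
w10.png (560, 760, 3)
```

View pics/w10.png

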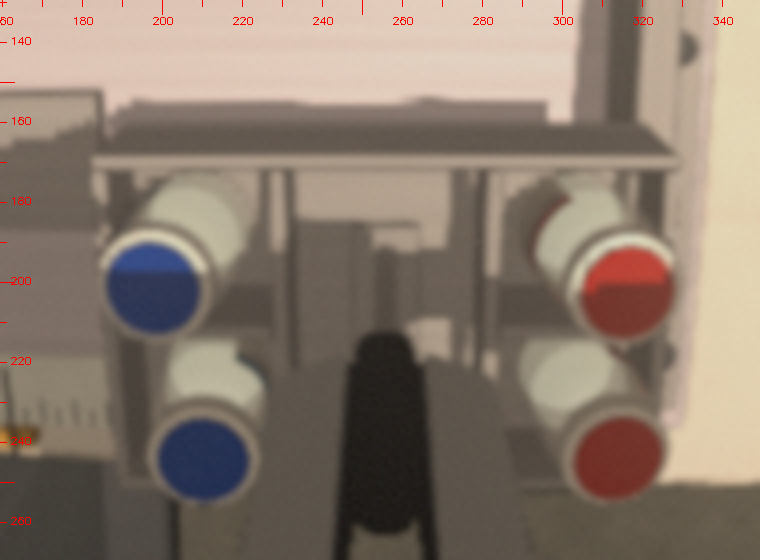

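View pics/s2.png

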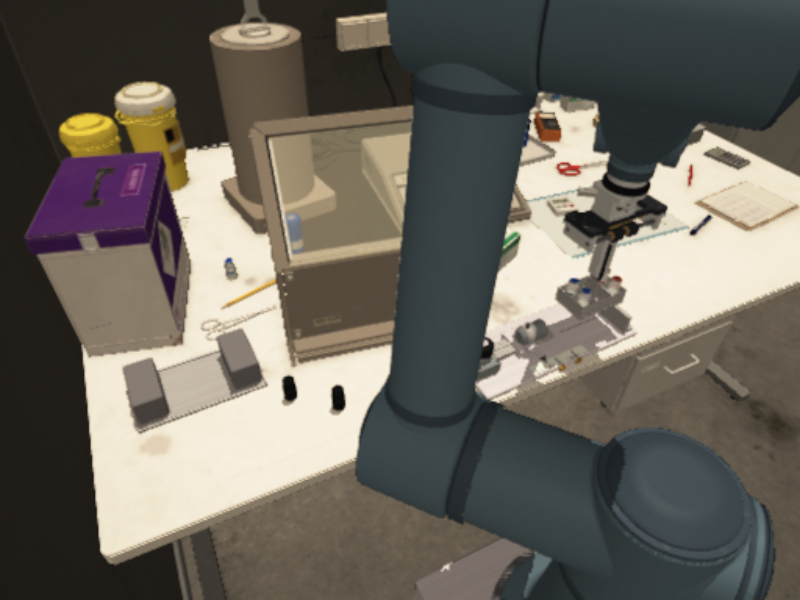

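Run:
```python
from h import *
import pickle
c=pickle.load(open("w5.pkl","rb"))
a=lambda p,z: at_z(c,(160+(p[0]-2)/4,130+(p[1]-2)/4),z)[:2].round(1)
zt=135-62.1+32
print("carrier corners top",a((92,160),zt),a((681,160),zt)," bottom",a((638,125),zt-32))
print("fence foot",a((608,60),10),"top",a((640,60),50),a((636,120),50))
print(-c["R"].T@c["t"])
d=c["pixels"]; crop(c,290,100,350,190,8,"w10b.png")
```

```text
carrier corners top [ 476.5 -308.9] [ 481.8 -417.1]  bottom [ 481.5 -415.5]
fence foot [ 486.  -420.2] top [ 492.1 -419.8] [ 478.2 -420.1]
[ 528.73111659 -360.97454978  313.34299695]
w10b.png (720, 480, 3)
```

View pics/w10b.png

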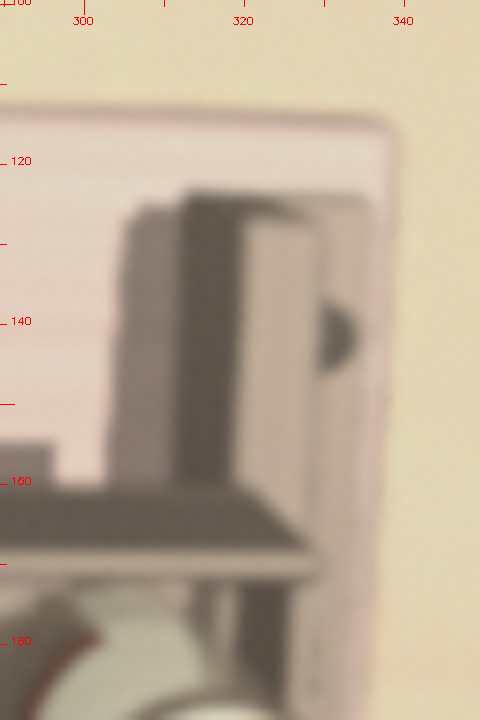

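Request:
jog_arm([
  [0, 0, 0.1, 0, 0],
  [0, 0, 0.22, 0, 0],
  [0, 0, 0.33, 0, 0],
  [0, 0, 0.39, 0, 0],
  [0, 0, 0.404, 0, 0],
  [0, 0, 0.404, 0, 0],
  [0, 0, 0.404, 0, 0],
])

```text
t: 28.0
position: [447.7, -346.7, 79.7]
ee_rot: [0.521, -0.502, 0.499, -0.477]
wrist_force: [-8.6, 72.5, 61.3]
opening: 0.235
```

Request:
jog_arm([
  [0, 0, 0.007, 0, 0],
  [0, 0, 0.012, 0, 0],
  [0, 0, 0.012, 0, 0],
])

```text
t: 28.38
position: [447.9, -346.8, 79.5]
ee_rot: [0.521, -0.502, 0.499, -0.476]
wrist_force: [-11.1, 76.2, 71.8]
opening: 0.235
```

Run:
```python
from h import *
import pickle
c=cap("wrist"); pickle.dump(c,open("w5.pkl","wb")); cv2.imwrite("pics/w11.png",cv2.resize(c["pixels"],(800,600)))
c=cap("scene"); crop(c,330,130,450,260,5,"s3.png")
```

```text
s3.png (650, 600, 3)
```

View pics/w11.png

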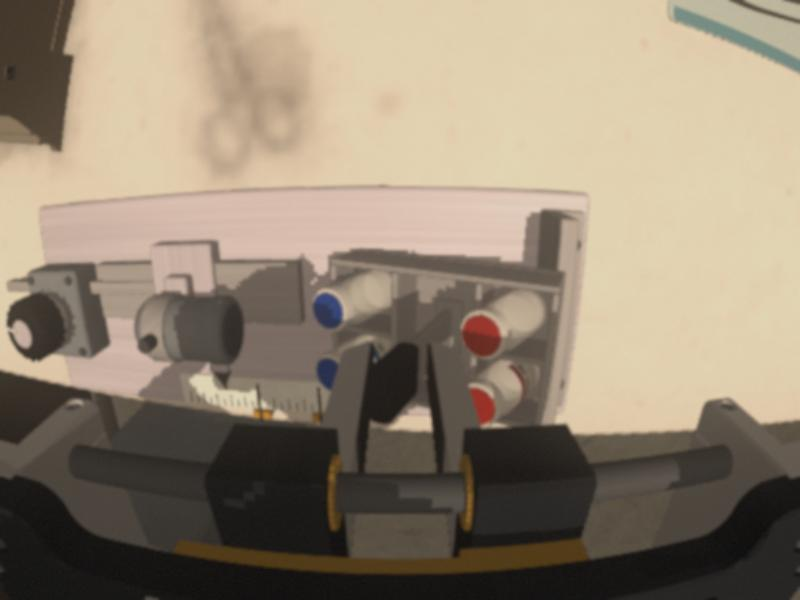

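View pics/s3.png

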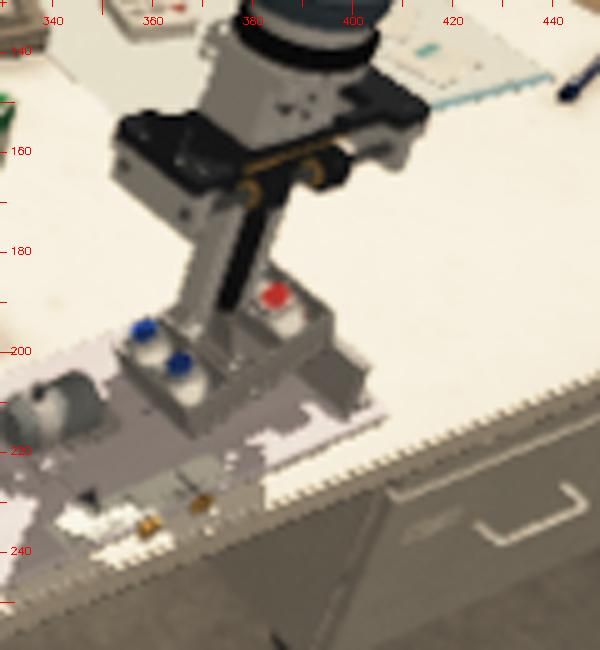

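Request:
jog_arm([
  [0, -0.08, -0.03, 0, 0],
  [0, -0.12, -0.1, 0, 0],
  [0, -0.12, -0.2, 0, 0],
  [0, -0.12, -0.3, 0, 0],
  [0, -0.12, -0.4, 0, 0],
  [0, -0.12, -0.4, 0, 0],
])

```text
t: 29.22
position: [445.6, -348.2, 134.6]
ee_rot: [-0.511, 0.511, -0.487, 0.489]
wrist_force: [-0.8, 0.3, -8.9]
opening: 0.103
```

Run:
```python
from h import *
import pickle
print(app((0,.404,0),(0,.012,0),(-.12,-.4,0)))
s,p,R=pose(); print(p,yaw(R),s["t"],s["opening"],s["wrist_force"])
c=cap("wrist"); pickle.dump(c,open("w5.pkl","wb")); cv2.imwrite("pics/w11.png",cv2.resize(c["pixels"],(800,600)))
c=cap("scene"); crop(c,330,130,450,260,5,"s3.png")
```

```text
(array([ 445. , -347. ,  133.2]), -1.5241)
[ 445.60199442 -348.16444808  134.64211753] -1.5246283173293305 29.225 0.1026795460006101 [-0.83809446  0.33574154 -8.89658311]
s3.png (650, 600, 3)
```

View pics/w11.png

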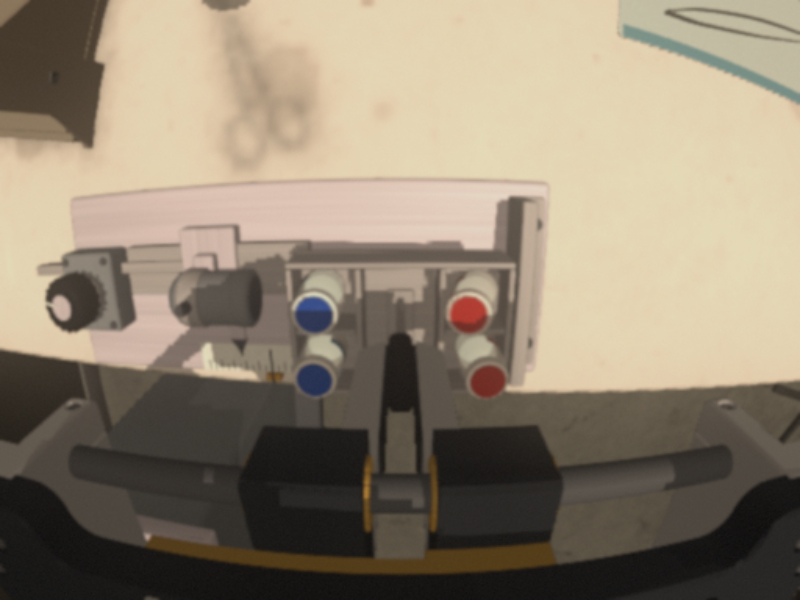

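View pics/s3.png

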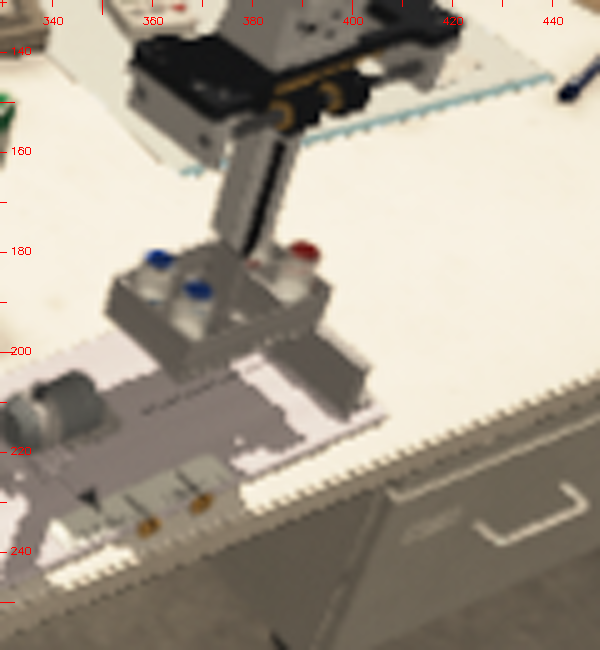

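Run:
```python
from h import *
import pickle
for i in range(3):
    c=cap("wrist"); s,p,R=pose(); print(p.round(1), (-c["R"].T@c["t"]).round(1), s["joint_velocities"].round(3).max())
pickle.dump(c,open("w6.pkl","wb"))
crop(c,180,110,360,250,4,"w12.png")
```

```text
[ 444.5 -346.6  132.3] [ 527.9 -344.6  312.3] 0.007
[ 444.5 -346.5  132.2] [ 527.8 -344.4  311.8] 0.003
[ 444.5 -346.5  132.2] [ 527.8 -344.3  311.6] 0.001
w12.png (560, 720, 3)
```

View pics/w12.png

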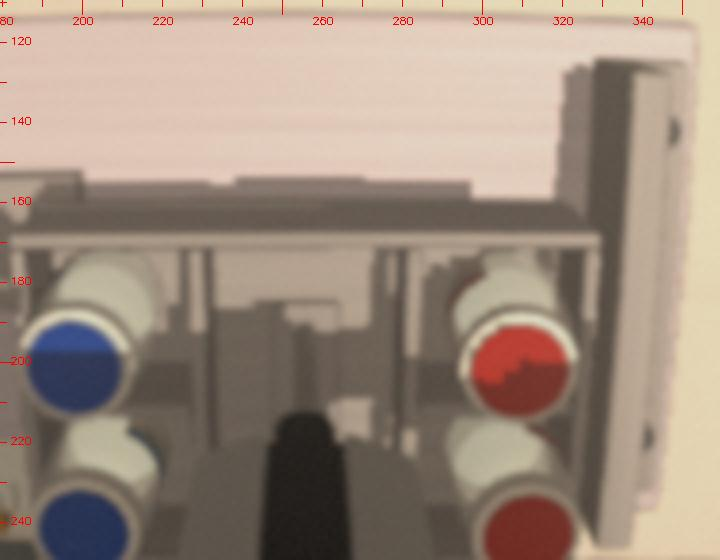

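Run:
```python
from h import *
import pickle
c=pickle.load(open("w6.pkl","rb"))
a=lambda p,z: at_z(c,(180+(p[0]-2)/4,110+(p[1]-2)/4),z)[:2].round(1)
print("foot",a((596,62),10),a((590,170),10),"top",a((632,74),50),a((622,230),50),a((592,500),50))
print("carrier top",a((10,232),101),a((601,232),101),"bot",a((588,212),69))
print("plate end",a((694,20),10))
# alternative: foot at z 0..; what height would make carrier length 110
for z in (90,95,100,105): 
    A,B=a((10,232),z),a((601,232),z); print(z,np.linalg.norm(A-B))
```

```text
foot [ 507.  -419.8] [ 478.6 -420.8] top [ 507.7 -418.4] [ 471.6 -419.7] [ 402.9 -421.1]
carrier top [ 476.8 -291.5] [ 481.9 -401. ] bot [ 479.1 -406.3]
plate end [ 520.3 -445.5]
90 115.32649305341768
95 112.72466455927028
100 110.11816380597708
105 107.51632434193421
```

Request:
jog_arm([
  [0, 0.05, 0, 0, 0],
  [0, 0.095, 0, 0, 0],
  [0, 0.095, 0, 0, 0],
  [0, 0.095, 0.1, 0, 0],
  [0, 0.095, 0.2, 0, 0],
  [0, 0.095, 0.24, 0, 0],
  [0, 0.095, 0.24, 0, 0],
  [0, 0.095, 0.24, 0, 0],
])

```text
t: 30.48
position: [446.0, -361.5, 97.6]
ee_rot: [-0.512, 0.512, -0.488, 0.489]
wrist_force: [0.1, 0.9, -8.7]
opening: 0.104
```

Run:
```python
from h import *
import pickle
print(app((.095,.24,0)))
c=cap("wrist"); s,p,R=pose(); print(p.round(1),s["wrist_force"],s["opening"])
pickle.dump(c,open("w6.pkl","wb"))
crop(c,180,110,360,250,4,"w12.png")
```

```text
(array([ 445.7, -361.2,   97.2]), -1.5241)
[ 446.1 -361.6   97.8] [ 0.41613714  0.12427195 -8.31809974] 0.10258536489793546
w12.png (560, 720, 3)
```

View pics/w12.png

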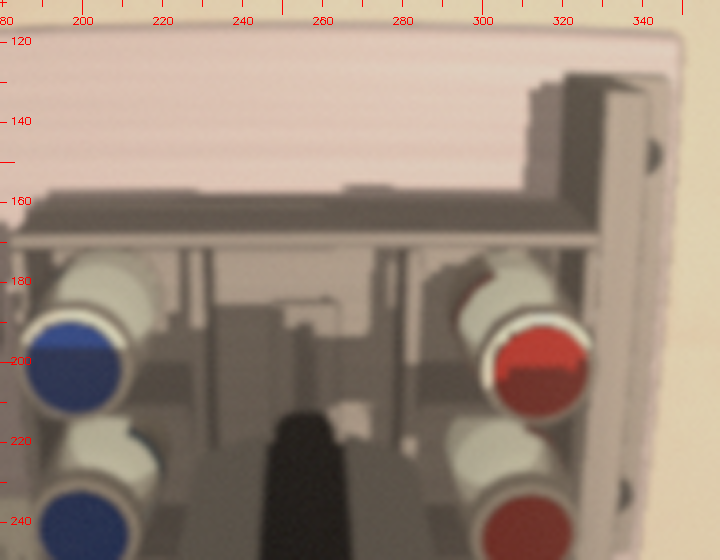

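Request:
jog_arm([
  [0, 0, 0.07, 0, 0],
  [0, 0, 0.14, 0, 0],
  [0, 0, 0.155, 0, 0],
  [0, 0, 0.155, 0, 0],
])

```text
t: 31.02
position: [445.6, -361.1, 73.6]
ee_rot: [-0.512, 0.512, -0.488, 0.488]
wrist_force: [-1.1, -0.5, -8.9]
opening: 0.101
```

Request:
jog_arm([
  [0, 0, 0.007, 0, 0],
  [0, 0, 0.007, 0, 0],
])

```text
t: 31.28
position: [445.9, -361.4, 73.2]
ee_rot: [-0.512, 0.512, -0.488, 0.488]
wrist_force: [-0.6, 1.3, -7.5]
opening: 0.105
```

Request:
jog_arm([
  [0, 0, 0.005, 0, 0],
  [0, 0.008, 0.005, 0, 0],
  [0, 0.016, 0.005, 0, 0],
  [0, 0.016, 0.005, 0, 0],
])

```text
t: 31.78
position: [446.3, -363.2, 73.1]
ee_rot: [0.512, -0.511, 0.488, -0.488]
wrist_force: [0.4, 6.5, 2.3]
opening: 0.102
```

Request:
jog_arm([
  [0, 0.007, 0, 0, 0],
  [0, 0.007, 0, 0, 0],
])

```text
t: 32.02
position: [446.4, -364.2, 73.1]
ee_rot: [0.512, -0.511, 0.488, -0.488]
wrist_force: [-0.4, 6.3, 1.7]
opening: 0.105
```

Request:
jog_arm([
  [0, 0.007, 0, 0, 0],
  [0, 0.007, 0, 0, 0],
])

```text
t: 32.28
position: [446.4, -364.8, 73.2]
ee_rot: [0.512, -0.511, 0.489, -0.488]
wrist_force: [-0.1, 6.2, 2.8]
opening: 0.102
```

Request:
jog_arm([
  [0, 0.007, 0, 0, 0],
  [0, 0.007, 0, 0, 0],
])

```text
t: 32.52
position: [446.4, -364.9, 73.3]
ee_rot: [0.513, -0.51, 0.489, -0.487]
wrist_force: [-0.1, 11.2, 5.5]
opening: 0.1
```

Request:
jog_arm([
  [0, 0.007, 0, 0, 0],
  [0, 0.007, 0, 0, 0],
])

```text
t: 32.78
position: [446.4, -365.1, 73.3]
ee_rot: [0.513, -0.51, 0.49, -0.486]
wrist_force: [-1.6, 14.1, 8.5]
opening: 0.105
```

Request:
jog_arm([
  [0, 0.007, 0, 0, 0],
  [0, 0.007, 0, 0, 0],
])

```text
t: 33.02
position: [446.4, -365.1, 73.4]
ee_rot: [0.513, -0.51, 0.491, -0.486]
wrist_force: [-1.9, 17.3, 11.8]
opening: 0.104
```

Request:
jog_arm([
  [0, -0.01, 0, 0, 0],
  [0, -0.016, 0, 0, 0],
  [0.1, -0.018, 0, 0, 0],
  [0.28, -0.018, 0, 0, 0],
  [0.28, -0.018, 0, 0, 0],
  [0.28, -0.018, 0, 0, 0],
])

```text
t: 33.78
position: [446.3, -367.1, 72.8]
ee_rot: [-0.511, 0.512, -0.488, 0.489]
wrist_force: [-0.5, 0.3, -0.4]
opening: 0.282
```

Request:
jog_arm([
  [0.28, 0, -0.1, 0, 0],
  [0.28, 0, -0.3, 0, 0],
  [0.28, 0, -0.5, 0, 0],
  [0.28, 0, -0.5, 0, 0],
])

```text
t: 34.28
position: [447.4, -368.1, 150.9]
ee_rot: [-0.511, 0.512, -0.486, 0.491]
wrist_force: [-0.2, -1.0, -1.6]
opening: 0.282
```

Run:
```python
from h import *
import pickle
print(app((0,.155,0),(0,.007,0),(.016,.005,0),(.035,0,0),(-.018,-.5,0)))
c=cap("wrist"); s,p,R=pose(); print(p.round(1),s["wrist_force"],s["opening"],s["t"])
pickle.dump(c,open("w6.pkl","wb"))
crop(c,10,90,360,240,2,"w13b.png");crop(c,180,110,360,250,4,"w13.png")
```

```text
(array([ 445.9, -366.2,  147.1]), -1.5241)
[ 446.4 -366.9  148.6] [-0.01474874  0.03916255 -0.35200174] 0.2826154140615054 34.325
w13b.png (300, 700, 3)
w13.png (560, 720, 3)
```

View pics/w13.png

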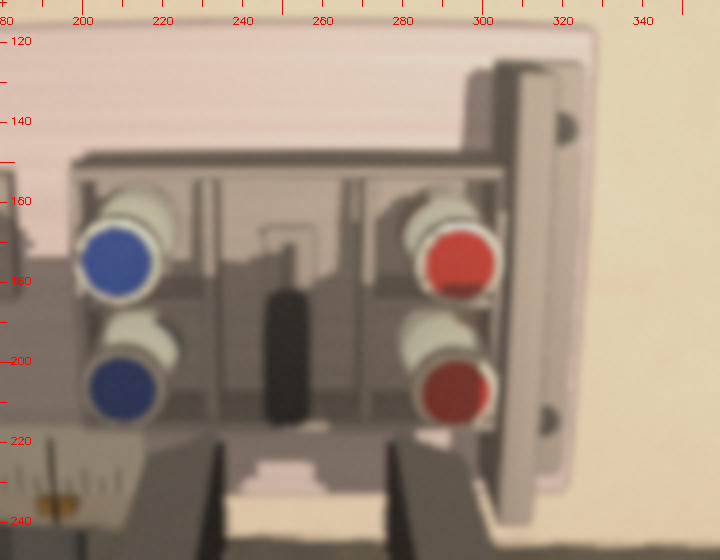

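View pics/w13b.png

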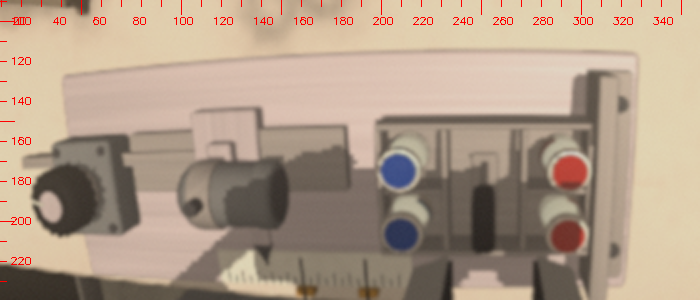

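Run:
```python
from h import *
import pickle
c=pickle.load(open("w6.pkl","rb"))
a=lambda p,z: at_z(c,(180+(p[0]-2)/4,110+(p[1]-2)/4),z)[:2].round(1)
A,B,C=a((72,165),42),a((506,170),42),a((494,430),42)
print(A,B,C,"dims",np.linalg.norm(A-B),np.linalg.norm(B-C),"ang",np.arctan2(*(A-B))[()],"ctr",(A+C)/2)
print("fence top",a((520,72),50),a((498,524),50))
print("foot back", a((497,66),10),a((495,140),10))
b=lambda p,z: at_z(c,(10+(p[0]-1)/2,90+(p[1]-1)/2),z)[:2].round(1)
print("tip",b((267,266),12),"marks",b((302,284),10),b((364,284),10),"knob",b((50,207),70))
```

```text
[ 479.3 -310.6] [ 482.8 -418.3] [ 413.6 -421.6] dims 107.75685593037687 69.27864028688784 ang -0.03248624572432142 ctr [ 446.45 -366.1 ]
fence top [ 508.1 -418.4] [ 389.8 -424. ]
foot back [ 506.2 -419.6] [ 485.8 -420.5]
tip [ 384.1 -235. ] marks [ 372.8 -256.5] [ 375.6 -296. ] knob [ 434.4 -119.3]
```

Run:
```python
from h import *
plan((441,-245,147,-0.739),(434.7,-120.5,147,.046),(434.7,-120.5,147,.6),(434.7,-120.5,85))
print(pose()[0]["joint_pos"])
```

```text
cmd [ 445.9 -366.2  147.1] -1.5241 meas [ 446.4 -366.9  148.6] -1.5241
(441, -245, 147, -0.739) -> [-0.808  0.001  0.005] -1.0
(434.7, -120.5, 147, 0.046) -> [-0.59  -0.     0.586] -0.999
(434.7, -120.5, 147, 0.6) -> [-0. -0. -0.] -0.705
(434.7, -120.5, 85) -> [-0.     0.413  0.   ] 0
[-8.84017287e-01  1.34181688e-01  1.79381741e+00 -5.84868508e-05
  1.21036697e+00  6.40058495e-01]
```

Request:
jog_arm([
  [0.28, -0.15, 0, 0, -0.2],
  [0.28, -0.4, 0, 0, -0.43],
  [0.4, -0.65, 0, 0, -0.66],
  [0.5, -0.808, 0, 0.005, -0.9],
  [0.6, -0.808, 0, 0.005, -1],
  [0.6, -0.808, 0, 0.005, -1],
], force=20)

```text
t: 35.08
position: [440.3, -244.2, 145.7]
ee_rot: [0.66, -0.659, 0.256, -0.255]
wrist_force: [0.6, -0.4, 0.2]
opening: 0.599
```

Request:
jog_arm([
  [0.6, -0.15, 0, 0.15, -0.23],
  [0.6, -0.35, 0, 0.35, -0.46],
  [0.6, -0.55, 0, 0.55, -0.7],
  [0.6, -0.59, 0, 0.586, -0.92],
  [0.6, -0.59, 0, 0.586, -0.999],
  [0.6, -0.59, 0, 0.586, -0.999],
])

```text
t: 35.83
position: [434.4, -120.4, 146.5]
ee_rot: [0.707, -0.707, -0.015, 0.016]
wrist_force: [1.5, -0.1, 0.1]
opening: 0.601
```

Request:
jog_arm([
  [0.6, 0, 0.1, 0, -0.23],
  [0.6, 0, 0.2, 0, -0.46],
  [0.6, 0, 0.3, 0, -0.7],
  [0.6, 0, 0.3, 0, -0.705],
  [0.6, 0, 0.3, 0, -0.705],
])

```text
t: 36.45
position: [435.0, -120.8, 102.5]
ee_rot: [-0.676, 0.676, 0.208, -0.207]
wrist_force: [-0.2, 0.6, 0.2]
opening: 0.596
```

Run:
```python
from h import *
import pickle
print(app((-.808,0,.005,-1),(-.59,0,.586,-.999),(0,.3,0,-.705)))
c=cap("wrist"); s,p,R=pose(); print(p.round(1),yaw(R),s["wrist_force"],s["opening"],s["t"],s["joint_pos"])
pickle.dump(c,open("w7.pkl","wb")); cv2.imwrite("pics/w14.png",cv2.resize(c["pixels"],(800,600)))
```

```text
(array([ 434.8, -120.5,  102.1]), 0.5996)
[ 435.1 -120.9  102.7] 0.5967325781960271 [-0.16785444  0.02552307  0.58940008] 0.5997005301483356 36.5 [-5.22943651e-01 -1.09015570e-01  2.13196204e+00  1.73501575e-05
  1.11767465e+00 -1.11968363e+00]
```

View pics/w14.png

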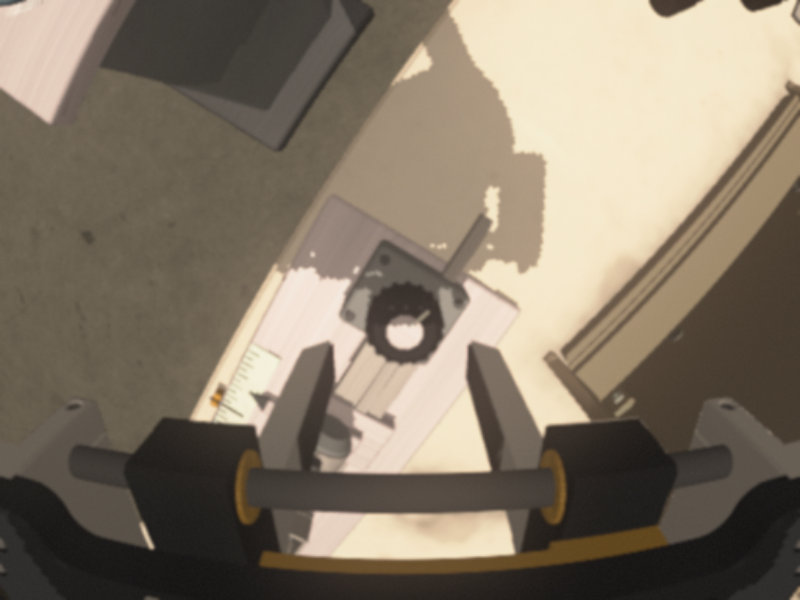

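Run:
```python
from h import *
import pickle
c=pickle.load(open("w7.pkl","rb"))
a=lambda p,z: at_z(c,(p[0]*.64-.2,p[1]*.64-.2),z)[:2].round(1)
print("knob",a((405,331),70),a((405,325),70),a((403,322),65),"tip",a((258,407),12),"far",a((232,408),10))
print(proj(c,(434.8,-120.5,70))/.64)
crop(c,110,180,310,310,4,"w14a.png")
```

```text
knob [ 435.  -120.1] [ 433.2 -117.5] [ 432.6 -118.3] tip [ 396.5 -243.7] far [ 381.2 -258.1]
[403.98154174 331.1192727 ]
w14a.png (520, 800, 3)
```

View pics/w14a.png

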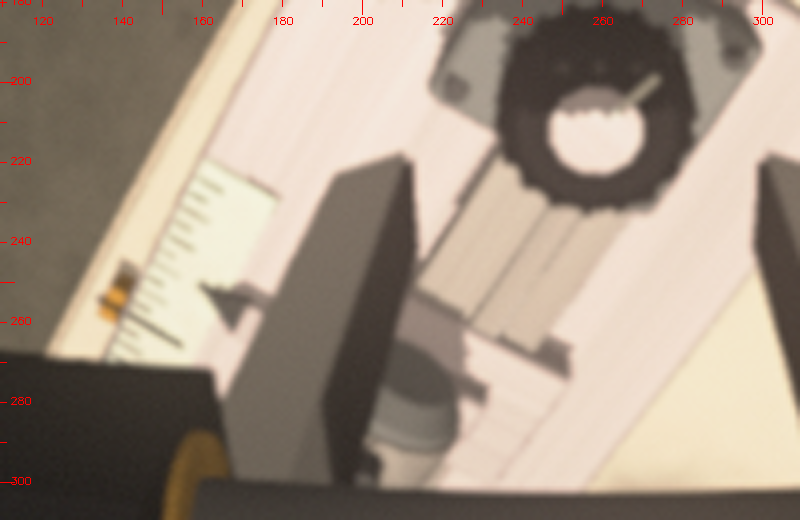

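Run:
```python
from h import *
import pickle
c=pickle.load(open("w7.pkl","rb"))
a=lambda p,z: at_z(c,(110+(p[0]-2)/4,180+(p[1]-2)/4),z)[:2]
t=a((200,285),12); m1,m2=a((122,312),10),a((183,347),10)
j=np.array([-.047,.999]); print(t,m1,m2,"tip-mark along y",(t-m1)@j,(t-m2)@j)
```

```text
[ 386.16099581 -236.58931875] [ 371.19091676 -260.24477037] [ 390.88786546 -259.29721905] tip-mark along y 22.92820245263501 22.90735527470312
```

Request:
jog_arm([
  [0.6, 0, 0.12, 0, 0],
  [0.6, 0, 0.26, 0, 0],
  [0.6, 0, 0.38, 0, 0],
  [0.6, 0, 0.38, 0, 0],
  [0.2, 0, 0.38, 0, 0],
  [0.2, 0, 0.38, 0, 0],
  [0.2, 0, 0.38, 0, 0],
  [0.2, 0, 0.38, 0, 0],
], force=15)

```text
t: 37.5
position: [436.8, -120.1, 46.3]
ee_rot: [-0.675, 0.676, 0.21, -0.207]
wrist_force: [5.9, 4.8, -1.2]
opening: 0.403
```

Request:
jog_arm([
  [0.2, 0, 0, 0, 0.15],
  [0.2, 0, 0, 0, 0.35],
  [0.2, 0, 0, 0, 0.55],
  [0.2, 0, 0, 0, 0.75],
  [0.2, 0, 0, 0, 0.85],
  [0.2, 0, 0, 0, 0.85],
])

```text
t: 38.25
position: [436.0, -120.4, 46.3]
ee_rot: [0.707, -0.707, 0.023, -0.025]
wrist_force: [3.7, 3.9, 4.3]
opening: 0.403
```

Request:
jog_arm([
  [0.2, 0, 0, 0, 0.15],
  [0.2, 0, 0, 0, 0.35],
  [0.2, 0, 0, 0, 0.55],
  [0.2, 0, 0, 0, 0.75],
  [0.2, 0, 0, 0, 0.85],
  [0.2, 0, 0, 0, 0.85],
])

```text
t: 39.0
position: [435.2, -120.0, 46.2]
ee_rot: [0.66, -0.659, 0.254, -0.254]
wrist_force: [-1.0, 4.7, 7.4]
opening: 0.403
```

Request:
jog_arm([
  [0.2, 0, 0, 0, 0.15],
  [0.2, 0, 0, 0, 0.35],
  [0.2, 0, 0, 0, 0.55],
  [0.2, 0, 0, 0, 0.75],
  [0.2, 0, 0, 0, 0.85],
  [0.2, 0, 0, 0, 0.85],
])

```text
t: 39.75
position: [434.8, -119.2, 46.2]
ee_rot: [0.541, -0.54, 0.457, -0.455]
wrist_force: [-1.7, 8.7, 10.6]
opening: 0.402
```

Run:
```python
from h import *
import pickle
print(app((0,.38,0,0),(0,0,0,.85),(0,0,0,.85),(0,0,0,.85)))
c=cap("wrist"); s,p,R=pose(); print(p.round(1),yaw(R),s["wrist_force"],s["opening"],s["t"],s["joint_pos"])
pickle.dump(c,open("w7.pkl","wb")); cv2.imwrite("pics/w15.png",cv2.resize(c["pixels"],(800,600)))
c=cap("top"); crop(c,290,210,390,270,7,"t5.png")
```

```text
(array([ 434.8, -120.5,   45.1]), -1.4031)
[ 434.8 -119.3   46.2] -1.4023193470885928 [-1.64902337  7.61828542 11.07413372] 0.403079919426674 39.8 [-0.52160729 -0.00609163  2.15677122  0.00280866  0.99293478  0.87917539]
t5.png (420, 700, 3)
```

View pics/w15.png

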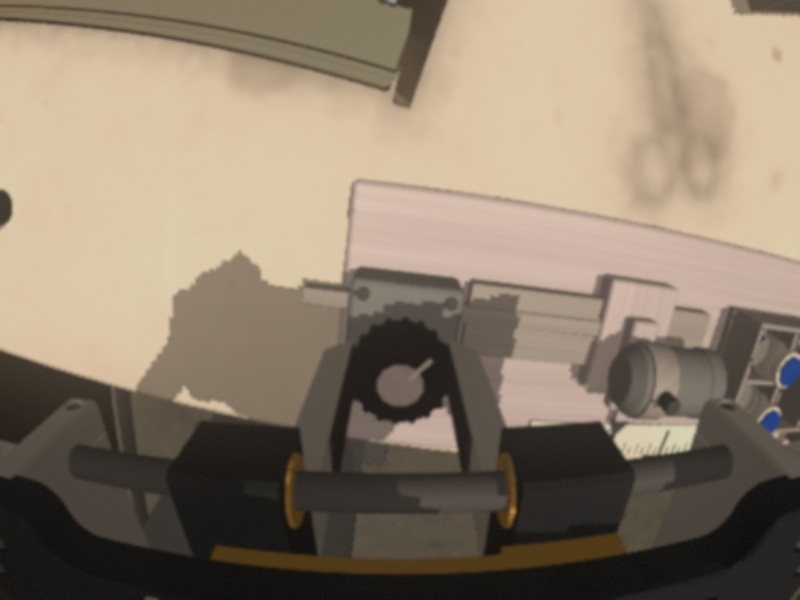

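View pics/t5.png

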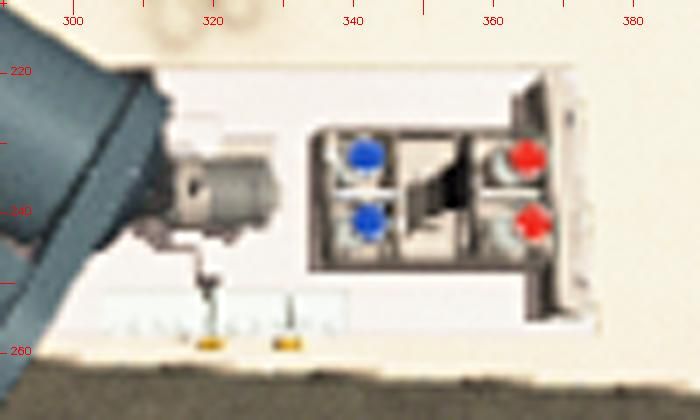

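Run:
```python
from h import *
import pickle
c=pickle.load(open("w7.pkl","rb"))
crop(c,380,210,480,300,7,"w15a.png")
c=cap("top"); pickle.dump(c,open("top1.pkl","wb")); crop(c,305,235,345,265,16,"t5.png")
```

```text
w15a.png (630, 700, 3)
t5.png (480, 640, 3)
```

View pics/w15a.png

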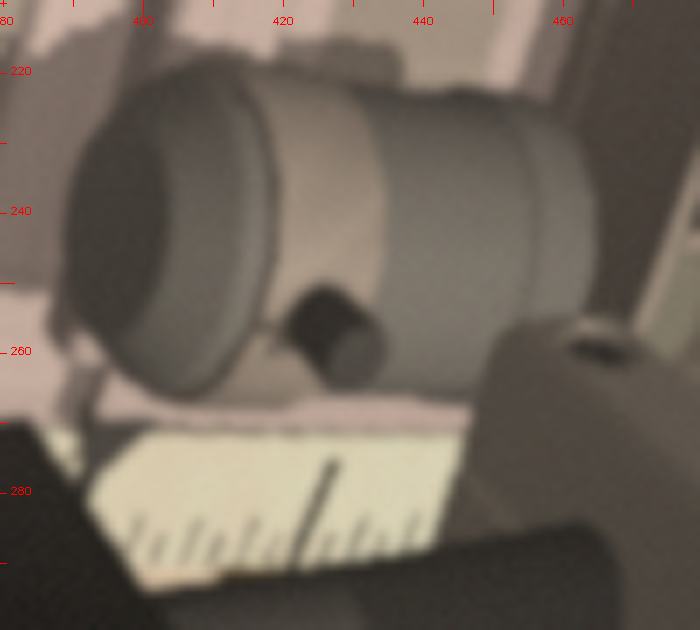

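View pics/t5.png

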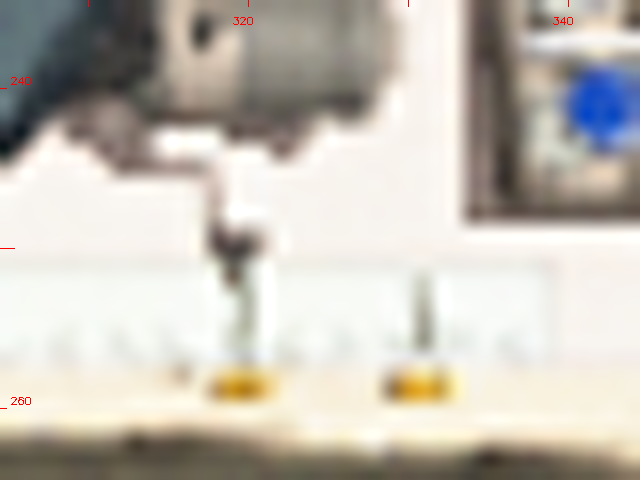

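Request:
jog_arm([
  [0.2, 0, 0, 0, 0.15],
  [0.2, 0, 0, 0, 0.34],
  [0.2, 0, 0, 0, 0.34],
  [0.2, 0, 0, 0, 0.34],
  [0.6, 0, 0, 0, 0.34],
  [0.6, 0, 0, 0, 0.34],
  [0.6, 0, 0, 0, 0.34],
])

```text
t: 40.78
position: [434.5, -120.7, 45.0]
ee_rot: [0.474, -0.475, 0.524, -0.524]
wrist_force: [0.4, 0.9, -0.8]
opening: 0.594
```

Request:
jog_arm([
  [0.6, 0, -0.1, 0, 0],
  [0.6, 0, -0.3, 0, 0],
  [0.6, 0, -0.6, 0, 0],
  [0.6, 0, -0.7, 0, 0],
])

```text
t: 41.28
position: [436.4, -121.5, 153.7]
ee_rot: [-0.475, 0.474, -0.522, 0.526]
wrist_force: [0.4, -0.1, -0.7]
opening: 0.6
```

Run:
```python
from h import *
print(app((0,0,0,.34),(0,-.7,0,0)))
plan((315,-255,150,-1.5238))
```

```text
(array([ 434.8, -120.5,  150.1]), -1.6702)
cmd [ 434.8 -120.5  150.1] -1.6702 meas [ 436.4 -121.5  153.7] -1.6699
(315, -255, 150, -1.5238) -> [ 0.972  0.001 -0.705] -0.186
```

Request:
jog_arm([
  [0.6, 0.25, 0, -0.18, 0],
  [0.6, 0.5, 0, -0.36, -0.1],
  [0.6, 0.75, 0, -0.54, -0.186],
  [0.6, 0.972, 0, -0.705, -0.186],
  [0.6, 0.972, 0, -0.705, -0.186],
  [0.6, 0.972, 0, -0.705, -0.186],
])

```text
t: 42.02
position: [315.0, -254.6, 149.7]
ee_rot: [0.512, -0.511, 0.489, -0.488]
wrist_force: [0.5, -1.1, -0.5]
opening: 0.601
```

Run:
```python
from h import *
import pickle
print(app((.972,0,-.705,-.186)))
c=cap("wrist"); s,p,R=pose(); print(p.round(1),yaw(R),s["wrist_force"],s["opening"],s["t"])
pickle.dump(c,open("w8.pkl","wb")); cv2.imwrite("pics/w16.png",cv2.resize(c["pixels"],(800,600)))
print(proj(c,(386,-258,10)))
u,v=proj(c,(386,-265,10)).astype(int)
crop(c,max(u-75,0),max(v-50,0),u+65,v+45,5,"w16a.png")
```

```text
(array([ 315.1, -255.1,  150.1]), -1.5241)
[ 315.3 -254.3  149.8] -1.5231137094286957 [ 1.04780085 -0.56884754  0.09533481] 0.5993439674932967 42.075
[260.94173493 111.69422341]
w16a.png (475, 700, 3)
```

View pics/w16.png

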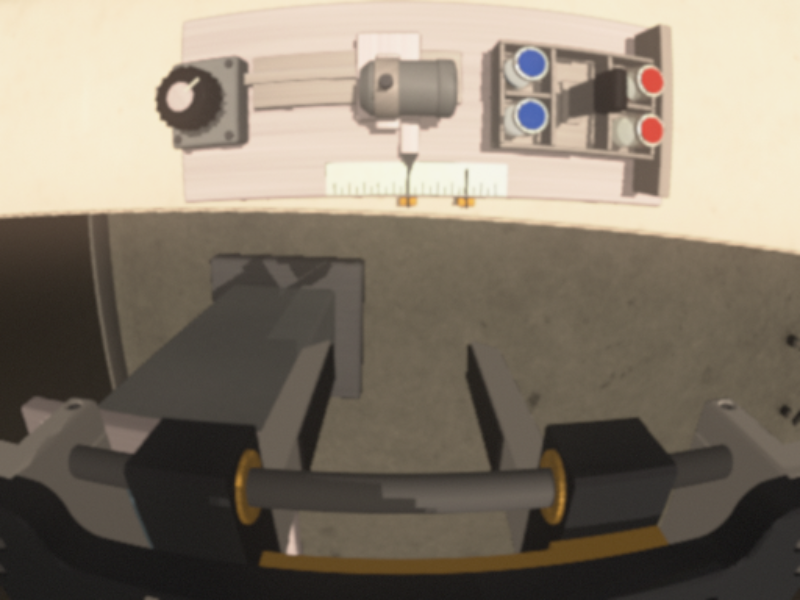

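View pics/w16a.png

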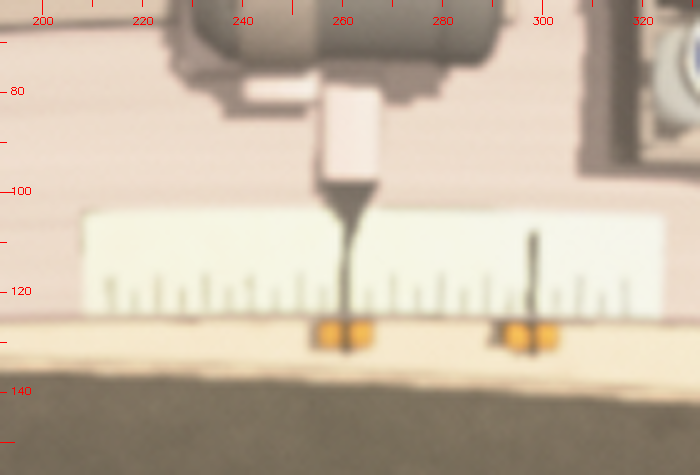

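Request:
jog_arm([
  [0.3, 0, 0, 0, 0],
  [0.28, 0, 0, 0, 0],
  [0.28, 0, 0, 0, 0],
  [0.28, 0, 0, 0, 0],
  [0.28, 0, 0, 0, 0],
  [0.28, 0, 0, 0, 0],
  [0.28, 0, 0, 0, 0],
  [0.28, 0, 0, 0, 0],
])

```text
t: 43.08
position: [315.0, -255.1, 150.1]
ee_rot: [0.512, -0.512, 0.488, -0.488]
wrist_force: [-0.3, -0.4, 0.2]
opening: 0.278
```

Request:
jog_arm([
  [0.28, 0, 0, 0, 0],
  [0.28, 0, 0, 0, 0],
  [0.28, 0, 0, 0, 0],
  [0.28, 0, 0, 0, 0],
])

```text
t: 43.58
position: [315.0, -255.1, 150.1]
ee_rot: [0.512, -0.512, 0.488, -0.488]
wrist_force: [-0.6, -0.6, -0.2]
opening: 0.283
```

Run:
```python
from h import *
import pickle
plan((445.9,-366.2,150),(445.9,-366.2,73),(445.9,-366.2,150))
c=cap("wrist"); u,v=226,30
crop(c,290,0,440,120,5,"w17.png")
```

```text
cmd [ 315.1 -255.1  150.1] -1.5241 meas [ 315.  -255.1  150.1] -1.524
(445.9, -366.2, 150) -> [0.781 0.001 0.837] 0
(445.9, -366.2, 73) -> [-0.     0.513 -0.   ] 0
(445.9, -366.2, 150) -> [-0.    -0.513 -0.   ] 0
w17.png (600, 750, 3)
```

View pics/w17.png

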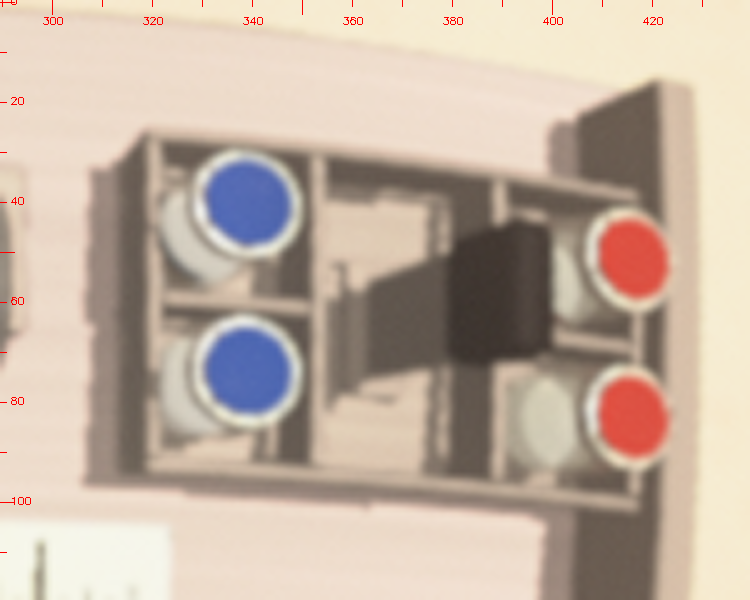

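Request:
jog_arm([
  [0.28, 0.25, 0, 0.27, 0],
  [0.28, 0.5, 0, 0.54, 0],
  [0.28, 0.781, 0, 0.837, 0],
  [0.28, 0.781, 0, 0.837, 0],
  [0.28, 0.781, 0, 0.837, 0],
])

```text
t: 44.25
position: [445.5, -365.6, 149.5]
ee_rot: [0.512, -0.512, 0.489, -0.488]
wrist_force: [-0.0, 0.7, -0.1]
opening: 0.285
```

Request:
jog_arm([
  [0.28, 0, 0.2, 0, 0],
  [0.28, 0, 0.4, 0, 0],
  [0.28, 0, 0.51, 0, 0],
  [0.28, 0, 0.51, 0, 0],
  [0, 0, 0.51, 0, 0],
  [0, 0, 0.51, 0, 0],
  [0, 0, 0.51, 0, 0],
  [0, 0, 0.51, 0, 0],
], force=45)

```text
t: 45.25
position: [446.4, -364.7, 75.1]
ee_rot: [0.512, -0.511, 0.489, -0.487]
wrist_force: [-2.2, 7.5, 8.1]
opening: 0.104
```

Request:
jog_arm([
  [0, -0.02, -0.01, 0, 0],
  [0, -0.04, -0.1, 0, 0],
  [0, -0.06, -0.25, 0, 0],
  [0, -0.06, -0.4, 0, 0],
  [0, -0.06, -0.51, 0, 0],
  [0, -0.06, -0.51, 0, 0],
])

```text
t: 46.0
position: [446.0, -357.9, 151.4]
ee_rot: [-0.511, 0.512, -0.487, 0.489]
wrist_force: [0.6, 0.4, -10.3]
opening: 0.102
```

Run:
```python
from h import *
print(app((.781,0,.837),(0,.51,0),(-.06,-.51,0)))
s=pose()[0]; print(s["opening"],s["wrist_force"],s["position"])
plan((446.5,-370,150,-.739),(447,-380,150,.047))
```

```text
(array([ 445.5, -357.2,  150.1]), -1.5241)
0.10158296220191794 [  0.58233981   0.42447481 -10.26087669] [ 445.97871954 -357.85180075  151.44870859]
cmd [ 445.5 -357.2  150.1] -1.5241 meas [ 446.  -357.9  151.4] -1.5241
(446.5, -370, 150, -0.739) -> [0.085 0.001 0.003] -1.0
(447, -380, 150, 0.047) -> [ 0.047 -0.    -0.048] -1.0
```

Request:
jog_arm([
  [0, 0.02, 0, 0, -0.12],
  [0, 0.04, 0, 0, -0.3],
  [0, 0.06, 0, 0, -0.5],
  [0, 0.085, 0, 0, -0.7],
  [0, 0.085, 0, 0, -0.88],
  [0, 0.085, 0, 0, -1],
  [0, 0.085, 0, 0, -1],
])

```text
t: 46.88
position: [445.4, -369.2, 148.6]
ee_rot: [0.66, -0.659, 0.256, -0.255]
wrist_force: [-0.4, -0.2, -9.1]
opening: 0.104
```

Request:
jog_arm([
  [0, 0.02, 0, -0.02, -0.12],
  [0, 0.04, 0, -0.04, -0.3],
  [0, 0.047, 0, -0.048, -0.5],
  [0, 0.047, 0, -0.048, -0.7],
  [0, 0.047, 0, -0.048, -0.88],
  [0, 0.047, 0, -0.048, -1],
  [0, 0.047, 0, -0.048, -1],
  [0, 0.047, 0, -0.048, -1],
])

```text
t: 47.88
position: [446.3, -379.8, 149.7]
ee_rot: [0.707, -0.707, -0.016, 0.016]
wrist_force: [0.2, 0.2, -9.9]
opening: 0.102
```

Run:
```python
from h import *
import pickle
print(app((.085,0,0,-1),(.047,0,-.048,-1)))
c=cap("wrist"); s,p,R=pose(); print(p.round(1),yaw(R),s["wrist_force"],s["opening"],s["t"],s["joint_pos"])
pickle.dump(c,open("w9.pkl","wb")); cv2.imwrite("pics/w18.png",cv2.resize(c["pixels"],(800,600)))
c=cap("top"); crop(c,290,200,400,270,7,"t6.png")
c=cap("scene"); crop(c,310,100,450,250,5,"s4.png")
```

```text
(array([ 446.5, -380. ,  150.1]), 0.0467)
[ 446.3 -379.9  149.8] 0.0451867358993568 [-0.18391956 -0.62459406 -9.06374529] 0.10459145388861388 47.925 [-8.98464899e-01  1.53937494e-01  1.76934334e+00  4.17733757e-06
  1.21880736e+00 -9.43653018e-01]
t6.png (490, 770, 3)
s4.png (750, 700, 3)
```

View pics/w18.png

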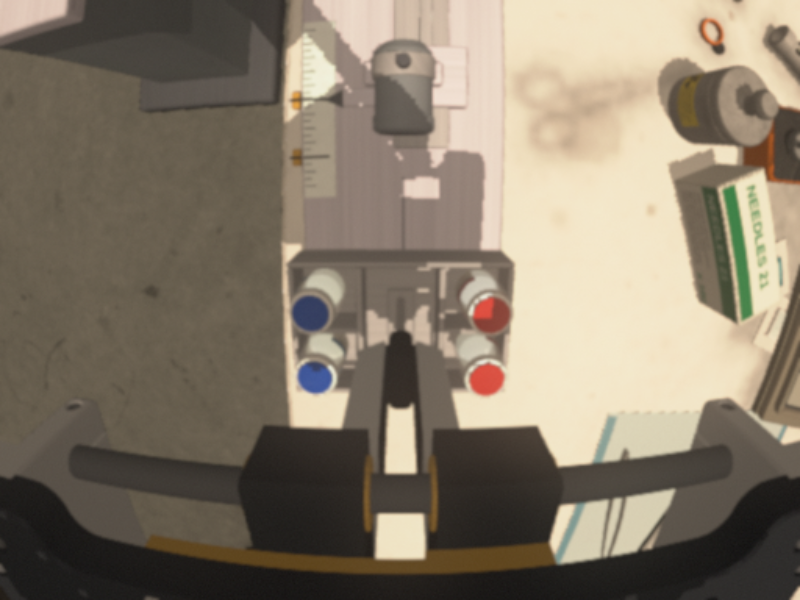

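View pics/s4.png

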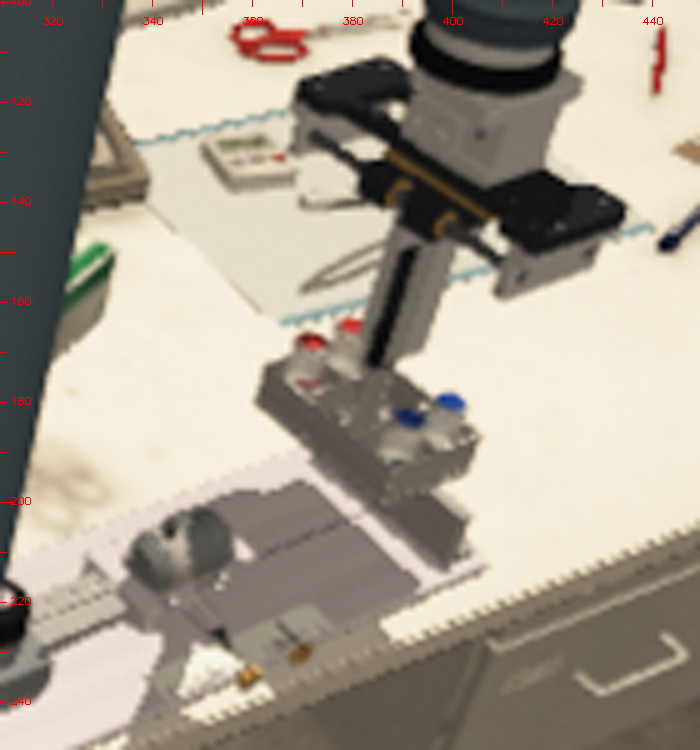

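Run:
```python
from h import *
import pickle
c=pickle.load(open("w9.pkl","rb"))
crop(c,175,150,340,255,4,"w18a.png")
a=lambda p,z: at_z(c,(p[0]*.64-.2,p[1]*.64-.2),z)[:2].round(1)
for z in (112,116.5): print(a((289,262),z),a((515,263),z),a((300,393),z),a((505,393),z))
```

```text
w18a.png (420, 660, 3)
[ 389.1 -349.1] [ 499.5 -344.6] [ 392.5 -421.2] [ 503.2 -416.2]
[ 390.2 -348. ] [ 498.3 -343.6] [ 393.6 -418.6] [ 501.9 -413.8]
```

View pics/w18a.png

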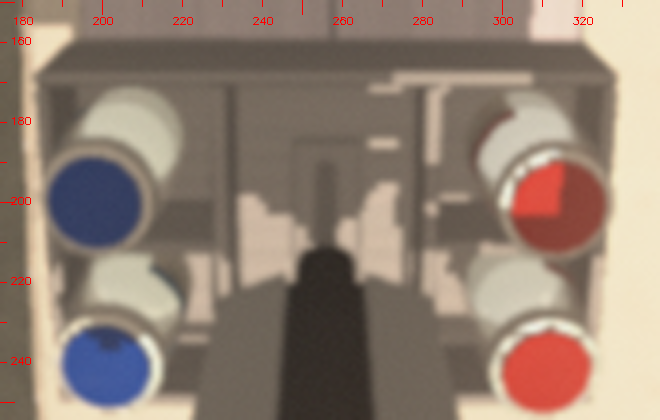

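Request:
jog_arm([
  [0, 0, 0, 0.013, 0],
  [0, 0, 0.12, 0.013, 0],
  [0, 0, 0.25, 0.013, 0],
  [0, 0, 0.36, 0.013, 0],
  [0, 0, 0.36, 0.013, 0],
  [0, 0, 0.36, 0.013, 0],
])

```text
t: 48.78
position: [446.7, -378.4, 96.4]
ee_rot: [-0.707, 0.707, 0.017, -0.016]
wrist_force: [0.2, -0.2, -7.9]
opening: 0.103
```

Run:
```python
from h import *
import pickle
print(app((0,.36,.013)))
s,p,R=pose(); print(p.round(1),s["wrist_force"],s["opening"],s["t"])
c=cap("scene"); crop(c,310,130,450,250,5,"s5.png")
```

```text
(array([ 446.4, -378.1,   96.1]), 0.0467)
[ 446.7 -378.4   96.4] [ 0.15373095 -0.24592935 -7.90424503] 0.10286258231368096 48.775
s5.png (600, 700, 3)
```

View pics/s5.png

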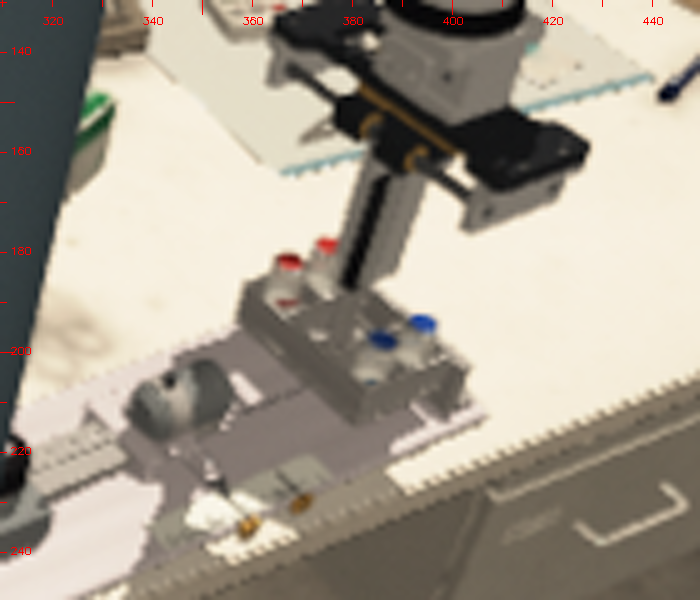

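Request:
jog_arm([
  [0, 0, 0.07, 0, 0],
  [0, 0, 0.125, 0, 0],
  [0, 0, 0.135, 0, 0],
  [0, 0, 0.135, 0, 0],
])

```text
t: 49.32
position: [446.3, -378.0, 75.6]
ee_rot: [0.707, -0.707, -0.017, 0.017]
wrist_force: [0.2, -0.9, -9.0]
opening: 0.103
```

Request:
jog_arm([
  [0, 0, 0.008, 0, 0],
  [0, 0, 0.014, 0, 0],
  [0, 0, 0.014, 0, 0],
])

```text
t: 49.7
position: [446.7, -378.5, 75.1]
ee_rot: [-0.707, 0.707, 0.017, -0.016]
wrist_force: [-3.3, 2.7, 3.0]
opening: 0.104
```

Contact with the plate. Now push towards the fence.

Request:
jog_arm([
  [0, 0, 0, -0.008, 0],
  [0, 0, 0, -0.016, 0],
  [0, 0, 0, -0.024, 0],
  [0, 0, 0, -0.024, 0],
])

```text
t: 50.2
position: [447.1, -381.0, 75.2]
ee_rot: [0.707, -0.706, -0.017, 0.016]
wrist_force: [-2.6, 7.7, 7.1]
opening: 0.106
```

Request:
jog_arm([
  [0, 0, 0, -0.007, 0],
  [0, 0, 0, -0.013, 0],
  [0, 0, 0, -0.013, 0],
])

```text
t: 50.58
position: [447.3, -382.5, 75.2]
ee_rot: [0.708, -0.706, -0.017, 0.016]
wrist_force: [-1.6, 8.3, 5.3]
opening: 0.102
```

Request:
jog_arm([
  [0, 0, 0, -0.007, 0],
  [0, 0, 0, -0.007, 0],
])

```text
t: 50.82
position: [447.4, -383.7, 75.2]
ee_rot: [0.708, -0.706, -0.017, 0.016]
wrist_force: [-1.7, 7.4, 7.2]
opening: 0.102
```

Request:
jog_arm([
  [0, 0, 0, -0.007, 0],
  [0, 0, 0, -0.007, 0],
])

```text
t: 51.08
position: [447.5, -384.8, 75.2]
ee_rot: [0.708, -0.706, -0.017, 0.016]
wrist_force: [-0.8, 6.9, 6.3]
opening: 0.106
```

Request:
jog_arm([
  [0, 0, 0, -0.007, 0],
  [0, 0, 0, -0.007, 0],
])

```text
t: 51.32
position: [447.5, -385.6, 75.2]
ee_rot: [0.708, -0.706, -0.017, 0.016]
wrist_force: [-2.3, 8.0, 7.6]
opening: 0.1
```

Request:
jog_arm([
  [0, 0, 0, -0.007, 0],
  [0, 0, 0, -0.007, 0],
])

```text
t: 51.58
position: [447.5, -385.7, 75.2]
ee_rot: [0.709, -0.705, -0.017, 0.016]
wrist_force: [-2.6, 12.4, 10.5]
opening: 0.101
```

Request:
jog_arm([
  [0, 0, 0, -0.007, 0],
  [0, 0, 0, -0.007, 0],
])

```text
t: 51.82
position: [447.5, -385.8, 75.3]
ee_rot: [0.709, -0.704, -0.017, 0.017]
wrist_force: [-4.3, 15.1, 11.4]
opening: 0.101
```

Request:
jog_arm([
  [0, 0, 0, 0.01, 0],
  [0, 0, 0, 0.016, 0],
  [0.1, 0, 0, 0.016, 0],
  [0.28, 0, 0, 0.016, 0],
  [0.28, 0, 0, 0.016, 0],
  [0.28, 0, 0, 0.016, 0],
], force=15)

```text
t: 52.58
position: [447.0, -387.1, 74.1]
ee_rot: [-0.707, 0.707, 0.017, -0.016]
wrist_force: [-0.6, -0.1, -0.2]
opening: 0.278
```

Request:
jog_arm([
  [0.28, 0, -0.1, 0, 0],
  [0.28, 0, -0.3, 0, 0],
  [0.28, 0, -0.5, 0, 0],
  [0.28, 0, -0.5, 0, 0],
  [0.28, 0, -0.5, 0, 0],
])

```text
t: 53.2
position: [446.5, -386.1, 148.1]
ee_rot: [0.707, -0.707, -0.016, 0.017]
wrist_force: [0.3, 0.0, 0.0]
opening: 0.281
```

Run:
```python
from h import *
import pickle
print(app((0,.135,0),(0,.014,0),(0,0,-.072),(0,-.5,.016)))
c=cap("wrist"); s,p,R=pose(); print(p.round(1),yaw(R),s["wrist_force"],s["opening"],s["t"])
pickle.dump(c,open("w10.pkl","wb")); crop(c,165,20,345,240,3,"w19.png")
plan((441,-250,149,.832),(434.8,-120.5,149,1.55),(434.8,-120.5,100,1.55),(434.8,-120.5,45))
```

```text
(array([ 446.8, -386.5,  148.8]), 0.0467)
[ 446.2 -385.8  147.4] 0.04671327302322666 [-0.36979964  0.12450944  0.5036774 ] 0.2808134134107567 53.25
w19.png (660, 540, 3)
cmd [ 446.8 -386.5  148.8] 0.0467 meas [ 446.2 -385.8  147.4] 0.0467
(441, -250, 149, 0.832) -> [ 0.004 -0.002  0.911] -1.0
(434.8, -120.5, 149, 1.55) -> [0.61  0.    0.612] -0.914
(434.8, -120.5, 100, 1.55) -> [ 0.     0.327 -0.   ] -0.0
(434.8, -120.5, 45) -> [ 0.     0.367 -0.   ] 0
```

View pics/w19.png

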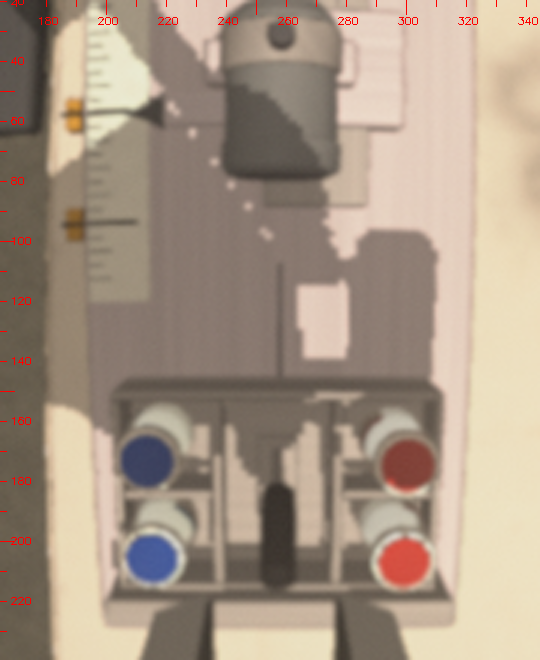

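Request:
jog_arm([
  [0.28, 0, 0, 0.15, -0.2],
  [0.28, 0, 0, 0.4, -0.43],
  [0.4, 0, 0, 0.65, -0.66],
  [0.5, 0, 0, 0.9, -0.9],
  [0.6, 0.004, 0, 0.911, -1],
  [0.6, 0.004, 0, 0.911, -1],
])

```text
t: 54.0
position: [440.4, -249.1, 147.5]
ee_rot: [0.648, -0.646, -0.285, 0.286]
wrist_force: [-0.1, -0.3, -0.0]
opening: 0.597
```

Request:
jog_arm([
  [0.6, 0.15, 0, 0.15, -0.23],
  [0.6, 0.35, 0, 0.35, -0.46],
  [0.6, 0.55, 0, 0.55, -0.7],
  [0.6, 0.61, 0, 0.612, -0.9],
  [0.6, 0.61, 0, 0.612, -0.914],
  [0.6, 0.61, 0, 0.612, -0.914],
])

```text
t: 54.75
position: [434.7, -121.2, 148.5]
ee_rot: [0.506, -0.506, -0.494, 0.494]
wrist_force: [0.6, -0.0, -0.1]
opening: 0.602
```

Request:
jog_arm([
  [0.6, 0, 0.2, 0, 0],
  [0.6, 0, 0.4, 0, 0],
  [0.6, 0, 0.6, 0, 0],
  [0.6, 0, 0.69, 0, 0],
  [0.6, 0, 0.69, 0, 0],
])

```text
t: 55.38
position: [434.3, -120.7, 44.7]
ee_rot: [0.506, -0.505, -0.494, 0.495]
wrist_force: [-0.2, 0.1, -0.6]
opening: 0.599
```

Request:
jog_arm([
  [0.2, 0, 0, 0, 0],
  [0.2, 0, 0, 0, 0],
  [0.2, 0, 0, 0, 0],
  [0.2, 0, 0, 0, 0],
], force=15)

```text
t: 55.88
position: [435.6, -119.0, 46.4]
ee_rot: [0.506, -0.505, -0.496, 0.493]
wrist_force: [1.2, 7.5, 4.9]
opening: 0.403
```

Request:
jog_arm([
  [0.2, 0, 0, 0, 0.15],
  [0.2, 0, 0, 0, 0.35],
  [0.2, 0, 0, 0, 0.55],
  [0.2, 0, 0, 0, 0.75],
  [0.2, 0, 0, 0, 0.84],
  [0.2, 0, 0, 0, 0.84],
])

```text
t: 56.62
position: [435.7, -118.7, 46.4]
ee_rot: [0.639, -0.638, -0.305, 0.303]
wrist_force: [1.4, 10.0, 4.4]
opening: 0.404
```

Run:
```python
from h import *
import pickle
print(app((.004,0,.911,-1),(.61,0,.612,-.914),(0,.69,0),(0,0,0,.84)))
s,p,R=pose(); print(p.round(1),yaw(R),s["wrist_force"],s["opening"],s["t"],s["joint_pos"])
```

```text
(array([ 434.7, -120.5,   45.3]), 0.8902)
[ 435.7 -118.7   46.4] 0.8886747315374028 [ 1.36094972 10.00057382  4.40310248] 0.4044194847350647 56.625 [-0.52081296 -0.00645644  2.15682892  0.00529814  0.99108702 -1.41239088]
```

Request:
jog_arm([
  [0.2, 0, 0, 0, 0.15],
  [0.2, 0, 0, 0, 0.35],
  [0.2, 0, 0, 0, 0.55],
  [0.2, 0, 0, 0, 0.75],
  [0.2, 0, 0, 0, 0.84],
  [0.2, 0, 0, 0, 0.84],
])

```text
t: 57.38
position: [436.0, -118.6, 46.4]
ee_rot: [0.704, -0.701, -0.082, 0.079]
wrist_force: [2.9, 9.2, 3.9]
opening: 0.4
```

Request:
jog_arm([
  [0.2, 0, 0, 0, 0.15],
  [0.2, 0, 0, 0, 0.35],
  [0.2, 0, 0, 0, 0.55],
  [0.2, 0, 0, 0, 0.75],
  [0.2, 0, 0, 0, 0.84],
  [0.2, 0, 0, 0, 0.84],
])

```text
t: 58.12
position: [436.3, -118.6, 46.4]
ee_rot: [0.692, -0.689, 0.15, -0.152]
wrist_force: [4.2, 9.4, 2.0]
opening: 0.403
```

Request:
jog_arm([
  [0.2, 0, 0, 0, 0.15],
  [0.2, 0, 0, 0, 0.35],
  [0.2, 0, 0, 0, 0.55],
  [0.2, 0, 0, 0, 0.75],
  [0.2, 0, 0, 0, 0.84],
  [0.2, 0, 0, 0, 0.84],
])

```text
t: 58.88
position: [436.5, -118.9, 46.4]
ee_rot: [0.606, -0.603, 0.366, -0.368]
wrist_force: [5.6, 8.4, 1.8]
opening: 0.401
```

Request:
jog_arm([
  [0.2, 0, 0, 0, 0.15],
  [0.2, 0, 0, 0, 0.35],
  [0.2, 0, 0, 0, 0.55],
  [0.2, 0, 0, 0, 0.75],
  [0.2, 0, 0, 0, 0.84],
  [0.2, 0, 0, 0, 0.84],
])

```text
t: 59.62
position: [436.6, -119.2, 46.4]
ee_rot: [-0.455, 0.451, -0.542, 0.543]
wrist_force: [5.8, 8.1, -0.9]
opening: 0.401
```

Request:
jog_arm([
  [0.2, 0, 0, 0, 0.15],
  [0.2, 0, 0, 0, 0.35],
  [0.2, 0, 0, 0, 0.55],
  [0.2, 0, 0, 0, 0.75],
  [0.2, 0, 0, 0, 0.84],
  [0.2, 0, 0, 0, 0.84],
  [0.2, 0, 0, 0, 0.84],
])

```text
t: 60.5
position: [436.4, -119.4, 46.4]
ee_rot: [0.255, -0.251, 0.66, -0.66]
wrist_force: [4.6, 6.1, 0.8]
opening: 0.4
```

Run:
```python
from h import *
import pickle
print(app(*[(0,0,0,.84)]*5))
s,p,R=pose(); print(p.round(1),yaw(R),s["wrist_force"],s["opening"],s["t"],s["joint_pos"])
c=cap("top"); crop(c,305,215,385,265,9,"t7.png")
```

```text
(array([ 434.7, -120.5,   45.3]), -2.4085)
[ 436.4 -119.4   46.4] -2.409576701831352 [4.57879156 6.12912806 0.81965218] 0.3998321235419278 60.5 [-0.5211145  -0.00603684  2.15630491  0.00457152  0.98852256  1.88595688]
t7.png (450, 720, 3)
```

View pics/t7.png

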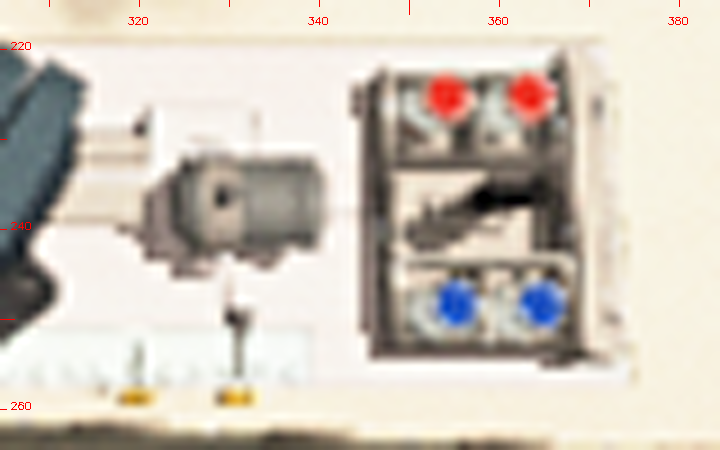

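Request:
jog_arm([
  [0.6, 0, 0, 0, 0],
  [0.6, 0, 0, 0, 0],
  [0.6, 0, 0, 0, 0],
  [0.6, 0, -0.15, 0, 0],
  [0.6, 0, -0.4, 0, 0],
  [0.6, 0, -0.7, 0, 0],
  [0.6, 0, -0.7, 0, 0],
])

```text
t: 61.42
position: [437.1, -121.9, 154.2]
ee_rot: [-0.255, 0.252, -0.658, 0.662]
wrist_force: [-0.4, -0.5, -0.4]
opening: 0.599
```

Run:
```python
from h import *
print(app((0,-.7,0)))
plan((375,-180,150,-1.7),(318,-268,150,-1.524))
```

```text
(array([ 434.7, -120.5,  150.3]), -2.4085)
cmd [ 434.7 -120.5  150.3] -2.4085 meas [ 437.1 -121.9  154.2] -2.4084
(375, -180, 150, -1.7) -> [0.561 0.002 0.028] -0.902
(318, -268, 150, -1.524) -> [ 0.631 -0.    -0.301] -0.224
```

Request:
jog_arm([
  [0.6, 0.2, 0, 0.01, -0.22],
  [0.6, 0.4, 0, 0.02, -0.45],
  [0.5, 0.561, 0, 0.028, -0.68],
  [0.4, 0.561, 0, 0.028, -0.902],
])

```text
t: 61.92
position: [373.5, -180.3, 148.9]
ee_rot: [0.467, -0.468, 0.531, -0.53]
wrist_force: [0.4, 0.9, 0.3]
opening: 0.429
```

Request:
jog_arm([
  [0.28, 0.3, 0, -0.14, -0.15],
  [0.28, 0.631, 0, -0.301, -0.224],
  [0.28, 0.631, 0, -0.301, -0.224],
  [0.28, 0.631, 0, -0.301, -0.224],
])

```text
t: 62.42
position: [317.7, -267.3, 149.3]
ee_rot: [0.512, -0.511, 0.489, -0.488]
wrist_force: [0.3, 0.2, 0.8]
opening: 0.282
```

Request:
jog_arm([
  [0.28, 0, 0, 0, 0],
  [0.28, 0, 0, 0, 0],
  [0.28, 0, 0, 0, 0],
  [0.28, 0, 0, 0, 0],
  [0.28, 0, 0, 0, 0],
  [0.28, 0, 0, 0, 0],
  [0.28, 0, 0, 0, 0],
  [0.28, 0, 0, 0, 0],
])

```text
t: 63.42
position: [318.0, -268.0, 150.2]
ee_rot: [0.512, -0.512, 0.488, -0.488]
wrist_force: [0.1, 0.5, -0.0]
opening: 0.281
```

Run:
```python
from h import *
import pickle
print(app((.561,0,.028,-.902),(.631,0,-.301,-.224)))
c=cap("wrist"); s,p,R=pose(); print(p.round(1),yaw(R),s["opening"],s["t"])
pickle.dump(c,open("w8.pkl","wb")); cv2.imwrite("pics/w20.png",cv2.resize(c["pixels"],(800,600)))
u,v=proj(c,(386,-285,10)).astype(int); print(u,v)
crop(c,max(u-75,0),max(v-50,0),u+65,v+45,5,"w20a.png")
crop(c,300,0,450,120,5,"w20b.png")
```

```text
(array([ 318. , -268. ,  150.3]), -1.5241)
[ 318.  -268.   150.3] -1.5241749761890468 0.2811417616084504 63.475
273 115
w20a.png (475, 700, 3)
w20b.png (600, 750, 3)
```

View pics/w20a.png

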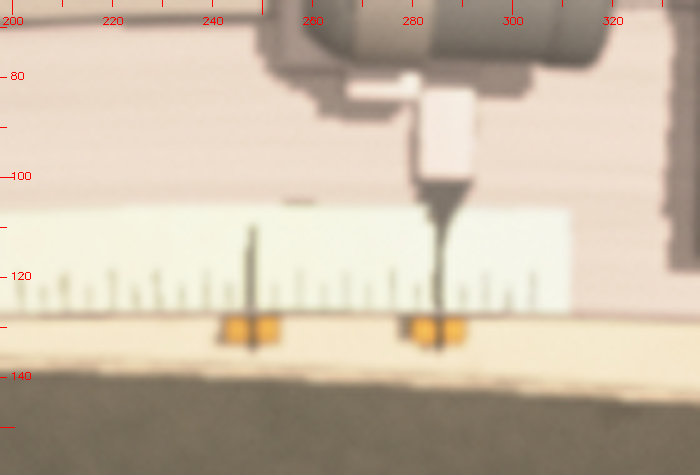

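View pics/w20b.png

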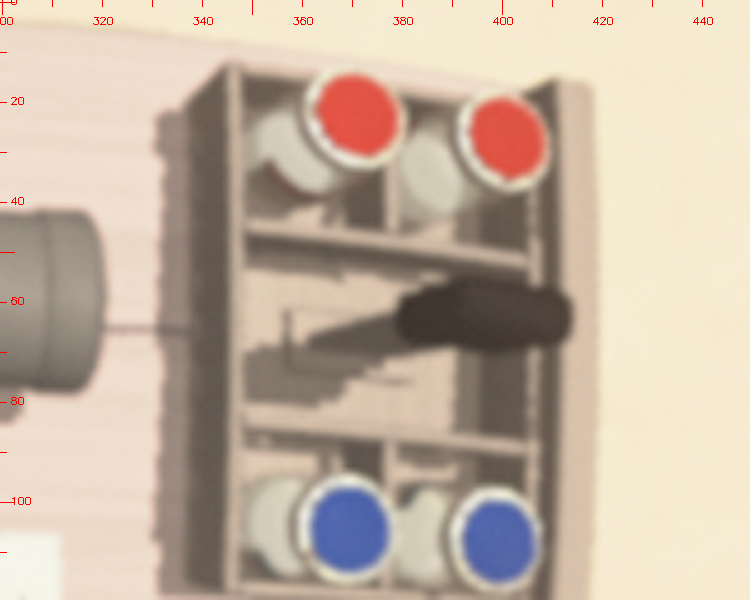

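Run:
```python
from h import *
import pickle
plan((400,-350,150,-.739),(446.8,-386.2,150,.0467),(446.8,-386.2,73.5),(446.6,-381,162))
c=pickle.load(open("top0.pkl","rb"))
print("box corner",at_z(c,(110+(345-3)/7,140+(113-3)/7),0))
```

```text
cmd [ 318.  -268.   150.3] -1.5241 meas [ 318.  -268.   150.3] -1.5242
(400, -350, 150, -0.739) -> [0.572 0.002 0.52 ] -1.0
(446.8, -386.2, 150, 0.0467) -> [ 0.393 -0.     0.032] -1.0
(446.8, -386.2, 73.5) -> [ 0.    0.51 -0.  ] 0
(446.6, -381, 162) -> [ 0.    -0.59   0.035] 0
box corner [730.86534091 362.32235919   0.        ]
```

Request:
jog_arm([
  [0.28, 0, 0, 0, 0],
  [0.28, 0, 0, 0, 0],
  [0.28, 0, 0, 0, 0],
  [0.28, 0, 0, 0, 0],
])

```text
t: 63.98
position: [318.0, -268.0, 150.3]
ee_rot: [0.512, -0.512, 0.488, -0.488]
wrist_force: [0.0, -0.1, -0.6]
opening: 0.279
```

Request:
jog_arm([
  [0.28, 0.15, 0, 0.13, -0.2],
  [0.28, 0.35, 0, 0.3, -0.43],
  [0.28, 0.5, 0, 0.45, -0.66],
  [0.28, 0.572, 0, 0.52, -0.89],
  [0.28, 0.572, 0, 0.52, -1],
  [0.28, 0.572, 0, 0.52, -1],
])

```text
t: 64.72
position: [400.0, -350.0, 150.0]
ee_rot: [0.659, -0.659, 0.256, -0.255]
wrist_force: [-0.8, -0.4, -0.2]
opening: 0.277
```

Request:
jog_arm([
  [0.28, 0.15, 0, 0.01, -0.2],
  [0.28, 0.3, 0, 0.02, -0.43],
  [0.28, 0.393, 0, 0.032, -0.66],
  [0.28, 0.393, 0, 0.032, -0.89],
  [0.28, 0.393, 0, 0.032, -1],
  [0.28, 0.393, 0, 0.032, -1],
  [0.28, 0.393, 0, 0.032, -1],
])

```text
t: 65.6
position: [446.7, -386.1, 150.2]
ee_rot: [0.707, -0.707, -0.016, 0.016]
wrist_force: [0.6, -0.4, 0.7]
opening: 0.28
```

Request:
jog_arm([
  [0.28, 0, 0.2, 0, 0],
  [0.28, 0, 0.4, 0, 0],
  [0.28, 0, 0.51, 0, 0],
  [0.28, 0, 0.51, 0, 0],
  [0, 0, 0.51, 0, 0],
  [0, 0, 0.51, 0, 0],
  [0, 0, 0.51, 0, 0],
  [0, 0, 0.51, 0, 0],
], force=45)

```text
t: 66.6
position: [447.6, -387.0, 75.2]
ee_rot: [-0.706, 0.708, 0.017, -0.016]
wrist_force: [1.3, 0.2, 5.8]
opening: 0.1
```

Request:
jog_arm([
  [0, 0, -0.01, 0.01, 0],
  [0, 0, -0.1, 0.035, 0],
  [0, 0, -0.25, 0.035, 0],
  [0, 0, -0.4, 0.035, 0],
  [0, 0, -0.55, 0.035, 0],
  [0, 0, -0.59, 0.035, 0],
  [0, 0, -0.59, 0.035, 0],
])

```text
t: 67.47
position: [445.9, -380.0, 161.1]
ee_rot: [0.708, -0.706, -0.016, 0.017]
wrist_force: [0.2, 0.1, -8.3]
opening: 0.101
```

Run:
```python
from h import *
print(app((.572,0,.52,-1),(.393,0,.032,-1),(0,.51,0),(0,-.59,.035)))
s,p,R=pose(); print(p.round(1),yaw(R),s["opening"],s["t"],s["wrist_force"])
plan((440,-240,162),(432,-100,162),(428,40,162),(428,180,162),(440,310,162),(500,352,162),(560,352,162))
```

```text
(array([ 446.5, -380.9,  162.3]), 0.0467)
[ 445.9 -380.   161.1] 0.0468460618620763 0.10139706708779814 67.475 [ 0.21752074  0.12089566 -8.34871678]
cmd [ 446.5 -380.9  162.3] 0.0467 meas [ 445.9 -380.   161.1] 0.0468
(440, -240, 162) -> [0.    0.002 0.941] 0
(432, -100, 162) -> [-0.009 -0.     0.934] 0
(428, 40, 162) -> [ 0.017 -0.     0.934] 0
(428, 180, 162) -> [ 0.043 -0.     0.932] 0
(440, 310, 162) -> [ 0.121 -0.     0.862] 0
(500, 352, 162) -> [ 0.412 -0.     0.261] 0
(560, 352, 162) -> [ 0.4   -0.    -0.018] 0
```

Request:
jog_arm([
  [0, 0, 0, 0.2, 0],
  [0, 0, 0, 0.45, 0],
  [0, 0, 0, 0.7, 0],
  [0, 0, 0, 0.941, 0],
])

```text
t: 67.97
position: [438.6, -237.7, 160.3]
ee_rot: [0.708, -0.706, -0.015, 0.017]
wrist_force: [0.1, -0.7, -9.2]
opening: 0.106
```

Request:
jog_arm([
  [0, 0, 0, 0.25, 0],
  [0, 0, 0, 0.5, 0],
  [0, 0, 0, 0.75, 0],
  [0, -0.009, 0, 0.934, 0],
])

```text
t: 68.47
position: [430.4, -97.9, 160.4]
ee_rot: [0.708, -0.706, -0.016, 0.018]
wrist_force: [-0.3, -0.2, -9.3]
opening: 0.104
```

Request:
jog_arm([
  [0, 0, 0, 0.25, 0],
  [0, 0, 0, 0.5, 0],
  [0, 0, 0, 0.75, 0],
  [0, 0.017, 0, 0.934, 0],
])

```text
t: 68.97
position: [426.2, 41.7, 160.5]
ee_rot: [0.707, -0.707, -0.016, 0.018]
wrist_force: [0.8, -0.1, -9.2]
opening: 0.104
```

Request:
jog_arm([
  [0, 0, 0, 0.25, 0],
  [0, 0, 0, 0.5, 0],
  [0, 0.02, 0, 0.75, 0],
  [0, 0.043, 0, 0.932, 0],
])

```text
t: 69.47
position: [426.2, 181.2, 160.5]
ee_rot: [-0.707, 0.707, 0.016, -0.018]
wrist_force: [0.7, 0.7, -8.7]
opening: 0.105
```

Request:
jog_arm([
  [0, 0.02, 0, 0.25, 0],
  [0, 0.05, 0, 0.5, 0],
  [0, 0.09, 0, 0.7, 0],
  [0, 0.121, 0, 0.862, 0],
  [0, 0.121, 0, 0.862, 0],
  [0, 0.121, 0, 0.862, 0],
])

```text
t: 70.22
position: [438.9, 309.2, 160.8]
ee_rot: [-0.706, 0.708, 0.016, -0.018]
wrist_force: [0.3, -0.6, -9.5]
opening: 0.103
```

Run:
```python
from h import *
import pickle
print(app((0,0,.941),(-.009,0,.934),(.017,0,.934),(.043,0,.932),(.121,0,.862)))
c=cap("wrist");s,p,R=pose(); print(p.round(1),yaw(R),s["opening"],s["t"],s["wrist_force"])
pickle.dump(c,open("w11.pkl","wb")); cv2.imwrite("pics/w21.png",cv2.resize(c["pixels"],(800,600)))
```

```text
(array([440.1, 310. , 162.3]), 0.0467)
[439.1 309.1 161.1] 0.04636630733255664 0.09951176452905088 70.275 [ 0.3887816  -0.01973856 -8.81849743]
```

View pics/w21.png

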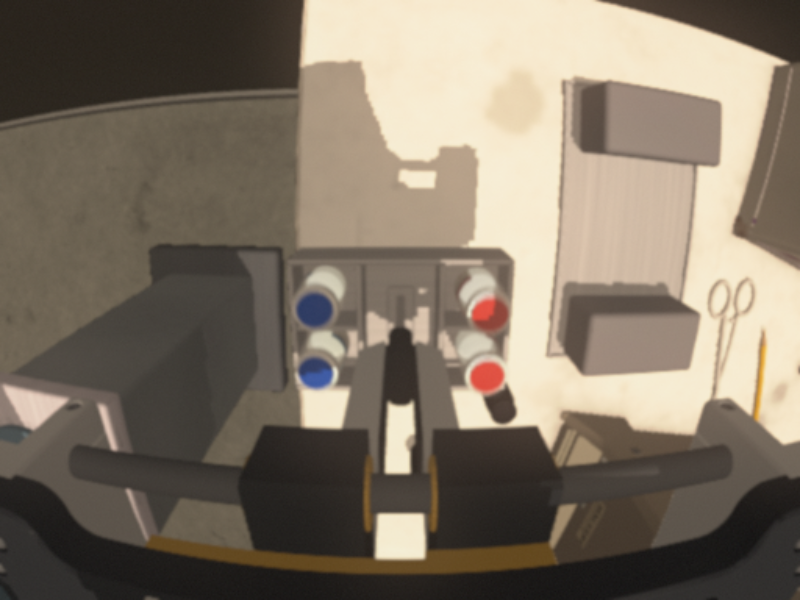

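Run:
```python
from h import *
import pickle
c=pickle.load(open("w11.pkl","rb"))
crop(c,345,40,490,250,4,"w21a.png")
```

```text
w21a.png (840, 580, 3)
```

View pics/w21a.png

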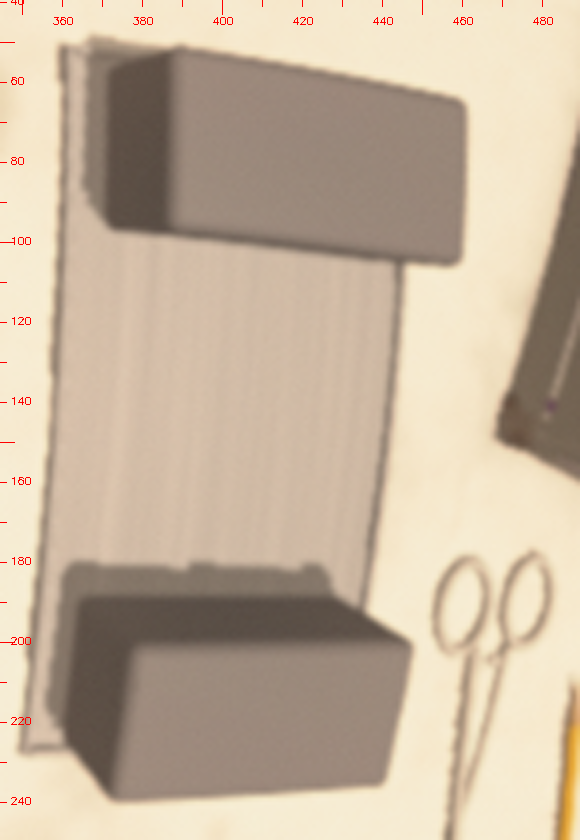

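Run:
```python
from h import *
import pickle
c=pickle.load(open("w11.pkl","rb"))
a=lambda p,z: at_z(c,(345+(p[0]-2)/4,40+(p[1]-2)/4),z)[:2].round(1)
print("far inner top",a((170,232),50),a((460,265),50),"foot",a((108,228),3))
print("near inner top",a((133,643),50),a((412,643),50),"foot",a((78,598),3),a((330,598),3))
print("tray front",a((62,48),3),a((22,750),3),"back",a((403,262),3),a((365,605),3),"box",a((497,437),0))
```

```text
far inner top [566.8 406.8] [663.7 412.2] foot [567.8 407.7]
near inner top [571.2 296. ] [668.5 299.2] foot [571.7 294.4] [665.9 298.8]
tray front [550.  459.5] [561.1 242.7] back [676.  412.5] [681.5 297. ] box [730.8 359.5]
```

Run:
```python
from h import *
plan((530,352,162),(617.3,354,162),(617.3,354,75),(617.3,354,67))
```

```text
cmd [440.1 310.  162.3] 0.0467 meas [439.1 309.1 161.1] 0.0464
(530, 352, 162) -> [0.612 0.002 0.252] 0
(617.3, 354, 162) -> [ 0.582 -0.    -0.014] 0
(617.3, 354, 75) -> [-0.    0.58  0.  ] 0
(617.3, 354, 67) -> [-0.     0.053  0.   ] 0
```

Request:
jog_arm([
  [0, 0.15, 0, 0.07, 0],
  [0, 0.35, 0, 0.16, 0],
  [0, 0.55, 0, 0.22, 0],
  [0, 0.61, 0, 0.25, 0],
])

```text
t: 70.78
position: [531.0, 351.0, 161.9]
ee_rot: [-0.707, 0.707, 0.016, -0.016]
wrist_force: [0.1, 0.5, -9.3]
opening: 0.1
```

Request:
jog_arm([
  [0, 0.2, 0, 0, 0],
  [0, 0.4, 0, -0.01, 0],
  [0, 0.55, 0, -0.012, 0],
  [0, 0.585, 0, -0.012, 0],
  [0, 0.585, 0.1, -0.012, 0],
  [0, 0.585, 0.1, -0.012, 0],
])

```text
t: 71.53
position: [614.5, 353.3, 144.0]
ee_rot: [-0.706, 0.708, 0.014, -0.019]
wrist_force: [-0.6, -0.8, -9.6]
opening: 0.102
```

Run:
```python
from h import *
import pickle
print(app((.61,0,.25),(.585,.1,-.012)))
c=cap("wrist");s,p,R=pose(); print(p.round(1),yaw(R),s["opening"],s["t"],s["wrist_force"])
pickle.dump(c,open("w12.pkl","wb")); cv2.imwrite("pics/w22.png",cv2.resize(c["pixels"],(800,600)))
```

```text
(array([617.5, 354. , 147.3]), 0.0467)
[615.2 353.7 145.1] 0.047262871129259865 0.10218128039855255 71.575 [ 0.3527049  -0.19405255 -8.35651532]
```

View pics/w22.png

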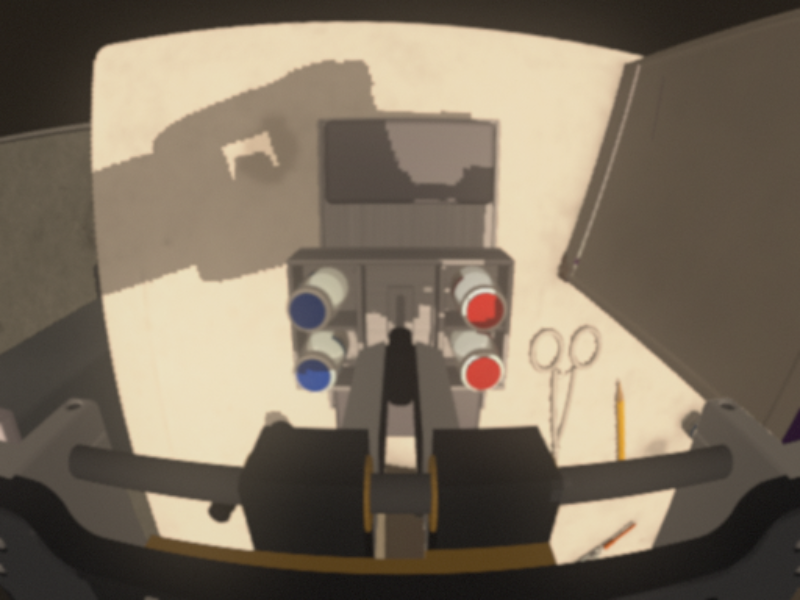

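Request:
jog_arm([
  [0, 0, 0.12, 0, 0],
  [0, 0, 0.26, 0, 0],
  [0, 0, 0.4, 0, 0],
  [0, 0, 0.48, 0, 0],
  [0, 0, 0.5, 0, 0],
  [0, 0, 0.5, 0, 0],
])

```text
t: 72.32
position: [617.8, 354.2, 72.6]
ee_rot: [0.707, -0.707, -0.017, 0.016]
wrist_force: [-0.6, -0.6, -9.3]
opening: 0.105
```

Request:
jog_arm([
  [0, 0, 0.01, 0, 0],
  [0, 0, 0.018, 0, 0],
  [0, 0, 0.018, 0, 0],
])

```text
t: 72.7
position: [617.4, 354.1, 69.7]
ee_rot: [0.707, -0.707, -0.017, 0.017]
wrist_force: [0.3, -0.5, -9.0]
opening: 0.102
```

Request:
jog_arm([
  [0, 0, 0.007, 0, 0],
  [0, 0, 0.012, 0, 0],
  [0, 0, 0.012, 0, 0],
])

```text
t: 73.08
position: [617.5, 354.0, 68.4]
ee_rot: [-0.707, 0.707, 0.017, -0.016]
wrist_force: [-2.1, -0.9, -3.7]
opening: 0.102
```

Run:
```python
from h import *
import pickle
print(app((0,.5,0),(0,.018,0),(0,.012,0)))
c=cap("wrist");s,p,R=pose(); print(p.round(1),yaw(R),s["opening"],s["t"],s["wrist_force"])
pickle.dump(c,open("w12.pkl","wb")); cv2.imwrite("pics/w23.png",cv2.resize(c["pixels"],(800,600)))
```

```text
(array([617.5, 354. ,  67.8]), 0.0467)
[617.5 354.   68.4] 0.046859845199306534 0.10131293092071082 73.125 [-1.73392172 -1.77767755 -4.22400584]
```

View pics/w23.png

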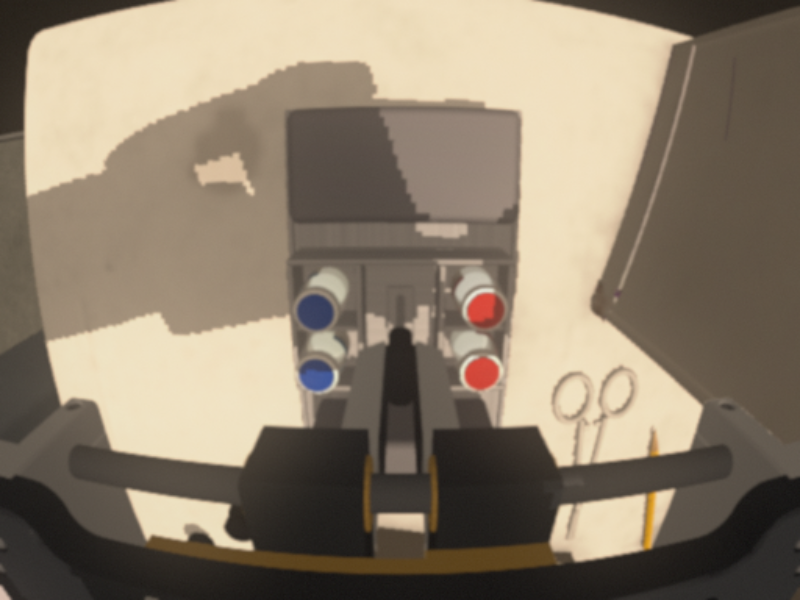

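Run:
```python
from h import *
import pickle
c=pickle.load(open("w12.pkl","rb"))
crop(c,175,60,345,260,4,"w23a.png")
a=lambda p,z: at_z(c,(p[0]*.64-.2,p[1]*.64-.2),z)[:2].round(1)
print("far brick inner",a((288,221),50),a((518,222),50),"outer",a((288,110),50),a((520,112),50))
print("carrier back",a((290,262),35.3),a((515,262),35.3),"front",a((298,391),35.3),a((505,391),35.3))
print("near brick",a((305,392),50),a((502,392),50))
```

```text
w23a.png (800, 680, 3)
far brick inner [564.6 407.7] [665.1 412. ] outer [563.6 456.1] [662.3 460.1]
carrier back [561.9 385.8] [669.4 390.8] front [563.9 316.2] [673.1 321.4]
near brick [570.8 324.3] [667.5 328.8]
```

View pics/w23a.png

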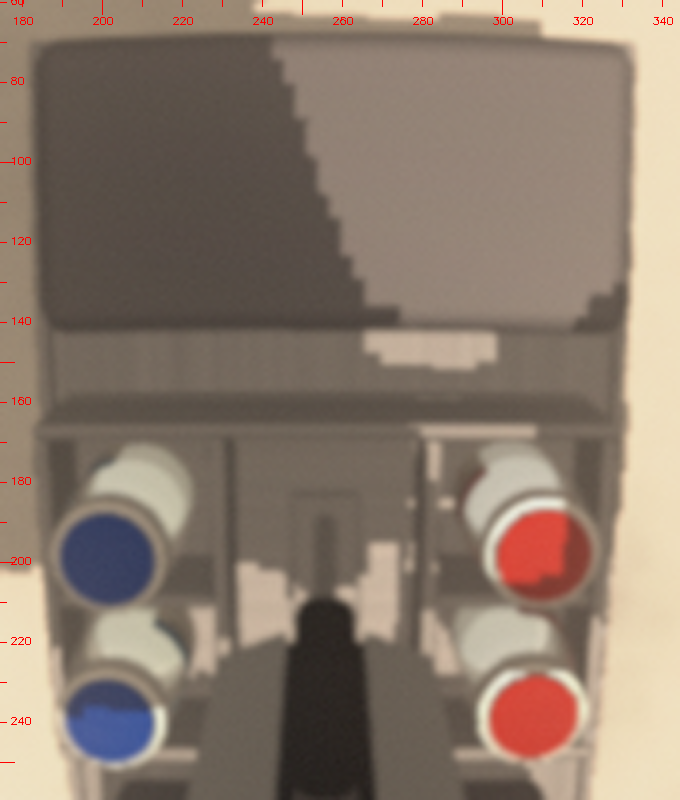

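Request:
jog_arm([
  [0, 0, 0.006, 0, 0],
  [0, 0, 0.006, 0, 0],
  [0.1, 0, 0.006, 0, 0],
  [0.28, 0, 0.004, 0, 0],
  [0.28, 0, 0.004, 0, 0],
  [0.28, 0, 0.004, 0, 0],
], force=15)

```text
t: 73.88
position: [618.1, 354.4, 68.0]
ee_rot: [0.707, -0.707, -0.017, 0.016]
wrist_force: [-0.4, 0.7, 0.1]
opening: 0.277
```

Request:
jog_arm([
  [0.28, 0, -0.1, 0, 0],
  [0.28, 0, -0.3, 0, 0],
  [0.28, 0, -0.6, 0, 0],
  [0.28, 0, -0.8, 0, 0],
  [0.28, 0, -0.8, 0, 0],
])

```text
t: 74.5
position: [619.4, 354.9, 192.0]
ee_rot: [0.708, -0.706, -0.019, 0.014]
wrist_force: [-0.3, -0.8, 0.3]
opening: 0.284
```

Request:
jog_arm([
  [0.28, -0.3, 0, 0, 0],
  [0.28, -0.6, 0, 0, 0],
  [0.28, -0.9, 0, 0, 0],
  [0.28, -0.9, 0, 0, 0],
  [0.28, -0.9, 0, 0, 0],
  [0.28, -0.9, 0, 0, 0],
])

```text
t: 75.25
position: [483.6, 347.6, 187.0]
ee_rot: [-0.707, 0.707, 0.016, -0.016]
wrist_force: [-0.1, -0.5, -0.0]
opening: 0.281
```

Run:
```python
from h import *
import pickle
print(app((0,.004,0),(0,-.8,0),(-.9,0,0)))
c=cap("wrist");s,p,R=pose(); print(p.round(1),yaw(R),s["opening"],s["t"],s["wrist_force"])
pickle.dump(c,open("w13.pkl","wb")); crop(c,270,60,440,260,4,"w24.png")
c=cap("top"); crop(c,300,215,380,265,8,"t9.png"); pickle.dump(c,open("top2.pkl","wb"))
crop(c,110,140,210,215,7,"t10.png")
```

```text
(array([482.6, 347.7, 187.2]), 0.0467)
[483.6 347.6 187. ] 0.04597426838049605 0.2795264025448729 75.3 [ 0.4291178  -0.11550694 -0.26962935]
w24.png (800, 680, 3)
t9.png (400, 640, 3)
t10.png (525, 700, 3)
```

View pics/w24.png

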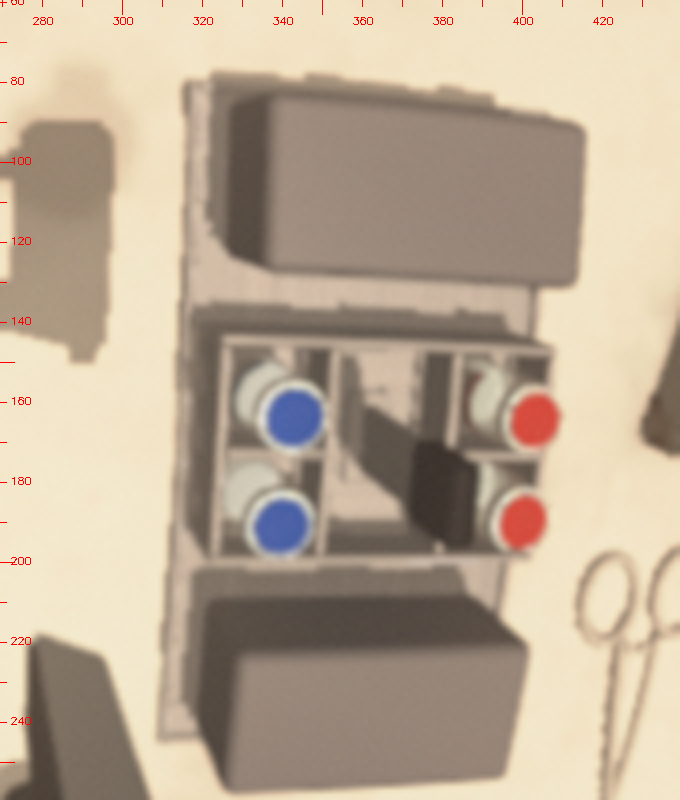

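View pics/t9.png

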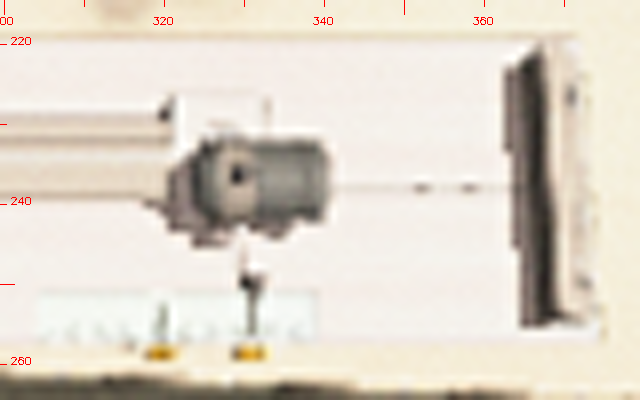

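View pics/t10.png

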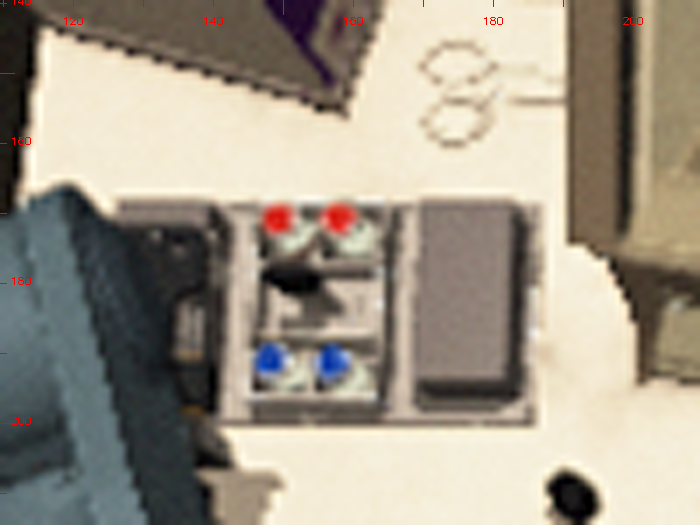

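Run:
```python
from h import *
import pickle
c=pickle.load(open("w13.pkl","rb"))
a=lambda p,z: at_z(c,(270+(p[0]-2)/4,60+(p[1]-2)/4),z)[:2]
C=[a(p,35) for p in((218,340),(553,349),(211,553),(531,556))]; print(np.round(C,1)," ctr",np.mean(C,0).round(1))
fi=(a((270,270),50)+a((576,287),50))/2; ni=(a((238,654),50)+a((527,646),50))/2; print(fi,ni,"mid",(fi+ni)/2)
print("front tray",a((186,82),3),a((160,738),3))
j=(C[1]-C[0]); print("yaw",np.arctan2(j[1],j[0]), np.arctan2(*(a((576,287),50)-a((270,270),50))[::-1]))
```

```text
[[558.2 385.3]
 [667.  391.3]
 [562.8 321.3]
 [671.2 324.4]]  ctr [614.8 355.6]
[615.66296771 409.90367158] [619.46272437 297.21613203] mid [617.56284604 353.55990181]
front tray [549.8892222 460.3806314] [561.31201758 242.40575042]
yaw 0.05562028342622927 0.04699566621471862
```

Run:
```python
from plant import manip
print(manip.job_done(), manip.sense()["t"])
```

```text
the job is handed in; nothing more can be done
the job is handed in; nothing more can be done
```

The job is done and handed in at about 75 s of the 210 s; no verdict was reported, so what follows is from my own measurements. All four vials (two red-capped, two blue-capped) were loaded upright, both survey readings were taken, and the carrier was parked between the lead bricks.

- **End-on reading:** the short end was pushed flush against the fence and centred. The pointer was about 0.5 mm from the far mark, and carrier and knob were left alone for about 3 s.
- **Side-on reading:** the long side was flush and centred on the engraved line. The pointer was within about 0.3 mm of the near mark, and both were left alone for about 3 s.
- **Parked carrier:** it is about 3 mm off along the bricks and 2 mm off across, and about 0.01 rad out of parallel. The last pictures show all vials upright, the pointer still on the near mark and the gripper clear.
- **Bystanders:** the forceps are visible and undisturbed in the last pictures. I did not look again at the lead pot and the carton at the end, but no move went near them.

**A problem on the way:** on the first try to set the carrier down end-on, its end caught on top of the fence. My gap estimate was about 3 mm too generous. The wrist force reached about 105 N, under the 120 N limit, before I lifted it off. All four vials stayed in place and the second try went in cleanly.

**A disagreement:** camera positions and the commanded arm position differed by 1 to 3 mm throughout. I settled the fence contacts by feeling for the force, not by the numbers.

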